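# Rake tumbling stones level on the drying tray

## Task

The rinsed tumbling stones have been tipped in a heap at one end of the drying tray. Take the small rake and, with a light touch that never jams the tines down on the bed or the stones, rake them out over the whole tray into one even layer: no stone lying on another, and no stretch left bare, with at least two of the nine stones in the last quarter of the tray's length at either end and at least two in its middle third. Touch the stones only with the rake, keep them all in the tray, then lay the rake down flat on the bench clear of the tray, leaving everything else where it is.

Things in the scene. Friction and masses are not known exactly. Their poses are not given: they have to be found in the camera images.
- tray: drying tray, fixed to the bench: shallow sheet metal with a flat slotted bed, 300 long (tray y) by 130 wide (tray x) inside 3 thick walls. Origin: centre of its underside, on the bench. Bed top 20 above the origin, wall tops 50. A wire carrying handle stands 25 out from each end wall, 32 up. The length runs along y.
- tray_heap_end (a point): on the bed's top at the middle of the tray's +y end wall (robot's left), tray axes. The stones start heaped within 115 of this wall, up to two deep, their centres no nearer than 26 to it; the rest of the bed is bare.
- rake_grip (a point): where to hold the rake: centre of the straight wooden handle's 20 x 20 section, 80 from the head bar, 41 above the bench as the rake lies. Axes x, y, z: those of rake. The handle drops 9 degrees from head to butt as it lies; its butt is 195 behind this point, and wood runs 25 ahead of it.
- rake_tips (a point): midpoint of the row of tine tips: 103 ahead (x) of rake_grip and 40 below it as the rake lies. Six steel tines, 6 in diameter, 55 long, 20 apart, form a row 106 wide along y under a head bar 112 long; a thin straight shank joins it to the handle. Axes as rake.
- rake: the rake, 0.17 kg, lying on its tine tips and the handle's butt. Origin on the bench below rake_grip. Axes as it lies: x level from butt to head, y along the row of tines, z up. Working attitude: turned 24 degrees about its y so that the butt rises; the tines then stand upright and the handle rises 15 degrees away from the head.
- stone1_mid (a point): centre of one tumbling stone, a grey ceramic triangular prism, 40 along each side with rounded corners (18 from centre to corner, 11.5 to a side), 20 thick, about 31 g; z is its thickness, x points to a corner; lying flat on the bed its centre is 10 above the bed; some lie on top of others
- stone2_mid (a point): centre of one tumbling stone, like the others
- stone3_mid (a point): centre of one tumbling stone, like the others
- stone4_mid (a point): centre of one tumbling stone, like the others
- stone5_mid (a point): centre of one tumbling stone, like the others
- stone6_mid (a point): centre of one tumbling stone, like the others
- stone7_mid (a point): centre of one tumbling stone, like the others
- stone8_mid (a point): centre of one tumbling stone, like the others
- stone9_mid (a point): centre of one tumbling stone, like the others
- case: hard red spectacle case, 158 x 62 x 39 high, lying on the bench; bystander, origin on its underside.
- spool: reel of solder, 66 across, 44 high, standing on its flange; bystander, origin on its underside.
- screwdriver: screwdriver lying on the bench; bystander, origin on its underside.
- brush: small wooden hand brush, 160 x 24 x 32 high, bristles down; bystander, origin on its underside.
Things that resemble listed ones, but are neither listed nor needed, are in the scene too. What is shaped like the part that bears stone9_mid but turquoise is not meant. What is shaped like the part that bears stone8_mid but pink is not meant.

How it is judged:
By the outcome, as a careful person would: the job done as asked, in the order asked, and still so for the second after the job is handed in, with the robot touching nothing.
It also fails if it takes over 69 s, if anything falls off the work surface, if the arm or the gripper's body presses on something with over 40 N, if the wrist force passes 120 N, or if a joint passes its speed limit or range.

## Robot

A 6-joint arm with a two-finger parallel gripper is mounted at the origin on the work surface. World frame = base frame: x ahead of the robot, y to its left, z up, the work surface at z = 0. Lengths are in m, angles in rad, forces in N, time in s.
With the tool pointing down it reaches from about 0.275 to 0.975 m from the base axis. Payload 8.4 kg.
Tool frame: the origin (TCP) lies at the very end of the fingers, on their centre line; the grasp point (between the pads) lies behind it (r.hold_point_z is the z of the grasp point in the tool frame, in m); z points along the fingers, y is the direction in which the jaws open and shut (so a half turn about z gives the same grasp; the last joint's range is limited). The gripper opens to 92 mm and grips with 3 to 60 N. Pads are 20 mm wide; open, the fingers measure 128 mm over their backs; the gripper's body (75 mm by 189 mm) begins 69 mm behind the grasp point.
Start: joints at [-1.176, 0.353, 1.633, -0, 1.155, -0.002], TCP at [0.242, -0.576, 0.215] pointing down, gripper open.
Joint ranges: [-2.63, 2.63], [-0.92, 2.1], [0.06, 2.66], [-1.3, 4.44], [0, 2.69], [-3.02, 3.02]. Speed limits (rad/s): [2.22, 2.22, 2.79, 3.14, 3.14, 3.14].

## Interface

Orientations are given as a rotation vector (axis times angle).
In Python, from workcell import r gives the robot as it stands. The module is installed in compiled form; this text tells all that it offers.
- The arm moves only by the shell command python3 -m pendant 'ROWS' [FORCE]. ROWS is JSON, a list of rows, each an object of numbers: "grip": the finger opening in cm, from 0 to 9.19; "x", "y", "z": the shift along the tool's x, y, z in cm; "wx", "wy", "wz": the turn, a rotation vector about the tool's x, y, z in degrees. A call has 1 to 5 rows; each row shifts and turns the commanded pose from where the row before left it, along the tool's axes as they then stand; what a row does not reach is not made up. A row lasts 1/10 s, in which the tool goes at most 50 mm and 8.59 degrees, less where a joint would pass 70% of its speed; a pose out of reach is approached as far as the arm can. A call is refused whole if a number of a shift passes 5 or a number of a turn 8.59, either way. A call with a gripper value outside its range is refused whole. The fingers move at their own pace and stop on an object; FORCE is the grip in N (left out, the last holds). Time passes only in rows, so rows that do not move let the fingers close. It gives the time, the measured TCP pose, the force and the opening at its end, in the units of the state.
- r.get_obs(): the state, without advancing time (a new reading comes with each control period).
- r.capture(name): name is "side" or "top"; returns a dict with "img" (480x640x3 uint8, red, green, blue), "K" (3x3 intrinsics, pixels), "extrinsics" (4x4, takes a point from camera to world coordinates). Camera axes: x right, y up, looking along -z (the intrinsics and any distortion apply to the point x, -y, -z); pixel columns grow to the right and rows downward; lengths in m; the calibration is good to about 2 mm. A picture is of the moment at which its call begins. There is no depth.
- r.sign_off(): hands the job in, once; it reports no verdict.
The state is a dict: "time_s": time; "joint_positions": joint angles; "qd": joint speeds; "tau": joint torques, N m; "position": TCP position; "orientation": TCP orientation; "wrist_force": force on the tool from outside, world axes, zero at the start; "moment": the same for the moment, N m; "width": finger opening in m.
Only numpy, scipy, OpenCV 4.12 (cv2) and the standard library are available. Lean on these libraries where they do the work, as an engineer would, in place of code of your own. Each camera call takes 0.05 s, during which the arm holds its last target.

## Working session

There is one attempt and no reset: what is moved stays moved. The work goes in short steps, Python scripts to look and compute and a shell command to move; the robot and the scene stay as the last step left them, time stands still between calls to the robot, and variables do not carry over. Pictures are saved under pics/ and viewed, and the job is handed in when it is done.

```bash
mkdir -p pics; ls
python3 - <<'E'
from workcell import r
import cv2,numpy as np
o=r.get_obs(); print(o); print(r.hold_point_z)
for n in("top","side"):
    c=r.capture(n); cv2.imwrite(f"pics/{n}0.png",c["img"][:,:,::-1]); print(n,c["K"],c["extrinsics"],[k for k in c])
    np.savez(f"{n}0.npz",**{k:c[k] for k in("img","K","extrinsics")})
E
```

```text
pics
{'time_s': 0.0, 'joint_positions': array([-1.17639725e+00,  3.53638535e-01,  1.63411065e+00,  2.45256919e-05,
        1.15519672e+00, -2.36757524e-03]), 'qd': array([ 2.10993244e-04,  1.53743479e-03,  6.19925462e-04, -3.55173913e-05,
       -3.93558148e-04,  1.20643800e-03]), 'tau': array([-3.61327169e-03, -5.93837571e+01, -3.34225237e+01,  6.96076266e-02,
        2.34337442e-02, -1.07139849e-04]), 'position': array([ 0.2413644 , -0.57599017,  0.21387975]), 'orientation': array([-3.07867242e+00, -6.18881870e-01,  3.79284307e-04]), 'wrist_force': array([ 0.59389142, -0.33885711,  0.02973013]), 'moment': array([-0.02966365, -0.02620318, -0.02075808]), 'width': 0.09181934304135624}
-0.0187
top [[567.6847058    0.         326.99171492]
 [  0.         567.6847058  238.9227253 ]
 [  0.           0.           1.        ]] [[ 3.14016974e-03  9.93065347e-01 -1.17521723e-01  4.17356583e-01]
 [-9.99993557e-01  2.91400032e-03 -2.09626586e-03 -1.20088450e-03]
 [-1.73927064e-03  1.17527549e-01  9.93068100e-01  1.50974351e+00]
 [ 0.00000000e+00  0.00000000e+00  0.00000000e+00  1.00000000e+00]] ['img', 'K', 'extrinsics']
side [[543.01076115   0.         317.79170936]
 [  0.         543.01076115 241.16912922]
 [  0.           0.           1.        ]] [[-0.9957178   0.04514429 -0.08067247  0.4944835 ]
 [-0.09235934 -0.52332642  0.84711228  0.99521371]
 [-0.00397575  0.85093563  0.52525493  0.68447911]
 [ 0.          0.          0.          1.        ]] ['img', 'K', 'extrinsics']
```

View pics/top0.png

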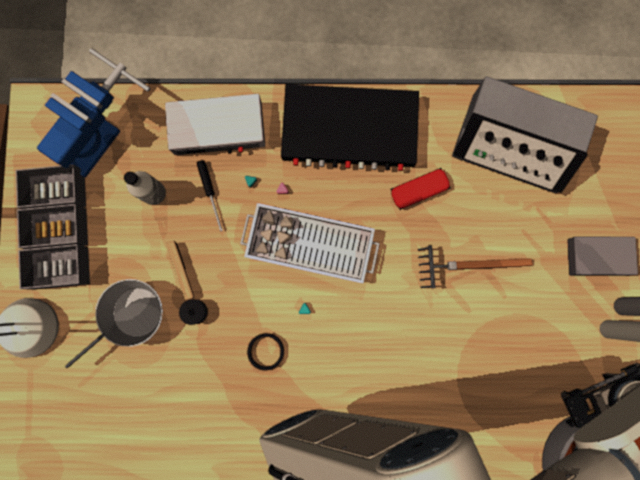

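View pics/side0.png

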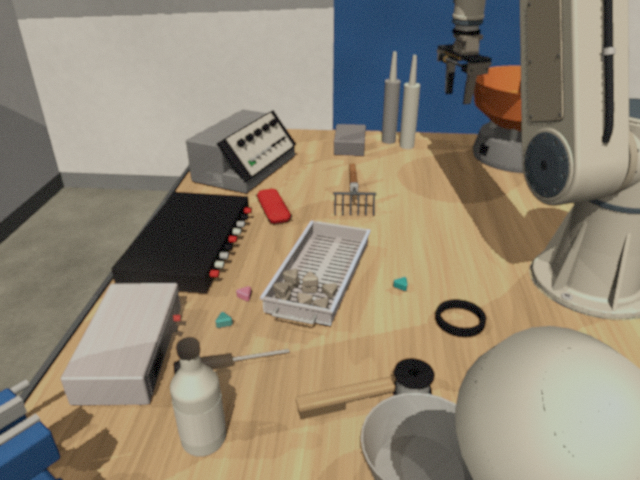

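```bash
cat > h.py <<'E'
import numpy as np, cv2
from scipy.spatial.transform import Rotation as R
def load(n,i=0):
    d=np.load(f"{n}{i}.npz"); return d["img"],d["K"],d["extrinsics"]
def pix2w(cam,u,v,z):
    _,K,E=cam
    d=np.array([(u-K[0,2])/K[0,0],-(v-K[1,2])/K[1,1],-1.]); d=E[:3,:3]@d
    o=E[:3,3]; return o+d*(z-o[2])/d[2]
def w2pix(cam,p):
    _,K,E=cam
    q=E[:3,:3].T@(np.asarray(p)-E[:3,3]); return np.array([K[0,0]*q[0]/-q[2]+K[0,2], K[1,1]*-q[1]/-q[2]+K[1,2]])
def snap(i,names=("top","side")):
    from workcell import r
    for n in names:
        c=r.capture(n); np.savez(f"{n}{i}.npz",**{k:c[k] for k in("img","K","extrinsics")})
def crop(n,i,x0,y0,x1,y1,s,out,grid=0,contrast=None):
    im=load(n,i)[0][y0:y1,x0:x1,::-1]
    im=cv2.resize(im,None,fx=s,fy=s,interpolation=cv2.INTER_CUBIC)
    if grid:
        for x in range((x0//grid+1)*grid,x1,grid): cv2.putText(im,str(x),((x-x0)*s,8),0,.3,(0,255,255),1); cv2.line(im,((x-x0)*s,10),((x-x0)*s,16),(0,255,255),1)
        for y in range((y0//grid+1)*grid,y1,grid): cv2.putText(im,str(y),(0,(y-y0)*s),0,.3,(0,255,255),1)
    cv2.imwrite("pics/"+out,im)
E
python3 -c "
from h import *
crop('top',0,235,190,390,295,5,'t1.png',10)
crop('top',0,405,225,545,305,5,'t2.png',10)
crop('side',0,255,150,385,335,3,'s1.png',10)"
```

```text
(no output)
```

View pics/t1.png

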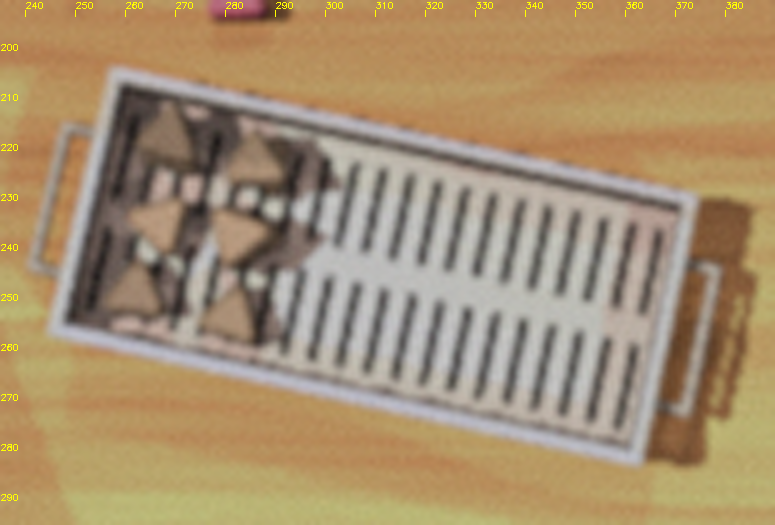

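View pics/t2.png

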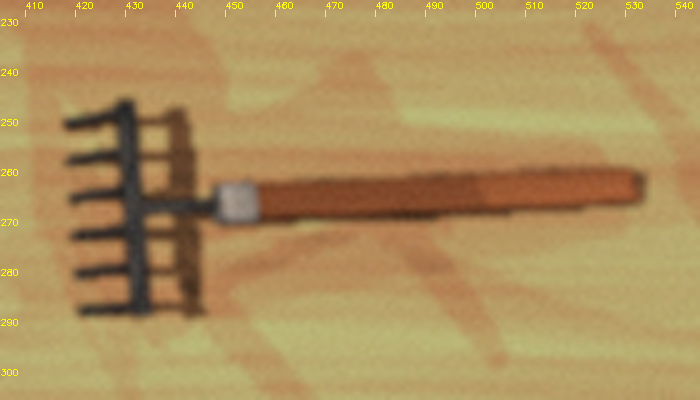

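View pics/s1.png

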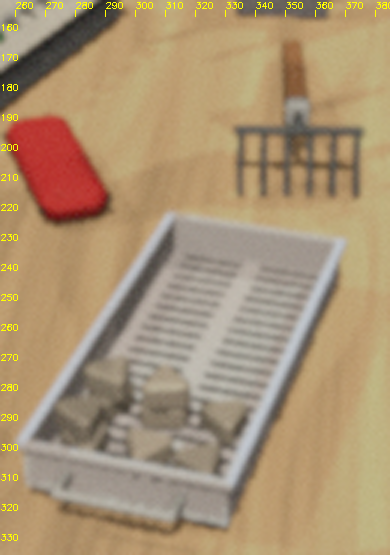

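Run:
```python
from h import *
c=load("top")
C=[pix2w(c,235+u/5,190+v/5,.05) for u,v in((115,68),(697,195),(640,463),(52,335))]
for p in C: print(p.round(4))
print([np.linalg.norm(C[i]-C[(i+1)%4]).round(4) for i in range(4)])
cen=np.mean(C,0); ax=((C[0]+C[3])-(C[1]+C[2]))[:2]; print(cen, np.degrees(np.arctan2(-ax[0],ax[1])))
ax2=((C[0]+C[1])-(C[2]+C[3]))[:2]; print(np.degrees(np.arctan2(ax2[1],ax2[0])))
# rake: tips z=0.001.. ends row; head bar; handle ends
tips=[pix2w(c,405+u/5,225+v/5,.003) for u,v in((67,125),(70,160),(73,198),(74,236),(77,273),(80,311))]
for p in tips: print('tip',p.round(4))
b=pix2w(c,405+640/5,225+187/5,.02);f=pix2w(c,405+262/5,225+202/5,.05); print('butt top',b,'ferrule end',f)
```

```text
[0.6824 0.1822 0.05  ]
[ 0.6164 -0.121   0.05  ]
[ 0.4775 -0.0909  0.05  ]
[0.5425 0.2123 0.05  ]
[np.float64(0.3103), np.float64(0.1421), np.float64(0.31), np.float64(0.1431)]
[0.57970522 0.04563732 0.05      ] -12.189596956241312
-12.198403928334569
tip [ 0.5666 -0.2418  0.003 ]
tip [ 0.5479 -0.2431  0.003 ]
tip [ 0.5277 -0.2444  0.003 ]
tip [ 0.5075 -0.2446  0.003 ]
tip [ 0.4879 -0.2458  0.003 ]
tip [ 0.4678 -0.2471  0.003 ]
butt top [ 0.53311529 -0.53964565  0.02      ] ferrule end [ 0.52246011 -0.33401847  0.05      ]
```

Run:
```python
from h import *
for n,(x0,y0,x1,y1),s in(("top",(240,200,315,270),10),("side",(262,262,345,325),9)):
    im=load(n)[0][y0:y1,x0:x1,::-1].astype(float)
    im=np.clip((im/255)**.6*255*1.1-20,0,255).astype(np.uint8)
    im=cv2.resize(im,None,fx=s,fy=s,interpolation=cv2.INTER_LANCZOS4); 
    for x in range((x0//10+1)*10,x1,10): cv2.putText(im,str(x),((x-x0)*s,10),0,.4,(0,255,255),1)
    for y in range((y0//10+1)*10,y1,10): cv2.putText(im,str(y),(0,(y-y0)*s),0,.4,(0,255,255),1)
    cv2.imwrite(f"pics/{n}z.png",im)
```

```text
(no output)
```

View pics/topz.png

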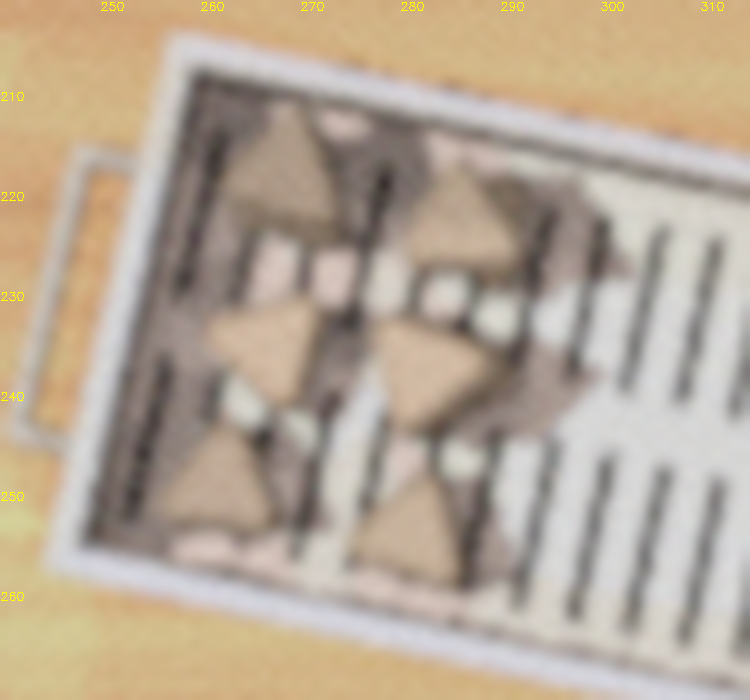

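View pics/sidez.png

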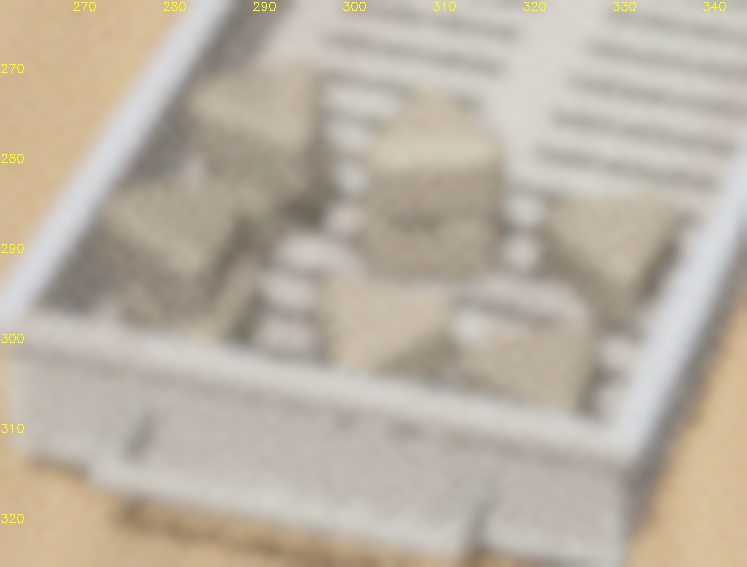

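```bash
cat >> h.py <<'E'
import json
HZ=-0.0187
TC=np.array([.5797,.0456,0]); TY=np.radians(-12.2)   # tray centre, yaw of tray x
def tray(p): # world->tray
    d=np.asarray(p)-TC; c,s=np.cos(TY),np.sin(TY); return np.array([c*d[0]+s*d[1],-s*d[0]+c*d[1],d[2]])
def world(q):
    c,s=np.cos(TY),np.sin(TY); return TC+np.array([c*q[0]-s*q[1],s*q[0]+c*q[1],q[2]])
R0=R.from_euler('y',-9,degrees=True)*R.from_matrix(np.diag([1,-1,-1.]))  # tool in rake axes at grasp
GRIP=np.array([0,0,.041]); TIPS=np.array([.103,0,.001])
def rakeR(yaw,pitch=0,roll=0): return R.from_euler('z',yaw,degrees=True)*R.from_euler('x',roll,degrees=True)*R.from_euler('y',pitch,degrees=True)
def tool_for(p,yaw,pitch=0,roll=0,ref=TIPS,tr=None):
    """tool pose with rake point ref (rake frame, lying) at world p. tr: tool->rake offset (pos of TCP in rake frame, rot)"""
    Rr=rakeR(yaw,pitch,roll); rt=R0 if tr is None else tr[1]
    tcp=(GRIP+R0.apply([0,0,-HZ])) if tr is None else tr[0]
    return np.asarray(p)+Rr.apply(tcp-ref), Rr*rt
def cur():
    from workcell import r
    o=r.get_obs(); return o["position"],R.from_rotvec(o["orientation"]),o
def rows(P,Q,n,start=None,dec=2):
    p,q=start if start else cur()[:2]
    p0=p.copy(); rel=(q.inv()*Q).as_rotvec(); q0=q; out=[]
    for k in range(1,n+1):
        tp=p0+(P-p0)*k/n; tq=q0*R.from_rotvec(rel*k/n)
        d=(q.inv().apply(tp-p)*100).round(dec); w=np.degrees((q.inv()*tq).as_rotvec()).round(dec)
        row={a:float(v) for a,v in zip(("x","y","z","wx","wy","wz"),[*d,*w]) if abs(v)>=.5*10**-dec}
        out.append(row); p=p+q.apply(d/100); q=q*R.from_rotvec(np.radians(w))
    for i in range(0,n,5): print(json.dumps(out[i:i+5]).replace(" ",""))
    print("end err mm",((p-P)*1000).round(1),"max step mm",np.linalg.norm(P-p0)/n*1000,"deg",np.degrees(np.linalg.norm(rel))/n)
    return p,q
E
python3 - <<'E'
from h import *
c=load("top")
# stone tops
for n,u,v,z in(("A",267,219,.06),("B",266,235,.04),("C",261.5,249.5,.04),("D",285,224,.06),("E",283.5,237.5,.06),("F",281.5,254,.04)):
    p=pix2w(c,u,v,z); print(n,p.round(3),(tray(p)*1000).round(0))
G=np.array([.523,-.348,.041])
P,Q=tool_for(G+[0,0,.10],93.07,ref=GRIP)
print(P)
s=rows(P,Q,13)
P,Q=tool_for(G,93.07,ref=GRIP)
rows(P,Q,6,s)
E
```

```text
A [0.64  0.157 0.06 ] [ 36. 122.  60.]
B [0.601 0.161 0.04 ] [ -3. 117.  40.]
C [0.563 0.172 0.04 ] [-43. 120.  40.]
D [0.627 0.11  0.06 ] [33. 73. 60.]
E [0.592 0.114 0.06 ] [-2. 69. 60.]
F [0.551 0.12  0.04 ] [-43.  67.  40.]
[ 0.52284333 -0.34507887  0.12253023]
[{"x":2.68,"y":-0.8,"z":0.7,"wx":0.42,"wy":0.6,"wz":-5.4},{"x":2.74,"y":-0.54,"z":0.74,"wx":0.42,"wy":0.6,"wz":-5.4},{"x":2.77,"y":-0.27,"z":0.77,"wx":0.42,"wy":0.6,"wz":-5.4},{"x":2.78,"y":-0.01,"z":0.8,"wx":0.42,"wy":0.6,"wz":-5.4},{"x":2.75,"y":0.26,"z":0.83,"wx":0.42,"wy":0.6,"wz":-5.4}]
[{"x":2.71,"y":0.52,"z":0.85,"wx":0.42,"wy":0.6,"wz":-5.39},{"x":2.64,"y":0.78,"z":0.88,"wx":0.42,"wy":0.6,"wz":-5.4},{"x":2.54,"y":1.03,"z":0.89,"wx":0.42,"wy":0.6,"wz":-5.4},{"x":2.43,"y":1.28,"z":0.92,"wx":0.42,"wy":0.6,"wz":-5.4},{"x":2.28,"y":1.5,"z":0.93,"wx":0.42,"wy":0.6,"wz":-5.4}]
[{"x":2.13,"y":1.72,"z":0.94,"wx":0.42,"wy":0.6,"wz":-5.4},{"x":1.94,"y":1.91,"z":0.95,"wx":0.42,"wy":0.6,"wz":-5.4},{"x":1.74,"y":2.1,"z":0.95,"wx":0.42,"wy":0.6,"wz":-5.4}]
end err mm [ 0. -0. -0.] max step mm 28.877181419986446 deg 5.448522798301796
[{"x":-0.26,"z":1.65},{"x":-0.26,"z":1.64},{"x":-0.26,"z":1.65},{"x":-0.26,"z":1.64},{"x":-0.26,"z":1.65}]
[{"x":-0.26,"z":1.65}]
end err mm [ 0.  0. -0.] max step mm 16.663554624772733 deg 0.0007630128897834831
```

```bash
python3 -m pendant '[{"x":2.7,"y":-0.8,"z":0.7,"wx":0.42,"wy":0.6,"wz":-5.4,"grip":6},{"x":2.7,"y":-0.5,"z":0.7,"wx":0.42,"wy":0.6,"wz":-5.4},{"x":2.8,"y":-0.3,"z":0.8,"wx":0.42,"wy":0.6,"wz":-5.4},{"x":2.8,"z":0.8,"wx":0.42,"wy":0.6,"wz":-5.4},{"x":2.8,"y":0.3,"z":0.8,"wx":0.42,"wy":0.6,"wz":-5.4}]'
python3 -m pendant '[{"x":2.7,"y":0.5,"z":0.9,"wx":0.42,"wy":0.6,"wz":-5.4},{"x":2.6,"y":0.8,"z":0.9,"wx":0.42,"wy":0.6,"wz":-5.4},{"x":2.5,"y":1.0,"z":0.9,"wx":0.42,"wy":0.6,"wz":-5.4},{"x":2.4,"y":1.3,"z":0.9,"wx":0.42,"wy":0.6,"wz":-5.4},{"x":2.3,"y":1.5,"z":0.9,"wx":0.42,"wy":0.6,"wz":-5.4}]'
python3 -m pendant '[{"x":2.1,"y":1.7,"z":0.9,"wx":0.42,"wy":0.6,"wz":-5.4},{"x":1.9,"y":1.9,"z":0.9,"wx":0.42,"wy":0.6,"wz":-5.4},{"x":1.7,"y":2.1,"z":0.9,"wx":0.42,"wy":0.6,"wz":-5.4},{}]'
python3 - <<'E'
from h import *
p,q,o=cur(); print(o["joint_positions"],p,q.as_matrix().round(3))
G=np.array([.523,-.348,.041])
P,Q=tool_for(G,93.07,ref=GRIP)
rows(P,Q,6)
snap(1)
crop('top',1,405,205,565,325,5,'t3.png',10)
crop('side',1,300,100,430,230,5,'s3.png',10)
E
```

```text
[-1.17641287e+00  3.53608001e-01  1.63404675e+00 -6.57387100e-06
  1.15517855e+00 -2.38858097e-03] [ 0.24136446 -0.57604232  0.21392614] [[ 0.922  0.386 -0.   ]
 [ 0.386 -0.922  0.001]
 [-0.    -0.001 -1.   ]]
[{"x":5.81,"y":-1.73,"z":3.19,"wx":0.91,"wy":1.3,"wz":-11.7},{"x":5.97,"y":-0.48,"z":3.35,"wx":0.91,"wy":1.3,"wz":-11.7},{"x":5.86,"y":0.79,"z":3.47,"wx":0.91,"wy":1.3,"wz":-11.69},{"x":5.48,"y":2.01,"z":3.58,"wx":0.91,"wy":1.3,"wz":-11.7},{"x":4.88,"y":3.13,"z":3.66,"wx":0.91,"wy":1.3,"wz":-11.7}]
[{"x":4.06,"y":4.11,"z":3.71,"wx":0.91,"wy":1.3,"wz":-11.7}]
end err mm [ 0.  0. -0.] max step mm 68.55793674752854 deg 11.805132729653891$[1]: bad value
$[0]: bad value
$[0]: bad value
```

View pics/t3.png

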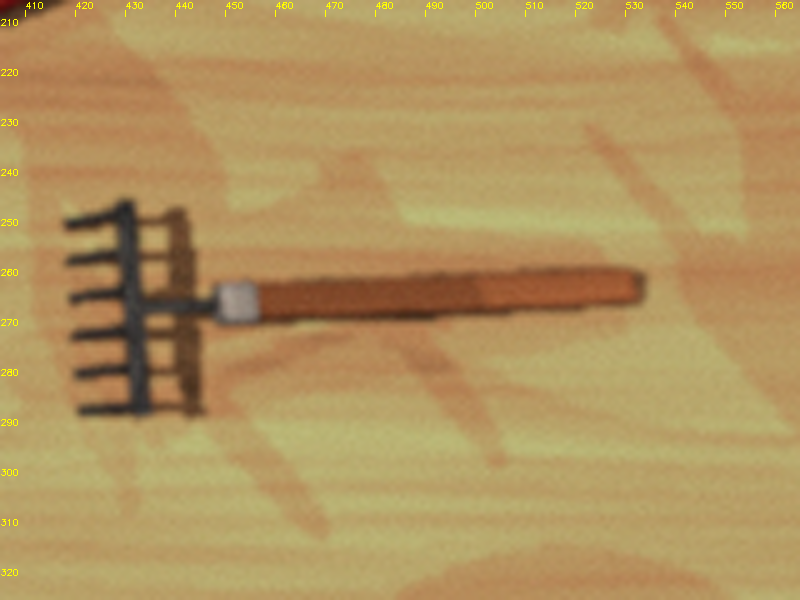

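View pics/s3.png

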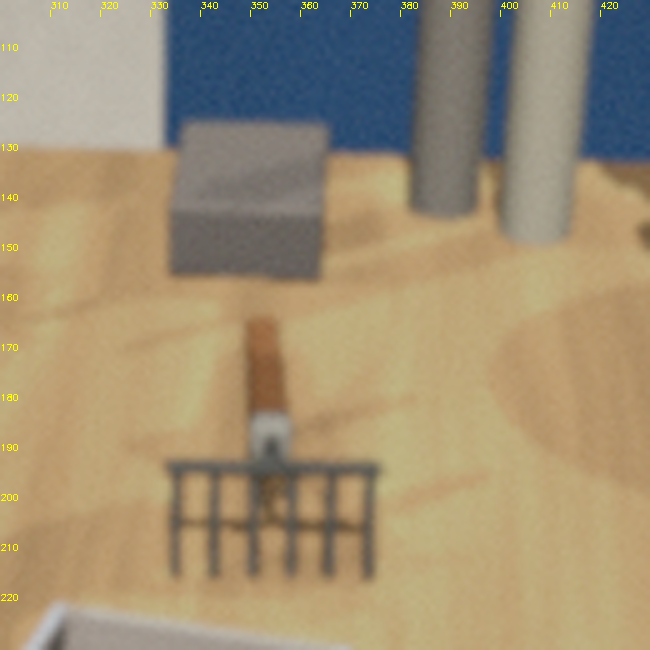

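```bash
python3 -m pendant '[{"grip":7,"x":2.7,"y":-0.8,"z":0.7,"wx":0.42,"wy":0.6,"wz":-5.4},{"grip":7,"x":2.7,"y":-0.5,"z":0.7,"wx":0.42,"wy":0.6,"wz":-5.4},{"grip":7,"x":2.8,"y":-0.3,"z":0.8,"wx":0.42,"wy":0.6,"wz":-5.4},{"grip":7,"x":2.8,"y":0,"z":0.8,"wx":0.42,"wy":0.6,"wz":-5.4},{"grip":7,"x":2.8,"y":0.3,"z":0.8,"wx":0.42,"wy":0.6,"wz":-5.4}]'
```

```text
time_s: 0.7
position: [0.3514, -0.4867, 0.1793]
orientation: [-2.805, -1.307, -0.068]
wrist_force: [0.0, -0.1, -0.4]
width: 0.0699
```

```bash
python3 -m pendant '[{"grip":7,"x":2.7,"y":0.5,"z":0.9,"wx":0.42,"wy":0.6,"wz":-5.4},{"grip":7,"x":2.6,"y":0.8,"z":0.9,"wx":0.42,"wy":0.6,"wz":-5.4},{"grip":7,"x":2.5,"y":1.0,"z":0.9,"wx":0.42,"wy":0.6,"wz":-5.4},{"grip":7,"x":2.4,"y":1.3,"z":0.9,"wx":0.42,"wy":0.6,"wz":-5.4},{"grip":7,"x":2.3,"y":1.5,"z":0.9,"wx":0.42,"wy":0.6,"wz":-5.4}]'
python3 -m pendant '[{"grip":7,"x":2.1,"y":1.7,"z":0.9,"wx":0.42,"wy":0.6,"wz":-5.4},{"grip":7,"x":1.9,"y":1.9,"z":0.9,"wx":0.42,"wy":0.6,"wz":-5.4},{"grip":7,"x":1.7,"y":2.1,"z":0.9,"wx":0.42,"wy":0.6,"wz":-5.4},{"grip":7}]'
sed -i 's/if abs(v)>=.5\*10\*\*-dec}/}; row={"grip":G0,**row}/; s/^HZ=/G0=7\nHZ=/' h.py
python3 - <<'E'
from h import *
p,q,o=cur(); print(o["joint_positions"],o["qd"].round(2),p,q.as_matrix().round(3))
G=np.array([.523,-.348,.041])
P,Q=tool_for(G,93.07,ref=GRIP)
rows(P,Q,6)
E
```

```text
time_s: 1.2
position: [0.4592, -0.3988, 0.1437]
orientation: [-2.386, -1.899, -0.13]
wrist_force: [0.7, 0.1, 0.4]
width: 0.0701
[-0.77406003  0.44267393  1.67483116  0.1070726   1.10502551 -0.59955514] [ 0.41  0.18 -0.1   0.09  0.   -0.58] [ 0.45915204 -0.39876857  0.143741  ] [[ 0.224  0.975  0.011]
 [ 0.967 -0.224  0.123]
 [ 0.122 -0.017 -0.992]]
[{"grip":7,"x":0.86,"y":0.87,"z":2.13,"wx":0.21,"wy":0.3,"wz":-2.66},{"grip":7,"x":0.8,"y":0.91,"z":2.12,"wx":0.21,"wy":0.31,"wz":-2.66},{"grip":7,"x":0.75,"y":0.96,"z":2.13,"wx":0.21,"wy":0.3,"wz":-2.66},{"grip":7,"x":0.69,"y":1.0,"z":2.13,"wx":0.21,"wy":0.31,"wz":-2.66},{"grip":7,"x":0.63,"y":1.04,"z":2.13,"wx":0.22,"wy":0.3,"wz":-2.67}]
[{"grip":7,"x":0.57,"y":1.08,"z":2.13,"wx":0.21,"wy":0.31,"wz":-2.66}]
end err mm [ 0.  -0.  -0.1] max step mm 24.512590741014403 deg 2.68693299617529$[3]: bad value
```

```bash
python3 -m pendant '[{"grip":7,"x":2.1,"y":1.7,"z":0.9,"wx":0.42,"wy":0.6,"wz":-5.4},{"grip":7,"x":1.9,"y":1.9,"z":0.9,"wx":0.42,"wy":0.6,"wz":-5.4},{"grip":7,"x":1.7,"y":2.1,"z":0.9,"wx":0.42,"wy":0.6,"wz":-5.4},{"grip":7,"x":0,"y":0,"z":0,"wx":0,"wy":0,"wz":0},{"grip":7,"x":0,"y":0,"z":0,"wx":0,"wy":0,"wz":0}]'
python3 - <<'E'
from h import *
p,q,o=cur(); print(o["qd"].round(2),p,q.as_matrix().round(3))
G=np.array([.523,-.348,.041])
P,Q=tool_for(G,93.07,ref=GRIP)
rows(P,Q,6)
snap(1)
crop('top',1,405,205,565,325,5,'t4.png',10)
crop('side',1,300,100,430,230,5,'s4.png',10)
E
```

```text
time_s: 1.7
position: [0.5229, -0.3472, 0.1239]
orientation: [-2.08, -2.195, -0.162]
wrist_force: [-0.0, 0.4, -0.6]
width: 0.0697
[-0.02 -0.02  0.   -0.01  0.    0.  ] [ 0.52287318 -0.34720297  0.12392096] [[-0.053  0.999 -0.009]
 [ 0.986  0.054  0.155]
 [ 0.155 -0.001 -0.988]]
[{"grip":7,"x":-0.23,"y":0.0,"z":1.67,"wx":-0.0,"wy":0.01,"wz":-0.0},{"grip":7,"x":-0.23,"y":0.0,"z":1.68,"wx":-0.01,"wy":0.01,"wz":-0.0},{"grip":7,"x":-0.22,"y":0.01,"z":1.67,"wx":-0.0,"wy":0.01,"wz":-0.0},{"grip":7,"x":-0.23,"y":-0.0,"z":1.68,"wx":-0.01,"wy":0.01,"wz":-0.0},{"grip":7,"x":-0.23,"y":0.0,"z":1.67,"wx":-0.0,"wy":0.01,"wz":-0.0}]
[{"grip":7,"x":-0.23,"y":0.0,"z":1.68,"wx":-0.01,"wy":0.01,"wz":-0.0}]
end err mm [-0.  0. -0.] max step mm 16.90216364194756 deg 0.010377391177185459
```

View pics/t4.png

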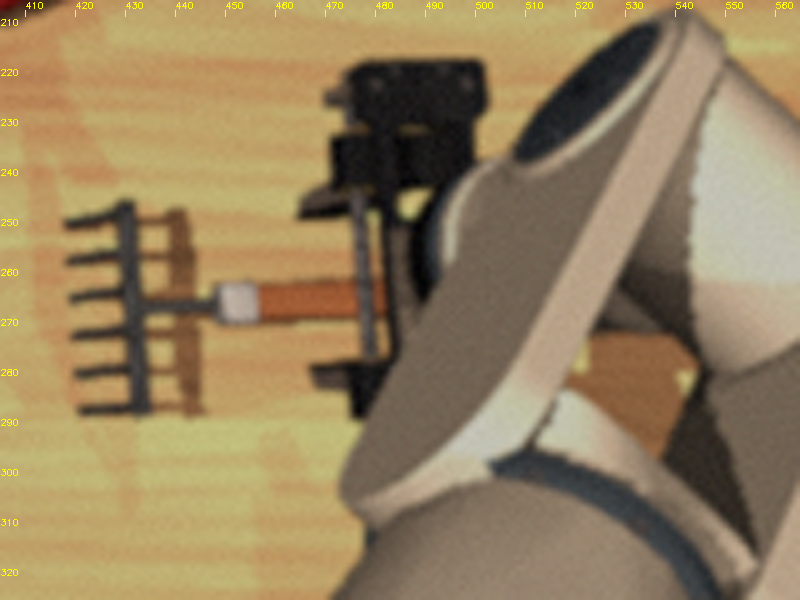

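View pics/s4.png

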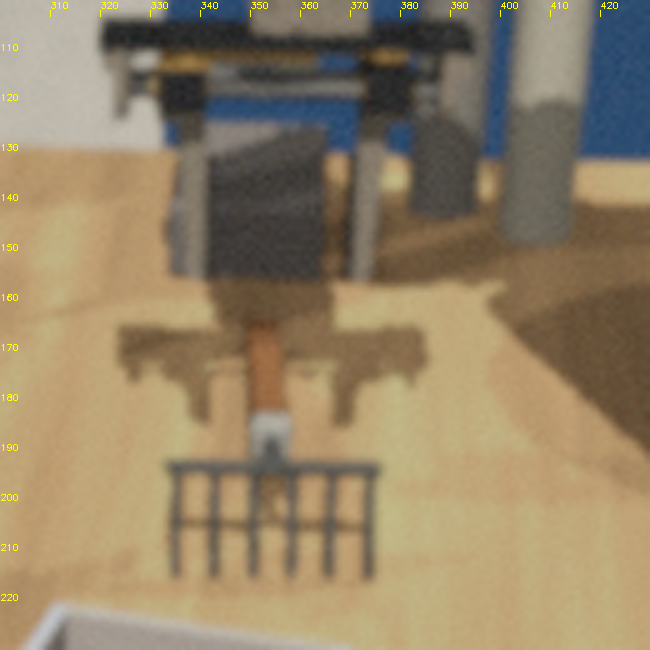

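```bash
python3 -m pendant '[{"grip":7,"x":-0.2,"y":0,"z":1.7,"wx":0,"wy":0,"wz":0},{"grip":7,"x":-0.2,"y":0,"z":1.7,"wx":0,"wy":0,"wz":0},{"grip":7,"x":-0.2,"y":0,"z":1.7,"wx":0,"wy":0,"wz":0},{"grip":7,"x":-0.2,"y":0,"z":1.7,"wx":0,"wy":0,"wz":0},{"grip":7,"x":-0.2,"y":0,"z":1.7,"wx":0,"wy":0,"wz":0}]'
python3 -m pendant '[{"grip":7,"x":-0.3,"y":0,"z":1.6,"wx":0,"wy":0,"wz":0},{"grip":3.5,"x":0,"y":0,"z":0,"wx":0,"wy":0,"wz":0},{"grip":1.5,"x":0,"y":0,"z":0,"wx":0,"wy":0,"wz":0},{"grip":1.5,"x":0,"y":0,"z":0,"wx":0,"wy":0,"wz":0},{"grip":1,"x":0,"y":0,"z":0,"wx":0,"wy":0,"wz":0}]' 55
python3 -m pendant '[{"grip":1,"x":0,"y":0,"z":0,"wx":0,"wy":0,"wz":0},{"grip":1,"x":0,"y":0,"z":0,"wx":0,"wy":0,"wz":0}]' 55
python3 - <<'E'
from h import *
p,q,o=cur(); print(p,q.as_matrix().round(3),o["width"],o["wrist_force"],o["moment"])
G=np.array([.523,-.348,.041])
P,Q=tool_for(G,93.07,ref=GRIP);print(P)
snap(2,("side",))
crop('side',2,300,100,430,230,5,'s5.png',10)
E
```

```text
time_s: 2.3
position: [0.5224, -0.3449, 0.0382]
orientation: [-2.082, -2.194, -0.163]
wrist_force: [-0.4, -0.1, -0.5]
width: 0.0697
time_s: 2.8
position: [0.5234, -0.345, 0.0234]
orientation: [-2.081, -2.196, -0.163]
wrist_force: [0.2, -0.5, 0.4]
width: 0.0401
time_s: 3.0
position: [0.5231, -0.3448, 0.023]
orientation: [-2.081, -2.196, -0.163]
wrist_force: [-0.3, 0.6, 0.3]
width: 0.0242
[ 0.52309864 -0.34478227  0.02299775] [[-0.053  0.999 -0.007]
 [ 0.986  0.054  0.155]
 [ 0.155  0.001 -0.988]] 0.024185420965609196 [-0.29114234  0.57419886  0.25922925] [-0.12819999 -0.06488715  0.02687433]
[ 0.52284333 -0.34507887  0.02253023]
```

View pics/s5.png

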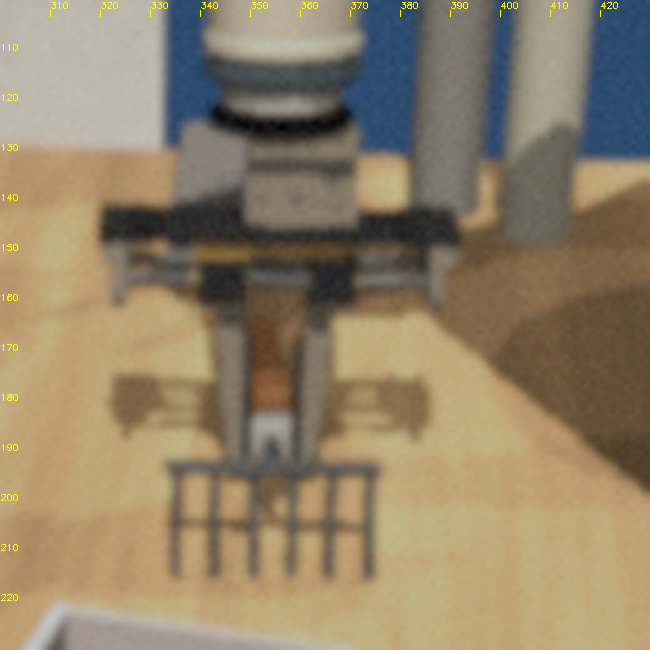

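```bash
python3 -m pendant '[{"grip":1,"x":0,"y":0,"z":0,"wx":0,"wy":0,"wz":0},{"grip":1,"x":0,"y":0,"z":0,"wx":0,"wy":0,"wz":0},{"grip":1,"x":0,"y":0,"z":0,"wx":0,"wy":0,"wz":0}]' 55
sed -i 's/^G0=7/G0=1/' h.py
python3 - <<'E'
from h import *
c=load("top")
for n,l in (("A",[(268,211,.06),(261,219,.06),(272.5,224,.06)]),("B",[(260,233.5,.04),(270.5,230.5,.04),(268.5,240.5,.04)]),("C",[(261.5,243,.04),(255,252.5,.04),(266,253,.04)]),
 ("D",[(285,217,.06),(280,225,.06),(290.5,227,.06)]),("E",[(276.5,232.5,.06),(288.5,236.5,.06),(280,244,.06)]),("F",[(281,248,.04),(275,255.5,.04),(285,258.5,.04)])):
    print(n,[(tray(pix2w(c,*t))[:2]*1000).round(0) for t in l])
p,q,o=cur(); print(p,o["width"],o["wrist_force"],o["moment"])
# T tool in rake frame
G=np.array([.523,-.348,0]); Rr=rakeR(93.07)
tr=(Rr.inv().apply(p-G),Rr.inv()*q); np.savez("tr.npz",p=tr[0],q=tr[1].as_quat()); print(tr[0],tr[1].as_matrix().round(3))
s=None
# lift
P,Q=tool_for(p+[0,0,.1],93.07,0,0,ref=tr[0],tr=tr); s=rows(P,Q,4)
P,Q=tool_for([.515,-.22,.12],90,24,0,tr=tr); s=rows(P,Q,6,s)
E
```

```text
time_s: 3.35
position: [0.5231, -0.3448, 0.0228]
orientation: [-2.081, -2.196, -0.163]
wrist_force: [0.4, -0.2, 4.6]
width: 0.0194
A [array([ 57., 124.]), array([ 32., 137.]), array([ 26., 105.])]
B [array([ -3., 134.]), array([ 11., 109.]), array([-16., 108.])]
C [array([-26., 124.]), array([-54., 135.]), array([-49., 107.])]
D [array([51., 77.]), array([28., 85.]), array([28., 58.])]
E [array([ 7., 90.]), array([ 3., 57.]), array([-20.,  74.])]
F [array([-28.,  72.]), array([-51.,  82.]), array([-53.,  55.])]
[ 0.52308083 -0.34475328  0.02284769] 0.019409990356040692 [ 0.42273783 -0.22429519  4.64040942] [ 0.00793485 -0.02838803 -0.05226546]
[ 0.00323773 -0.00025459  0.02284769] [[ 0.988  0.     0.155]
 [ 0.    -1.    -0.001]
 [ 0.155  0.001 -0.988]]
[{"grip":1,"x":0.39,"y":0.0,"z":-2.47,"wx":0.0,"wy":0.0,"wz":0.0},{"grip":1,"x":0.39,"y":0.0,"z":-2.47,"wx":0.0,"wy":0.0,"wz":0.0},{"grip":1,"x":0.38,"y":0.01,"z":-2.47,"wx":0.0,"wy":0.0,"wz":0.0},{"grip":1,"x":0.39,"y":-0.0,"z":-2.47,"wx":0.0,"wy":0.0,"wz":0.0}]
end err mm [ 0. -0.  0.] max step mm 25.0 deg 1.6512294633975402e-15
[{"grip":1,"x":0.85,"y":-0.09,"z":-0.84,"wx":0.03,"wy":-4.0,"wz":0.51},{"grip":1,"x":0.8,"y":-0.1,"z":-0.9,"wx":0.03,"wy":-4.0,"wz":0.51},{"grip":1,"x":0.73,"y":-0.11,"z":-0.95,"wx":0.03,"wy":-4.0,"wz":0.51},{"grip":1,"x":0.66,"y":-0.11,"z":-0.99,"wx":0.03,"wy":-4.0,"wz":0.52},{"grip":1,"x":0.58,"y":-0.12,"z":-1.04,"wx":0.03,"wy":-4.0,"wz":0.51}]
[{"grip":1,"x":0.51,"y":-0.12,"z":-1.08,"wx":0.02,"wy":-4.0,"wz":0.51}]
end err mm [ 0. -0. -0.] max step mm 12.013130927095125 deg 4.032116487644414
```

```bash
python3 -m pendant '[{"grip":1,"x":0.2,"y":0,"z":-1.5,"wx":0,"wy":0,"wz":0},{"grip":1,"x":0.4,"y":0,"z":-2.5,"wx":0,"wy":0,"wz":0},{"grip":1,"x":0.4,"y":0,"z":-2.5,"wx":0,"wy":0,"wz":0},{"grip":1,"x":0.4,"y":0,"z":-2.5,"wx":0,"wy":0,"wz":0},{"grip":1,"x":0.2,"y":0,"z":-1,"wx":0,"wy":0,"wz":0}]' 58
cat >> h.py <<'E'
def TR():
    d=np.load("tr.npz"); return d["p"],R.from_quat(d["q"])
def go(u,v,z,n,yaw=0,pitch=24,roll=0,s=None,ref=TIPS):
    "tips to tray (u,v) mm, z mm world; yaw rel. to tray"
    P,Q=tool_for(world([u/1e3,v/1e3,z/1e3]),90+np.degrees(TY)+yaw,pitch,roll,ref=ref,tr=TR()); return rows(P,Q,n,s)
def where():
    p,q,o=cur(); tp,tq=TR(); Rr=q*tq.inv(); t=p-Rr.apply(tp-TIPS); t=tray(t)*1000
    e=Rr.as_euler('ZXY',degrees=True)
    print("tips tray mm",t.round(1),"yaw,roll,pitch",(e-[90+np.degrees(TY),0,0]).round(1),"F",o["wrist_force"].round(1),"t",o["time_s"],"w",round(o["width"],4))
E
python3 - <<'E'
from h import *
where()
s=go(0,97,110,13)
snap(3)
crop('side',3,290,70,430,230,4,'s6.png',10)
E
```

```text
time_s: 3.85
position: [0.5237, -0.3451, 0.1268]
orientation: [-2.082, -2.198, -0.164]
wrist_force: [-0.2, -0.9, -0.9]
width: 0.0197
tips tray mm [   1.4 -297.6  104.8] yaw,roll,pitch [15.3 -0.1  0.1] F [-0.2 -0.9 -0.9] t 3.85 w 0.0197
[{"grip":1,"x":3.1,"y":0.62,"z":0.14,"wx":0.07,"wy":-1.83,"wz":1.18},{"grip":1,"x":3.12,"y":0.56,"z":0.04,"wx":0.08,"wy":-1.83,"wz":1.18},{"grip":1,"x":3.13,"y":0.5,"z":-0.05,"wx":0.07,"wy":-1.83,"wz":1.18},{"grip":1,"x":3.13,"y":0.43,"z":-0.16,"wx":0.08,"wy":-1.82,"wz":1.18},{"grip":1,"x":3.14,"y":0.37,"z":-0.26,"wx":0.07,"wy":-1.83,"wz":1.18}]
[{"grip":1,"x":3.13,"y":0.3,"z":-0.36,"wx":0.08,"wy":-1.83,"wz":1.18},{"grip":1,"x":3.12,"y":0.24,"z":-0.46,"wx":0.07,"wy":-1.83,"wz":1.18},{"grip":1,"x":3.11,"y":0.17,"z":-0.56,"wx":0.08,"wy":-1.83,"wz":1.18},{"grip":1,"x":3.1,"y":0.11,"z":-0.66,"wx":0.07,"wy":-1.83,"wz":1.18},{"grip":1,"x":3.08,"y":0.04,"z":-0.76,"wx":0.08,"wy":-1.83,"wz":1.18}]
[{"grip":1,"x":3.04,"y":-0.02,"z":-0.85,"wx":0.07,"wy":-1.82,"wz":1.17},{"grip":1,"x":3.02,"y":-0.09,"z":-0.96,"wx":0.08,"wy":-1.83,"wz":1.18},{"grip":1,"x":2.99,"y":-0.14,"z":-1.04,"wx":0.07,"wy":-1.83,"wz":1.18}]
end err mm [ 0. -0. -0.] max step mm 31.67226682233322 deg 2.1772389501413905
```

View pics/s6.png

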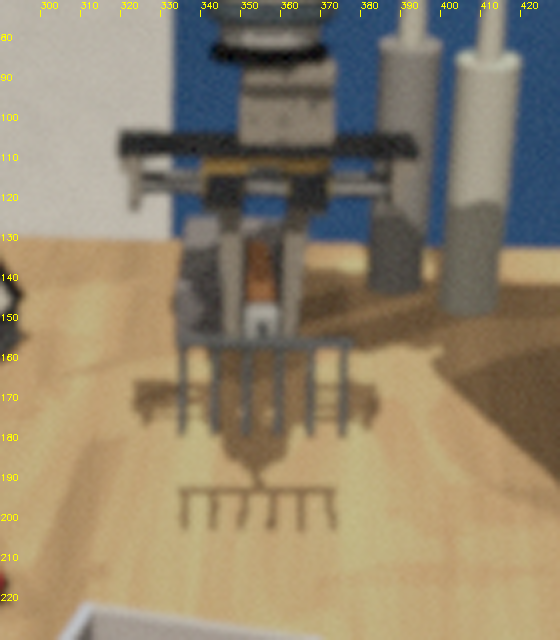

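```bash
python3 -m pendant '[{"grip":1,"x":3.1,"y":0.6,"z":0.1,"wx":0.07,"wy":-1.83,"wz":1.18},{"grip":1,"x":3.1,"y":0.55,"z":0,"wx":0.08,"wy":-1.83,"wz":1.18},{"grip":1,"x":3.1,"y":0.5,"z":-0.05,"wx":0.07,"wy":-1.83,"wz":1.18},{"grip":1,"x":3.1,"y":0.45,"z":-0.15,"wx":0.08,"wy":-1.83,"wz":1.18},{"grip":1,"x":3.1,"y":0.4,"z":-0.25,"wx":0.07,"wy":-1.83,"wz":1.18}]'
python3 -m pendant '[{"grip":1,"x":3.1,"y":0.3,"z":-0.35,"wx":0.08,"wy":-1.83,"wz":1.18},{"grip":1,"x":3.1,"y":0.25,"z":-0.45,"wx":0.07,"wy":-1.83,"wz":1.18},{"grip":1,"x":3.1,"y":0.2,"z":-0.55,"wx":0.08,"wy":-1.83,"wz":1.18},{"grip":1,"x":3.1,"y":0.1,"z":-0.65,"wx":0.07,"wy":-1.83,"wz":1.18},{"grip":1,"x":3.1,"y":0,"z":-0.75,"wx":0.08,"wy":-1.83,"wz":1.18}]'
python3 -m pendant '[{"grip":1,"x":3.0,"y":0,"z":-0.85,"wx":0.07,"wy":-1.83,"wz":1.18},{"grip":1,"x":3.0,"y":-0.1,"z":-0.95,"wx":0.08,"wy":-1.83,"wz":1.18},{"grip":1,"x":3.0,"y":-0.1,"z":-1.05,"wx":0.07,"wy":-1.83,"wz":1.18},{"grip":1,"x":0,"y":0,"z":0,"wx":0,"wy":0,"wz":0},{"grip":1,"x":0,"y":0,"z":0,"wx":0,"wy":0,"wz":0}]'
python3 - <<'E'
from h import *
where()
snap(4)
c=load("side",4);t=load("top",4)
p,q,o=cur(); tp,tq=TR(); Rr=q*tq.inv(); t0=p-Rr.apply(tp)
for y in(-.05,-.03,-.01,.01,.03,.05):
    w=t0+Rr.apply(TIPS+[0,y,0]); print(w2pix(c,w).round(1),w2pix(t,w).round(1))
crop('side',4,240,170,400,330,4,'s7.png',10)
crop('top',4,235,190,390,295,5,'t7.png',10)
E
```

```text
time_s: 4.45
position: [0.545, -0.1884, 0.1401]
orientation: [-2.27, -2.161, 0.023]
wrist_force: [0.7, -0.2, -1.3]
width: 0.0194
time_s: 4.95
position: [0.5677, -0.0332, 0.1567]
orientation: [2.302, 1.979, -0.206]
wrist_force: [0.4, 0.4, -1.8]
width: 0.0197
time_s: 5.45
position: [0.582, 0.0589, 0.1668]
orientation: [2.304, 1.865, -0.309]
wrist_force: [-0.4, -0.1, -1.4]
width: 0.0195
tips tray mm [ -1.3  95.8 106.3] yaw,roll,pitch [ 0.1  0.3 24. ] F [-0.4 -0.1 -1.4] t 5.45 w 0.0195
[281.6 257. ] [276.9 213.3]
[291.3 258.7] [275.1 221. ]
[301.1 260.3] [273.3 228.7]
[311. 262.] [271.5 236.5]
[321.  263.7] [269.7 244.3]
[331.2 265.4] [267.8 252.1]
```

View pics/s7.png

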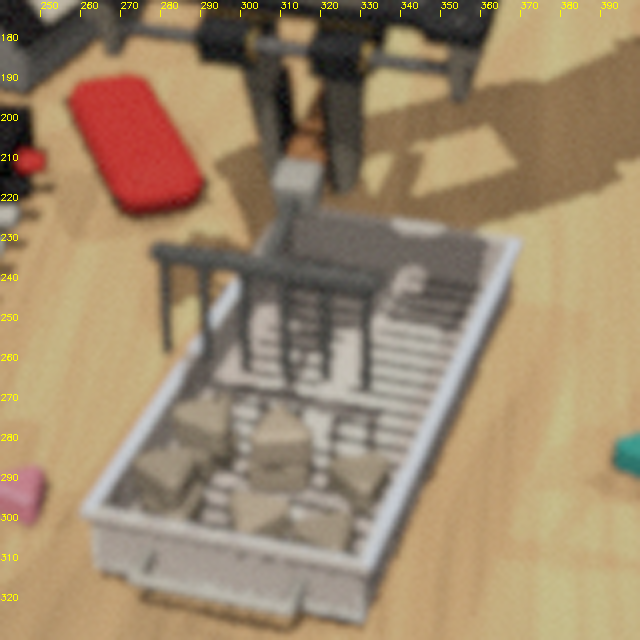

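View pics/t7.png

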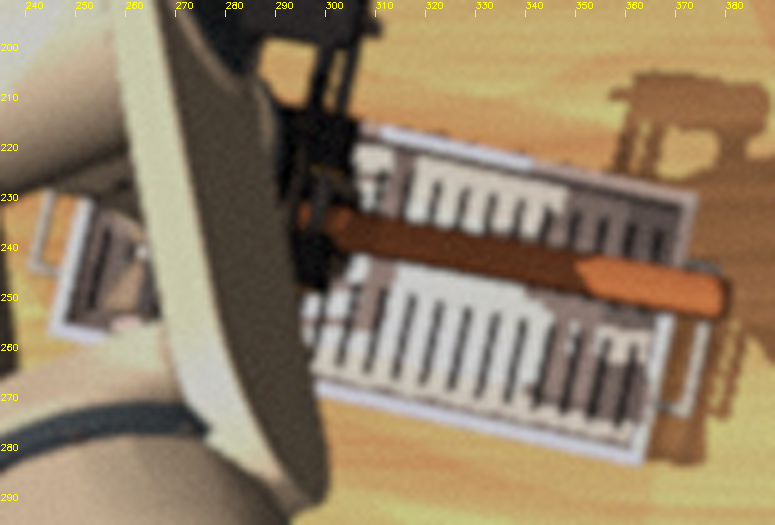

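Run:
```python
from h import *
s=go(0,97,50,4)
s=go(0,70,50,3,s=s)
```

```text
[{"grip":1,"x":0.43,"y":0.02,"z":1.35,"wx":-0.07,"wy":-0.01,"wz":0.01},{"grip":1,"x":0.44,"y":0.02,"z":1.35,"wx":-0.06,"wy":-0.0,"wz":0.02},{"grip":1,"x":0.43,"y":0.01,"z":1.35,"wx":-0.07,"wy":-0.01,"wz":0.01},{"grip":1,"x":0.44,"y":0.02,"z":1.35,"wx":-0.07,"wy":-0.01,"wz":0.02}]
end err mm [0. 0. 0.] max step mm 14.190974304927845 deg 0.06910217696141734
[{"grip":1,"x":-0.87,"y":-0.0,"z":0.24,"wx":0.0,"wy":0.0,"wz":-0.0},{"grip":1,"x":-0.87,"y":-0.0,"z":0.23,"wx":0.0,"wy":0.0,"wz":-0.0},{"grip":1,"x":-0.87,"y":-0.01,"z":0.24,"wx":0.0,"wy":0.0,"wz":-0.0}]
end err mm [-0.1 -0.  -0. ] max step mm 9.003528803339158 deg 0.001489844535235472
```

```bash
python3 -m pendant '[{"grip":1,"x":0.45,"y":0,"z":1.35,"wx":0,"wy":0,"wz":0},{"grip":1,"x":0.45,"y":0,"z":1.35,"wx":0,"wy":0,"wz":0},{"grip":1,"x":0.45,"y":0,"z":1.35,"wx":0,"wy":0,"wz":0},{"grip":1,"x":0.45,"y":0,"z":1.35,"wx":0,"wy":0,"wz":0},{"grip":1,"x":0,"y":0,"z":0,"wx":0,"wy":0,"wz":0}]'
python3 - <<'E'
from h import *
where()
snap(5,("side",))
crop('side',5,250,210,370,330,5,'s8.png',10)
E
```

```text
time_s: 6.05
position: [0.5818, 0.0612, 0.1086]
orientation: [2.306, 1.863, -0.312]
wrist_force: [-0.1, 0.2, -1.7]
width: 0.0195
tips tray mm [-1.9 97.9 48.1] yaw,roll,pitch [-0.   0.4 24. ] F [-0.1  0.2 -1.7] t 6.05 w 0.0195
```

View pics/s8.png

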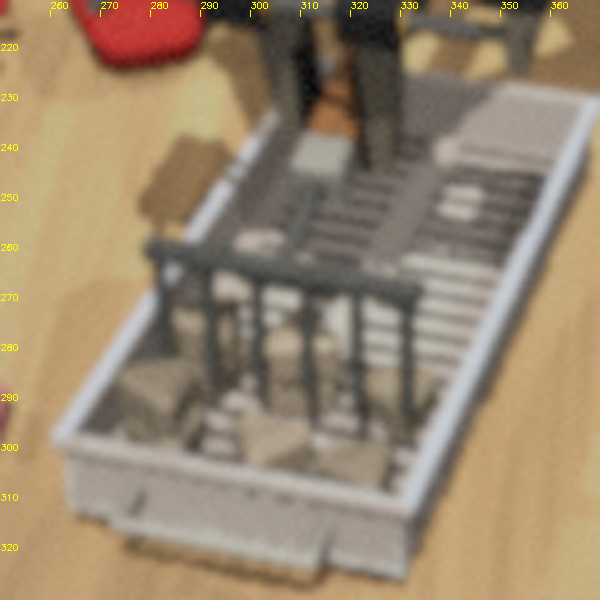

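```bash
python3 -m pendant '[{"grip":1,"x":-0.8,"y":0.05,"z":0.1,"wx":0,"wy":0,"wz":0},{"grip":1,"x":-0.8,"y":0.05,"z":0.1,"wx":0,"wy":0,"wz":0},{"grip":1,"x":-0.8,"y":0,"z":0.22,"wx":0,"wy":0,"wz":0},{"grip":1,"x":-0.8,"y":0,"z":0.22,"wx":0,"wy":0,"wz":0}]'
python3 - <<'E'
from h import *
where()
snap(6,("side",))
crop('side',6,250,210,370,330,5,'s9.png',10)
E
```

```text
time_s: 6.5
position: [0.5776, 0.0287, 0.1141]
orientation: [2.306, 1.861, -0.305]
wrist_force: [-0.7, 0.4, -1.6]
width: 0.0197
tips tray mm [ 1.2 65.4 53.7] yaw,roll,pitch [-0.   0.1 23.9] F [-0.7  0.4 -1.6] t 6.5 w 0.0197
```

View pics/s9.png

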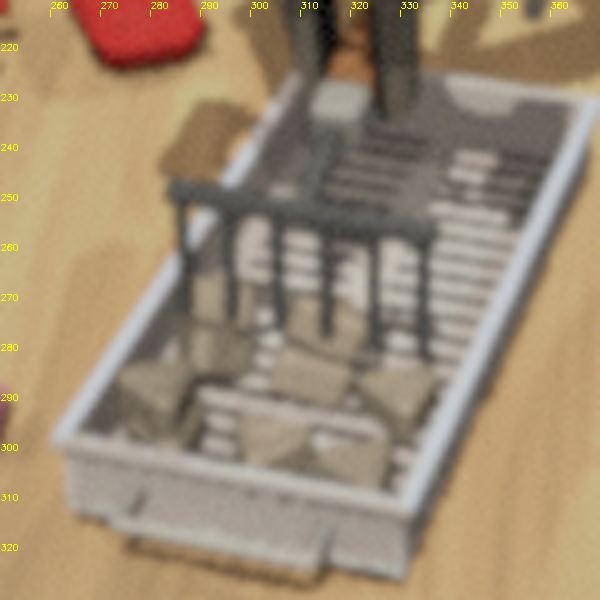

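```bash
python3 -m pendant '[{"grip":1,"x":-0.6,"y":0,"z":0.35,"wx":0,"wy":0,"wz":0},{"grip":1,"x":-0.6,"y":0,"z":0.3,"wx":0,"wy":0,"wz":0},{"grip":1,"x":-0.6,"y":0,"z":0.2,"wx":0,"wy":0,"wz":0}]'
python3 - <<'E'
from h import *
where()
snap(7,("side",))
crop('side',7,250,210,370,330,5,'s10.png',10)
E
```

```text
time_s: 6.85
position: [0.5731, 0.0099, 0.1097]
orientation: [2.306, 1.862, -0.306]
wrist_force: [0.8, 0.2, -1.9]
width: 0.0197
tips tray mm [ 0.6 46.  49.3] yaw,roll,pitch [-0.   0.2 23.9] F [ 0.8  0.2 -1.9] t 6.85 w 0.0197
```

View pics/s10.png

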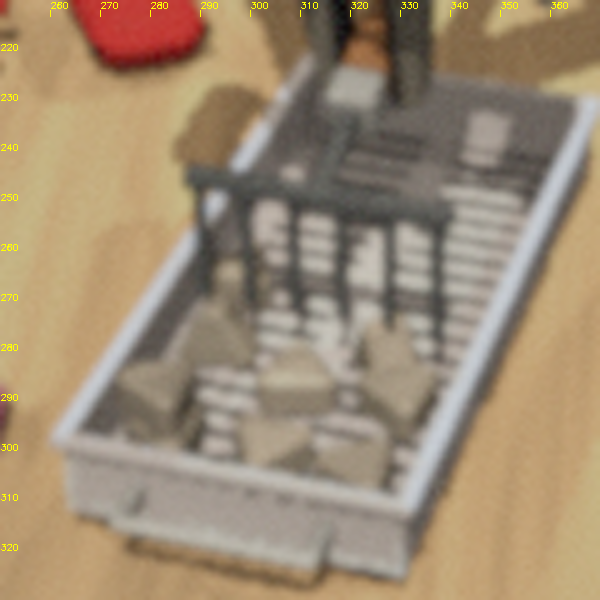

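```bash
python3 - <<'E'
from h import *
c=load("side",7)
for n,u,v,z in(("Et",326.5,276.5,.04),("Dt",296,264,.04),("Db",292,276,.04),("Eb",308,282,.04),("F",331,285,.04),("B",304,298,.04),("C",320,302,.04),("A",279,286,.06)):
    print(n,(tray(pix2w(c,u,v,z))*1000).round(0))
E
python3 - <<'E'
from h import *
im=load('side',7)[0][250:300,280:345,::-1]
im=np.clip((im/255.)**.6*280-20,0,255).astype(np.uint8)
cv2.imwrite("pics/s10z.png",cv2.resize(im,None,fx=12,fy=12,interpolation=cv2.INTER_CUBIC))
E
```

```text
Et [-26.  41.  40.]
Dt [49. 16. 40.]
Db [42. 60. 40.]
Eb [ 4. 70. 40.]
F [-43.  66.  40.]
B [ -5. 122.  40.]
C [-38. 125.  40.]
A [ 45. 125.  60.]
```

View pics/s10z.png

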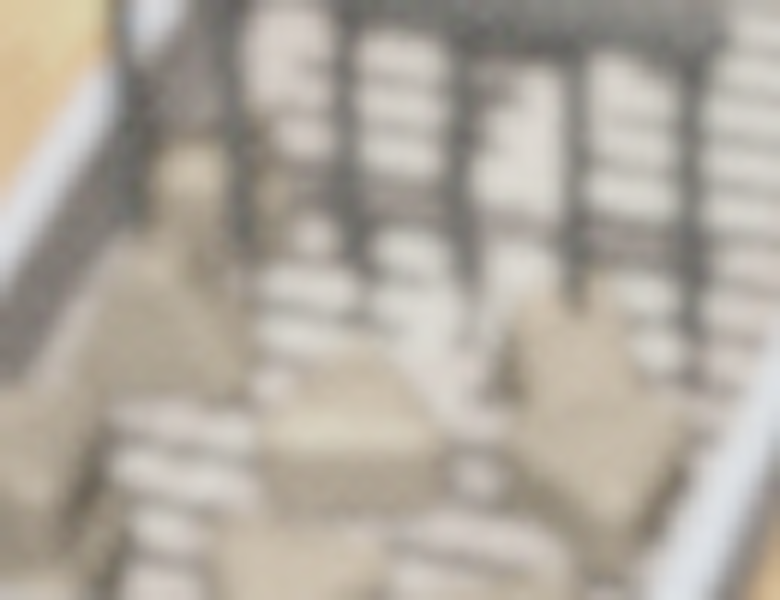

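```bash
python3 -m pendant '[{"grip":1,"x":-0.8,"y":0,"z":0.2,"wx":0,"wy":0,"wz":0},{"grip":1,"x":-0.8,"y":0,"z":0.2,"wx":0,"wy":0,"wz":0},{"grip":1,"x":-0.8,"y":0,"z":0.2,"wx":0,"wy":0,"wz":0}]'
python3 - <<'E'
from h import *
where()
snap(8,("side",))
im=load('side',8)[0][220:310,265:365,::-1]
im=np.clip((im/255.)**.6*280-20,0,255).astype(np.uint8)
cv2.imwrite("pics/s11z.png",cv2.resize(im,None,fx=7,fy=7,interpolation=cv2.INTER_CUBIC))
E
```

```text
time_s: 7.2
position: [0.5682, -0.0143, 0.1109]
orientation: [2.305, 1.862, -0.305]
wrist_force: [-0.7, -1.4, 4.8]
width: 0.0196
tips tray mm [ 1.  21.4 50.4] yaw,roll,pitch [ 0.   0.1 23.9] F [-0.7 -1.4  4.8] t 7.2 w 0.0196
```

View pics/s11z.png

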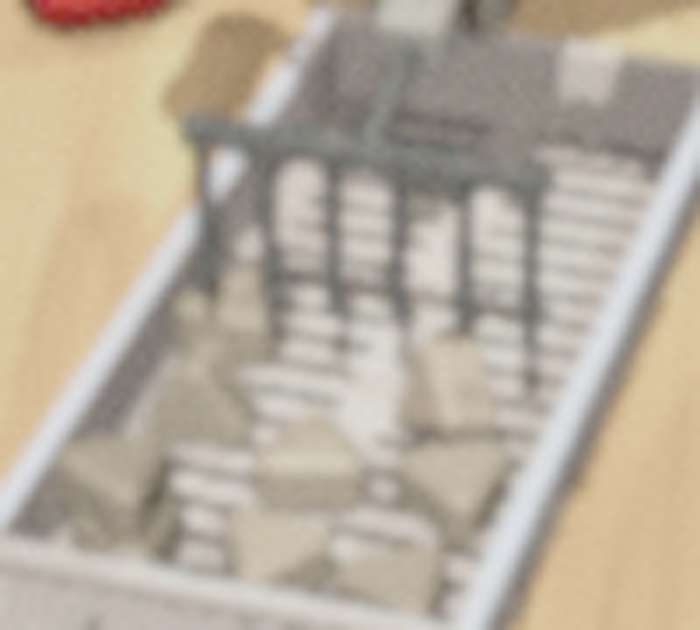

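```bash
python3 -m pendant '[{"grip":1,"x":-0.4,"y":0,"z":-1.4,"wx":0,"wy":0,"wz":0},{"grip":1,"x":-0.5,"y":0,"z":-2,"wx":0,"wy":0,"wz":0},{"grip":1,"x":-0.5,"y":0,"z":-2,"wx":0,"wy":0,"wz":0},{"grip":1,"x":0,"y":0,"z":0,"wx":0,"wy":0,"wz":0}]'
cat >> h.py <<'E'
def zoom(n,i,x0,y0,x1,y1,s,out):
    im=load(n,i)[0][y0:y1,x0:x1,::-1]
    im=np.clip((im/255.)**.6*280-20,0,255).astype(np.uint8)
    im=cv2.resize(im,None,fx=s,fy=s,interpolation=cv2.INTER_CUBIC)
    for x in range((x0//10+1)*10,x1,10): cv2.putText(im,str(x),((x-x0)*s,9),0,.35,(0,0,255),1)
    for y in range((y0//10+1)*10,y1,10): cv2.putText(im,str(y),(0,(y-y0)*s),0,.35,(0,0,255),1)
    cv2.imwrite("pics/"+out,im)
E
python3 - <<'E'
from h import *
where()
snap(9,("side",))
zoom('side',9,262,220,362,315,7,'s12z.png')
E
```

```text
time_s: 7.65
position: [0.5704, -0.013, 0.1692]
orientation: [2.304, 1.86, -0.299]
wrist_force: [1.1, -0.4, -1.1]
width: 0.0195
tips tray mm [  3.1  23.2 108.9] yaw,roll,pitch [ 0.  -0.1 23.8] F [ 1.1 -0.4 -1.1] t 7.65 w 0.0195
```

View pics/s12z.png

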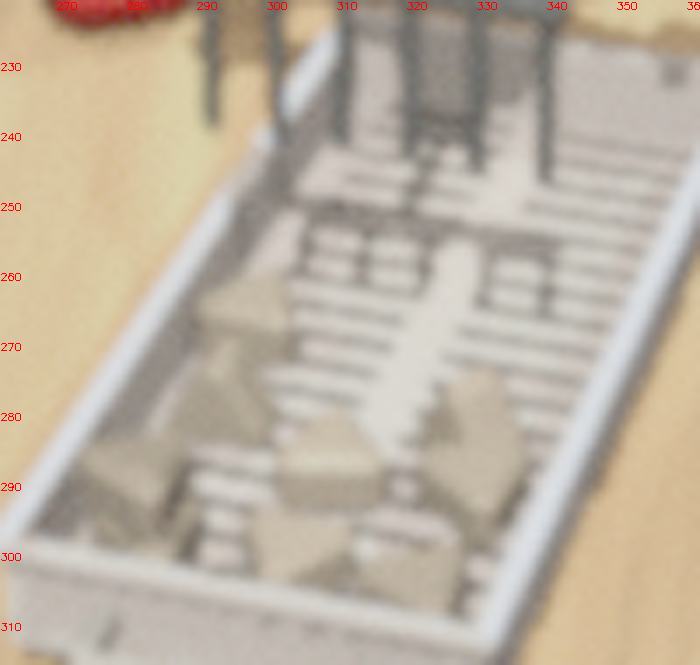

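Run:
```python
from h import *
c=load("side",9)
for n,u,v,z in(("Et",328,275,.04),("Dt",296.5,263.5,.04),("Db",293,275,.04),("Eb",308,283,.04),("F",330,285,.04)):
    print(n,(tray(pix2w(c,u,v,z))*1000).round(0))
p,q,o=cur(); tp,tq=TR(); Rr=q*tq.inv(); t0=p-Rr.apply(tp)
for y in(-.05,-.03,-.01,.01,.03,.05):
    w=t0+Rr.apply(TIPS+[0,y,0]); print(w2pix(c,w).round(1))
s=go(0,98,100,4); s=go(0,98,26,5,s=s)
```

```text
Et [-27.  35.  40.]
Dt [48. 14. 40.]
Db [41. 56. 40.]
Eb [ 3. 74. 40.]
F [-41.  67.  40.]
[292.6 238.1]
[301.8 239.7]
[311.2 241.2]
[320.6 242.7]
[330.2 244.3]
[339.8 245.8]
[{"grip":1,"x":1.86,"y":-0.05,"z":-0.31,"wx":0.0,"wy":-0.03,"wz":-0.0},{"grip":1,"x":1.86,"y":-0.06,"z":-0.32,"wx":0.0,"wy":-0.04,"wz":-0.0},{"grip":1,"x":1.86,"y":-0.05,"z":-0.32,"wx":0.0,"wy":-0.03,"wz":-0.0},{"grip":1,"x":1.86,"y":-0.05,"z":-0.31,"wx":0.01,"wy":-0.04,"wz":-0.0}]
end err mm [ 0.  -0.1 -0. ] max step mm 18.884380489200726 deg 0.03388801761001157
[{"grip":1,"x":0.39,"y":-0.0,"z":1.43,"wx":-0.0,"wy":0.0,"wz":-0.0},{"grip":1,"x":0.38,"y":-0.0,"z":1.43,"wx":-0.0,"wy":0.0,"wz":-0.0},{"grip":1,"x":0.39,"y":-0.0,"z":1.43,"wx":-0.0,"wy":0.0,"wz":-0.0},{"grip":1,"x":0.38,"y":-0.01,"z":1.42,"wx":-0.0,"wy":0.0,"wz":-0.0},{"grip":1,"x":0.39,"y":0.0,"z":1.43,"wx":-0.0,"wy":0.0,"wz":-0.0}]
end err mm [-0.  0.  0.] max step mm 14.797842479899343 deg 0.001272799597854366
```

```bash
python3 -m pendant '[{"grip":1,"x":1.85,"y":-0.05,"z":-0.3,"wx":0,"wy":0,"wz":0},{"grip":1,"x":1.85,"y":-0.05,"z":-0.3,"wx":0,"wy":0,"wz":0},{"grip":1,"x":1.85,"y":-0.05,"z":-0.3,"wx":0,"wy":0,"wz":0},{"grip":1,"x":1.85,"y":-0.05,"z":-0.3,"wx":0,"wy":0,"wz":0},{"grip":1,"x":0.4,"y":0,"z":1.4,"wx":0,"wy":0,"wz":0}]'
python3 -m pendant '[{"grip":1,"x":0.4,"y":0,"z":1.4,"wx":0,"wy":0,"wz":0},{"grip":1,"x":0.4,"y":0,"z":1.4,"wx":0,"wy":0,"wz":0},{"grip":1,"x":0,"y":0,"z":0,"wx":0,"wy":0,"wz":0}]'
python3 - <<'E'
from h import *
where()
snap(10,("side",))
zoom('side',10,262,220,362,315,7,'s13z.png')
s=go(0,98,26,3)
E
```

```text
time_s: 8.2
position: [0.5839, 0.0637, 0.1443]
orientation: [2.303, 1.864, -0.301]
wrist_force: [0.8, 0.3, -1.0]
width: 0.0198
time_s: 8.5
position: [0.5801, 0.0599, 0.112]
orientation: [2.307, 1.863, -0.313]
wrist_force: [0.0, -0.7, -0.8]
width: 0.0193
tips tray mm [-3.2 96.3 51.3] yaw,roll,pitch [-0.   0.4 24.1] F [ 0.  -0.7 -0.8] t 8.5 w 0.0193
[{"grip":1,"x":0.28,"y":0.07,"z":0.85,"wx":-0.11,"wy":0.01,"wz":0.02},{"grip":1,"x":0.28,"y":0.07,"z":0.84,"wx":-0.11,"wy":0.0,"wz":0.01},{"grip":1,"x":0.27,"y":0.07,"z":0.85,"wx":-0.11,"wy":0.01,"wz":0.02}]
end err mm [-0. -0.  0.] max step mm 8.94661524688439 deg 0.1126581205431632
```

View pics/s13z.png

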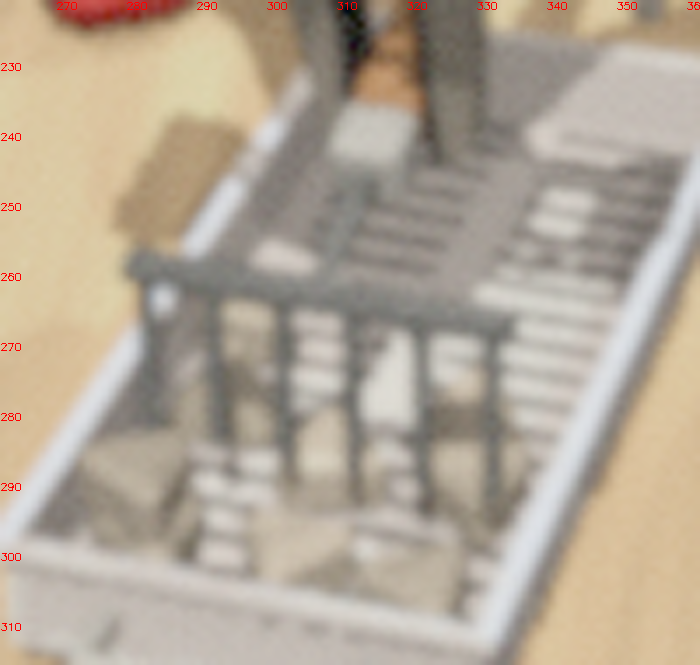

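```bash
python3 -m pendant '[{"grip":1,"x":0.28,"y":0.07,"z":0.85,"wx":-0.1,"wy":0,"wz":0},{"grip":1,"x":0.28,"y":0.07,"z":0.85,"wx":-0.1,"wy":0,"wz":0},{"grip":1,"x":0.25,"y":0.07,"z":0.8,"wx":-0.1,"wy":0,"wz":0},{"grip":1,"x":0,"y":0,"z":0,"wx":0,"wy":0,"wz":0}]'
python3 - <<'E'
from h import *
where()
snap(11,("side",))
zoom('side',11,262,220,362,315,7,'s14z.png')
s=go(0,-13,26,12)
E
```

```text
time_s: 8.95
position: [0.5838, 0.0614, 0.0874]
orientation: [2.302, 1.861, -0.303]
wrist_force: [-0.6, -0.9, -2.0]
width: 0.0193
tips tray mm [ 0.4 98.6 26.9] yaw,roll,pitch [ 0.1 -0.  24. ] F [-0.6 -0.9 -2. ] t 8.95 w 0.0193
[{"grip":1,"x":-0.9,"y":-0.01,"z":0.25,"wx":0.01,"wy":-0.0,"wz":0.0},{"grip":1,"x":-0.89,"y":-0.0,"z":0.26,"wx":0.0,"wy":-0.01,"wz":0.01},{"grip":1,"x":-0.9,"y":-0.01,"z":0.25,"wx":0.01,"wy":0.0,"wz":0.0},{"grip":1,"x":-0.89,"y":-0.01,"z":0.25,"wx":0.01,"wy":-0.0,"wz":0.01},{"grip":1,"x":-0.9,"y":-0.01,"z":0.26,"wx":0.0,"wy":-0.01,"wz":0.0}]
[{"grip":1,"x":-0.89,"y":-0.0,"z":0.25,"wx":0.01,"wy":0.0,"wz":0.01},{"grip":1,"x":-0.9,"y":-0.01,"z":0.26,"wx":0.0,"wy":-0.0,"wz":-0.0},{"grip":1,"x":-0.9,"y":-0.01,"z":0.25,"wx":0.01,"wy":-0.0,"wz":0.0},{"grip":1,"x":-0.89,"y":-0.0,"z":0.25,"wx":0.01,"wy":-0.01,"wz":0.01},{"grip":1,"x":-0.9,"y":-0.01,"z":0.26,"wx":0.0,"wy":-0.0,"wz":0.0}]
[{"grip":1,"x":-0.89,"y":-0.01,"z":0.25,"wx":0.01,"wy":-0.0,"wz":0.01},{"grip":1,"x":-0.9,"y":-0.0,"z":0.26,"wx":0.01,"wy":-0.01,"wz":0.0}]
end err mm [ 0. -0. -0.] max step mm 9.31059900171055 deg 0.00823424440189239
```

View pics/s14z.png

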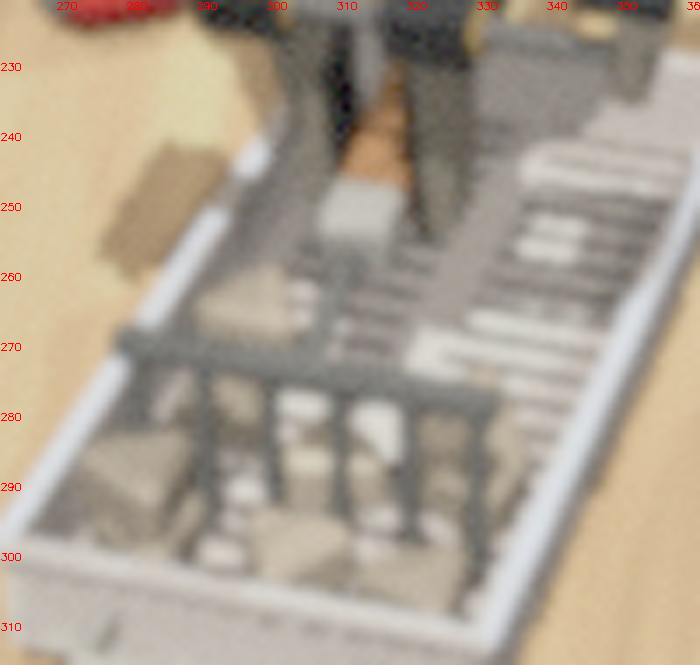

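```bash
python3 -m pendant '[{"grip":1,"x":-0.9,"y":0,"z":0.25,"wx":0,"wy":0,"wz":0},{"grip":1,"x":-0.9,"y":0,"z":0.25,"wx":0,"wy":0,"wz":0},{"grip":1,"x":-0.9,"y":0,"z":0.25,"wx":0,"wy":0,"wz":0},{"grip":1,"x":-0.9,"y":0,"z":0.25,"wx":0,"wy":0,"wz":0},{"grip":1,"x":-0.9,"y":0,"z":0.25,"wx":0,"wy":0,"wz":0}]'
python3 -c "
from h import *
where()
snap(12,('side',))
zoom('side',12,262,220,362,315,7,'s15z.png')"
```

```text
time_s: 9.5
position: [0.5747, 0.0151, 0.0885]
orientation: [2.303, 1.86, -0.3]
wrist_force: [1.5, 0.7, -0.1]
width: 0.0198
tips tray mm [ 1.4 51.5 28.1] yaw,roll,pitch [ 0.  -0.1 23.9] F [ 1.5  0.7 -0.1] t 9.5 w 0.0198
```

View pics/s15z.png

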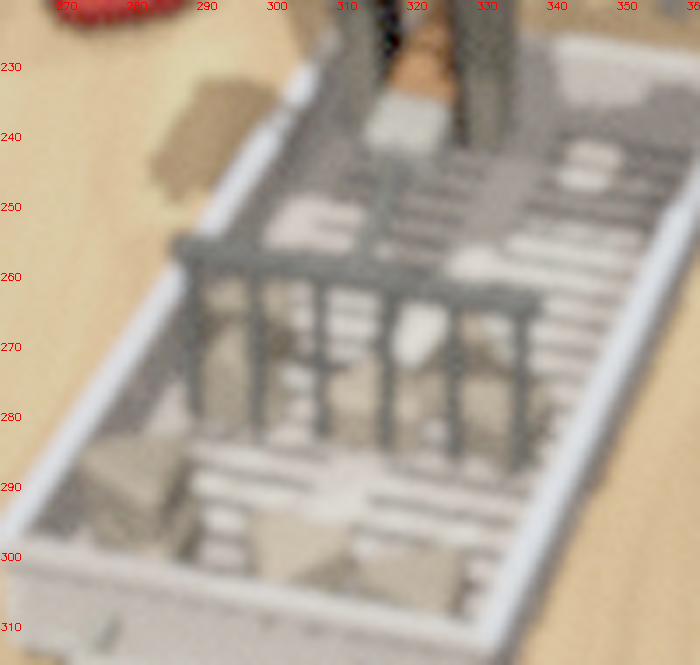

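```bash
python3 -m pendant '[{"grip":1,"x":-0.9,"y":0,"z":0.3,"wx":0,"wy":0,"wz":0},{"grip":1,"x":-0.9,"y":0,"z":0.3,"wx":0,"wy":0,"wz":0},{"grip":1,"x":-0.9,"y":0,"z":0.25,"wx":0,"wy":0,"wz":0},{"grip":1,"x":-0.9,"y":0,"z":0.25,"wx":0,"wy":0,"wz":0},{"grip":1,"x":-0.9,"y":0,"z":0.25,"wx":0,"wy":0,"wz":0}]'
python3 -m pendant '[{"grip":1,"x":-0.9,"y":0,"z":0.25,"wx":0,"wy":0,"wz":0},{"grip":1,"x":-0.6,"y":0,"z":0.15,"wx":0,"wy":0,"wz":0},{"grip":1,"x":0,"y":0,"z":0,"wx":0,"wy":0,"wz":0}]'
python3 -c "
from h import *
where()
snap(13,('side','top'))
zoom('side',13,262,220,362,315,7,'s16z.png')
zoom('top',13,240,195,390,295,5,'t16z.png')"
```

```text
time_s: 10.05
position: [0.5648, -0.0306, 0.0869]
orientation: [2.302, 1.86, -0.3]
wrist_force: [1.6, 1.5, -0.7]
width: 0.0195
time_s: 10.35
position: [0.561, -0.0462, 0.0868]
orientation: [2.303, 1.859, -0.302]
wrist_force: [-0.8, -0.2, -1.6]
width: 0.0196
tips tray mm [  0.9 -11.4  26.3] yaw,roll,pitch [ 0.  -0.1 24. ] F [-0.8 -0.2 -1.6] t 10.35 w 0.0196
```

View pics/s16z.png

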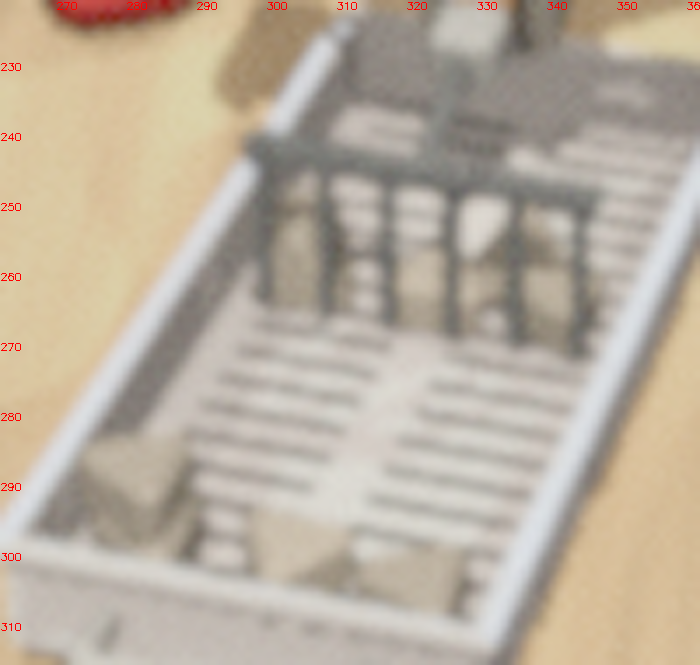

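View pics/t16z.png

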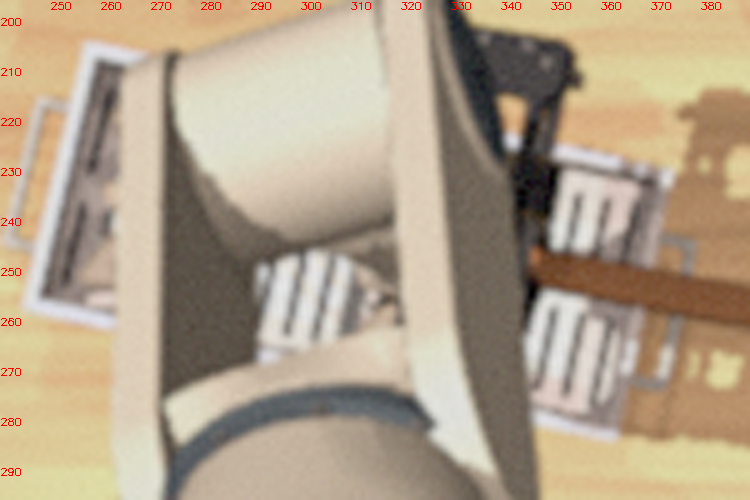

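```bash
python3 -m pendant '[{"grip":1,"x":0,"y":0,"z":-2,"wx":0,"wy":0,"wz":0},{"grip":1,"x":-0.5,"y":0,"z":-2.5,"wx":0,"wy":0,"wz":0},{"grip":1,"x":-0.6,"y":0,"z":-2.5,"wx":0,"wy":0,"wz":0},{"grip":1,"x":0,"y":0,"z":0,"wx":0,"wy":0,"wz":0}]'
python3 -c "
from h import *
where()
snap(14,('side',))
zoom('side',14,262,200,362,315,6,'s17z.png')
s=go(0,142,100,5); s=go(0,142,51,4,s=s)"
```

```text
time_s: 10.85
position: [0.5651, -0.0373, 0.1603]
orientation: [2.3, 1.859, -0.294]
wrist_force: [-0.3, -0.2, -1.8]
width: 0.0196
tips tray mm [  3.3  -1.7 100. ] yaw,roll,pitch [ 0.1 -0.4 23.9] F [-0.3 -0.2 -1.8] t 10.85 w 0.0196
[{"grip":1,"x":2.78,"y":-0.03,"z":-0.78,"wx":0.06,"wy":-0.02,"wz":0.0},{"grip":1,"x":2.77,"y":-0.04,"z":-0.79,"wx":0.06,"wy":-0.02,"wz":0.01},{"grip":1,"x":2.77,"y":-0.04,"z":-0.79,"wx":0.06,"wy":-0.03,"wz":0.0},{"grip":1,"x":2.78,"y":-0.03,"z":-0.78,"wx":0.06,"wy":-0.02,"wz":0.0},{"grip":1,"x":2.77,"y":-0.04,"z":-0.79,"wx":0.06,"wy":-0.02,"wz":0.01}]
end err mm [-0. -0. -0.] max step mm 28.84182500006786 deg 0.06423158906477232
[{"grip":1,"x":0.32,"y":-0.0,"z":1.18,"wx":0.0,"wy":-0.0,"wz":-0.0},{"grip":1,"x":0.32,"y":-0.0,"z":1.18,"wx":0.0,"wy":-0.0,"wz":-0.0},{"grip":1,"x":0.32,"y":-0.0,"z":1.19,"wx":0.0,"wy":-0.0,"wz":-0.0},{"grip":1,"x":0.32,"y":-0.0,"z":1.18,"wx":0.0,"wy":-0.0,"wz":-0.0}]
end err mm [ 0.  0. -0.] max step mm 12.245353342198268 deg 0.0006529992903968079
```

View pics/s17z.png

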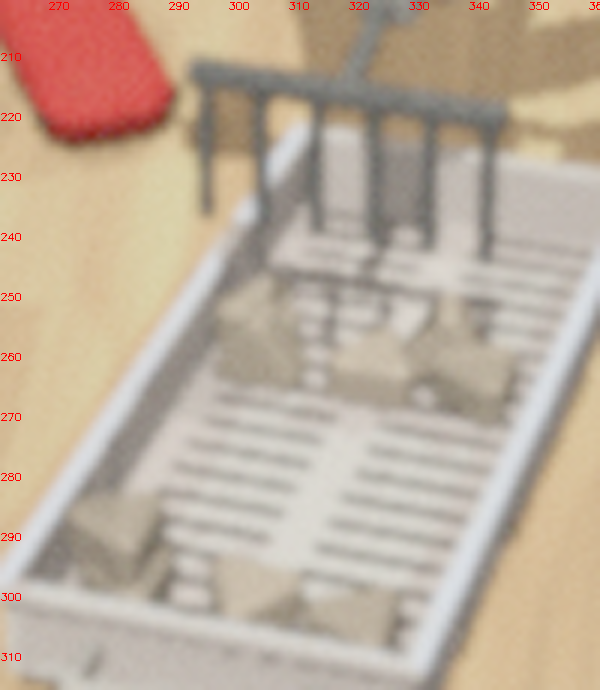

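```bash
python3 -m pendant '[{"grip":1,"x":2.8,"y":-0.05,"z":-0.8,"wx":0.06,"wy":0,"wz":0},{"grip":1,"x":2.8,"y":-0.05,"z":-0.8,"wx":0.06,"wy":0,"wz":0},{"grip":1,"x":2.8,"y":-0.05,"z":-0.8,"wx":0.06,"wy":0,"wz":0},{"grip":1,"x":2.75,"y":0,"z":-0.8,"wx":0.06,"wy":0,"wz":0},{"grip":1,"x":2.75,"y":0,"z":-0.8,"wx":0.06,"wy":0,"wz":0}]'
python3 -m pendant '[{"grip":1,"x":0.1,"y":0,"z":0.4,"wx":0,"wy":0,"wz":0},{"grip":1,"x":0,"y":0,"z":0,"wx":0,"wy":0,"wz":0}]'
python3 -c "
from h import *
where()
snap(15,('side',))
zoom('side',15,252,200,362,330,5,'s18z.png')
s=go(1,143,53,4)"
```

```text
time_s: 11.4
position: [0.5912, 0.1049, 0.1581]
orientation: [2.305, 1.862, -0.309]
wrist_force: [-0.2, -0.2, -2.1]
width: 0.0195
time_s: 11.6
position: [0.5907, 0.1039, 0.1537]
orientation: [2.304, 1.864, -0.31]
wrist_force: [-0.6, -0.1, -2.0]
width: 0.0194
tips tray mm [ -2.2 141.5  93.1] yaw,roll,pitch [ 0.1  0.3 24. ] F [-0.6 -0.1 -2. ] t 11.6 w 0.0194
[{"grip":1,"x":0.32,"y":0.07,"z":0.97,"wx":-0.07,"wy":0.01,"wz":0.02},{"grip":1,"x":0.31,"y":0.07,"z":0.97,"wx":-0.08,"wy":0.01,"wz":0.03},{"grip":1,"x":0.32,"y":0.07,"z":0.97,"wx":-0.07,"wy":0.01,"wz":0.02},{"grip":1,"x":0.31,"y":0.07,"z":0.96,"wx":-0.08,"wy":0.01,"wz":0.03}]
end err mm [ 0. -0.  0.] max step mm 10.20754875284277 deg 0.07835690530697328
```

View pics/s18z.png

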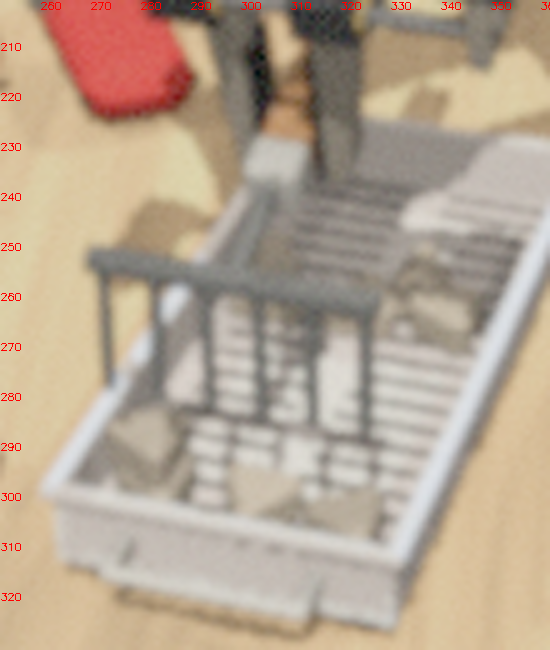

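```bash
python3 -m pendant '[{"grip":1,"x":0.3,"y":0.07,"z":0.97,"wx":-0.07,"wy":0,"wz":0},{"grip":1,"x":0.3,"y":0.07,"z":0.97,"wx":-0.07,"wy":0,"wz":0},{"grip":1,"x":0.3,"y":0.07,"z":0.97,"wx":-0.07,"wy":0,"wz":0},{"grip":1,"x":0.3,"y":0.07,"z":0.95,"wx":-0.07,"wy":0,"wz":0},{"grip":1,"x":0,"y":0,"z":0,"wx":0,"wy":0,"wz":0}]'
python3 -c "
from h import *
where()
snap(16,('side',))
zoom('side',16,252,200,362,330,5,'s19z.png')
s=go(0,105,52,4)"
```

```text
time_s: 12.15
position: [0.594, 0.1044, 0.1136]
orientation: [2.303, 1.861, -0.305]
wrist_force: [-0.6, 0.7, -1.6]
width: 0.0196
tips tray mm [  1.2 142.7  53. ] yaw,roll,pitch [ 0.  0. 24.] F [-0.6  0.7 -1.6] t 12.15 w 0.0196
[{"grip":1,"x":-0.9,"y":-0.04,"z":0.29,"wx":0.01,"wy":-0.0,"wz":0.01},{"grip":1,"x":-0.91,"y":-0.04,"z":0.3,"wx":0.0,"wy":-0.01,"wz":0.02},{"grip":1,"x":-0.9,"y":-0.05,"z":0.29,"wx":0.01,"wy":-0.0,"wz":0.01},{"grip":1,"x":-0.91,"y":-0.04,"z":0.29,"wx":0.01,"wy":-0.01,"wz":0.01}]
end err mm [-0. -0.  0.] max step mm 9.517373766232161 deg 0.015194068282953539
```

View pics/s19z.png

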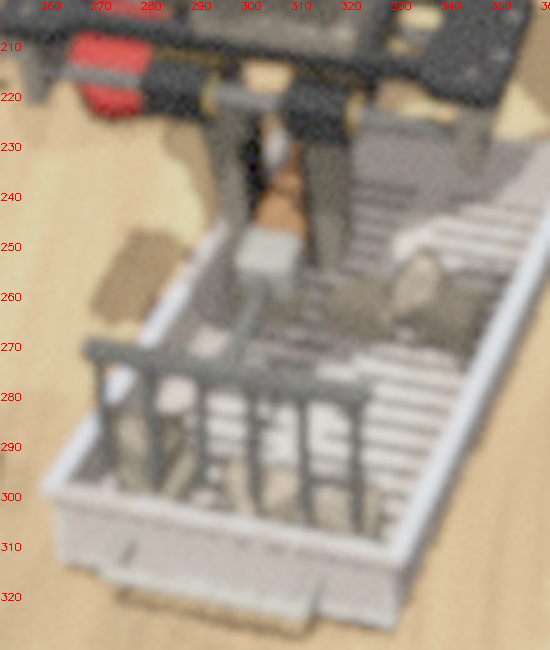

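```bash
python3 -m pendant '[{"grip":1,"x":-0.9,"y":-0.04,"z":0.28,"wx":0,"wy":0,"wz":0},{"grip":1,"x":-0.9,"y":-0.04,"z":0.28,"wx":0,"wy":0,"wz":0},{"grip":1,"x":-0.9,"y":-0.04,"z":0.28,"wx":0,"wy":0,"wz":0},{"grip":1,"x":-0.6,"y":0,"z":0.16,"wx":0,"wy":0,"wz":0}]'
python3 -c "
from h import *
where()
snap(17,('side',))
zoom('side',17,252,220,352,330,6,'s20z.png')"
```

```text
time_s: 12.6
position: [0.5862, 0.0702, 0.1146]
orientation: [2.303, 1.86, -0.301]
wrist_force: [0.2, -0.7, -1.0]
width: 0.0194
tips tray mm [  1.  107.7  54.2] yaw,roll,pitch [ 0.  -0.1 23.9] F [ 0.2 -0.7 -1. ] t 12.6 w 0.0194
```

View pics/s20z.png

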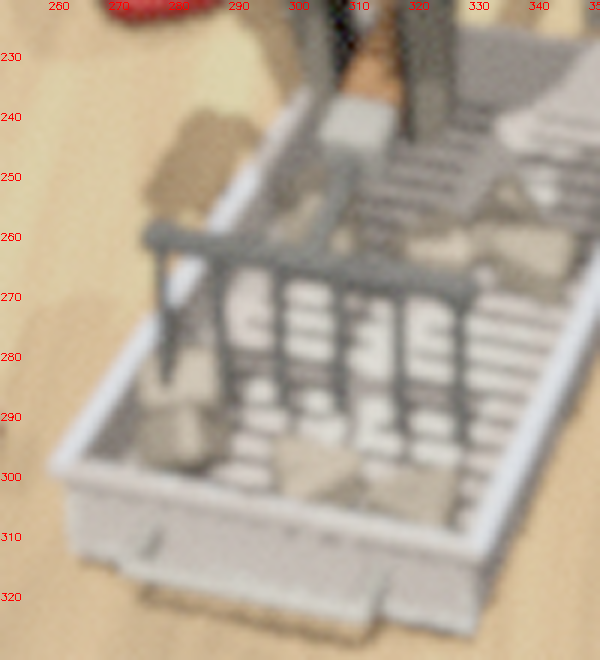

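```bash
python3 -m pendant '[{"grip":1,"x":-0.5,"y":0,"z":0.3,"wx":0,"wy":0,"wz":0},{"grip":1,"x":-0.5,"y":0,"z":0.15,"wx":0,"wy":0,"wz":0}]'
python3 -c "
from h import *
where()
snap(18,('side',))
zoom('side',18,252,220,352,330,6,'s21z.png')"
```

```text
time_s: 12.85
position: [0.5842, 0.0605, 0.1125]
orientation: [2.302, 1.86, -0.301]
wrist_force: [-0.7, 0.3, -1.4]
width: 0.0193
tips tray mm [ 1.  97.8 52.1] yaw,roll,pitch [ 0.1 -0.1 23.9] F [-0.7  0.3 -1.4] t 12.85 w 0.0193
```

View pics/s21z.png

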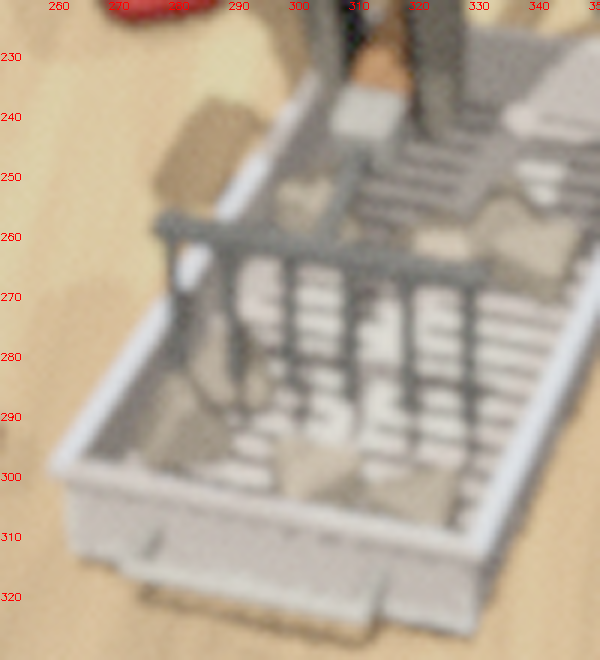

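```bash
python3 -m pendant '[{"grip":1,"x":-0.1,"y":0,"z":-1.8,"wx":0,"wy":0,"wz":0},{"grip":1,"x":-0.5,"y":0,"z":-2,"wx":0,"wy":0,"wz":0},{"grip":1,"x":-0.5,"y":0,"z":-2,"wx":0,"wy":0,"wz":0}]'
python3 -c "
from h import *
where()
snap(19,('side',))
zoom('side',19,252,220,352,330,6,'s22z.png')"
```

```text
time_s: 13.2
position: [0.5849, 0.0652, 0.1719]
orientation: [2.302, 1.861, -0.302]
wrist_force: [0.3, 0.5, -1.6]
width: 0.0198
tips tray mm [  0.7 102.6 111.4] yaw,roll,pitch [ 0.1 -0.1 23.9] F [ 0.3  0.5 -1.6] t 13.2 w 0.0198
```

View pics/s22z.png

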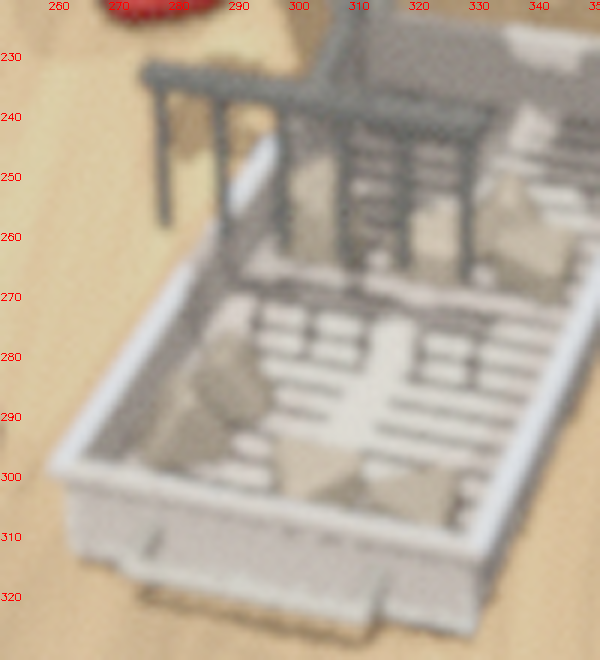

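```bash
python3 -c "
from h import *
c=load('side',19)
for z in(.03,.04,.05): print((tray(pix2w(c,289,283,z))*1000).round(0),(tray(pix2w(c,283,292,z))*1000).round(0),(tray(pix2w(c,283,281,z))*1000).round(0))
s=go(0,124,80,3); s=go(0,124,48,3,s=s)"
```

```text
[45. 72. 30.] [ 46. 104.  30.] [59. 69. 30.]
[40. 85. 40.] [ 41. 116.  40.] [54. 82. 40.]
[35. 98. 50.] [ 36. 129.  50.] [48. 95. 50.]
[{"grip":1,"x":0.97,"y":-0.09,"z":0.95,"wx":0.11,"wy":-0.05,"wz":-0.0},{"grip":1,"x":0.96,"y":-0.08,"z":0.94,"wx":0.11,"wy":-0.06,"wz":-0.0},{"grip":1,"x":0.97,"y":-0.08,"z":0.95,"wx":0.11,"wy":-0.05,"wz":-0.01}]
end err mm [ 0. -0. -0.] max step mm 13.559368998410003 deg 0.12141681975330058
[{"grip":1,"x":0.28,"y":-0.0,"z":1.03,"wx":-0.0,"wy":-0.0,"wz":0.0},{"grip":1,"x":0.28,"y":-0.0,"z":1.03,"wx":-0.0,"wy":-0.0,"wz":0.0},{"grip":1,"x":0.27,"y":-0.01,"z":1.03,"wx":-0.0,"wy":-0.0,"wz":0.0}]
end err mm [-0. -0. -0.] max step mm 10.664779563206451 deg 0.002191057718879063
```

```bash
python3 -m pendant '[{"grip":1,"x":0.95,"y":-0.1,"z":0.95,"wx":0.1,"wy":0,"wz":0},{"grip":1,"x":0.95,"y":-0.1,"z":0.95,"wx":0.1,"wy":0,"wz":0},{"grip":1,"x":0.95,"y":0,"z":0.95,"wx":0.1,"wy":0,"wz":0},{"grip":1,"x":0.28,"y":0,"z":1.0,"wx":0,"wy":0,"wz":0},{"grip":1,"x":0.28,"y":0,"z":1.0,"wx":0,"wy":0,"wz":0}]'
python3 -m pendant '[{"grip":1,"x":0.28,"y":0,"z":0.9,"wx":0,"wy":0,"wz":0},{"grip":1,"x":0,"y":0,"z":0,"wx":0,"wy":0,"wz":0}]'
python3 -c "
from h import *
where()
s=go(0,124,47,1);s=go(0,90,47,4,s=s)
snap(20,('side',))
zoom('side',20,252,220,352,330,6,'s23z.png')"
```

```text
time_s: 13.75
position: [0.5867, 0.0856, 0.1136]
orientation: [2.305, 1.863, -0.309]
wrist_force: [-0.1, 0.5, -1.2]
width: 0.0195
time_s: 13.95
position: [0.5864, 0.0855, 0.1045]
orientation: [2.306, 1.862, -0.31]
wrist_force: [-0.1, -0.5, -2.2]
width: 0.0196
tips tray mm [ -2.5 122.6  44. ] yaw,roll,pitch [-0.   0.3 24. ] F [-0.1 -0.5 -2.2] t 13.95 w 0.0196
[{"grip":1,"x":0.05,"y":0.21,"z":-0.33,"wx":-0.33,"wy":0.01,"wz":0.07}]
end err mm [-0. -0.  0.] max step mm 3.950492772696309 deg 0.3321472972433858
[{"grip":1,"x":-0.82,"y":0.0,"z":0.22,"wx":0.0,"wy":-0.0,"wz":-0.0},{"grip":1,"x":-0.82,"y":0.0,"z":0.22,"wx":0.0,"wy":-0.0,"wz":-0.0},{"grip":1,"x":-0.82,"y":0.0,"z":0.22,"wx":0.0,"wy":-0.0,"wz":-0.0},{"grip":1,"x":-0.82,"y":0.0,"z":0.23,"wx":0.0,"wy":-0.0,"wz":-0.0}]
end err mm [-0.  0. -0.] max step mm 8.497609321331344 deg 0.0016382791650020774
```

View pics/s23z.png

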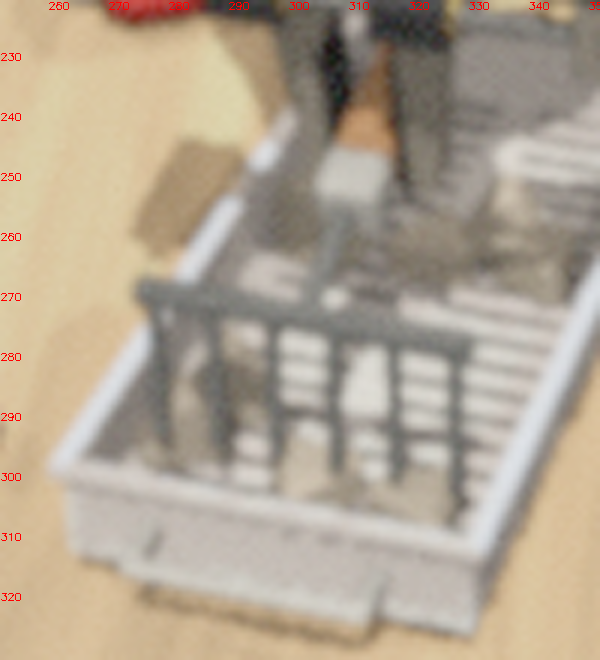

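```bash
python3 -m pendant '[{"grip":1,"x":-0.1,"y":0.2,"z":-0.3,"wx":-0.3,"wy":0,"wz":0},{"grip":1,"x":-0.8,"y":0,"z":0.22,"wx":0,"wy":0,"wz":0},{"grip":1,"x":-0.8,"y":0,"z":0.22,"wx":0,"wy":0,"wz":0},{"grip":1,"x":-0.4,"y":0,"z":0.11,"wx":0,"wy":0,"wz":0}]'
python3 -c "
from h import *
where()
snap(21,('side',))
zoom('side',21,252,220,352,330,6,'s24z.png')"
```

```text
time_s: 14.4
position: [0.5849, 0.0639, 0.1098]
orientation: [2.303, 1.859, -0.3]
wrist_force: [1.1, 0.2, -0.5]
width: 0.0197
tips tray mm [  1.  101.3  49.4] yaw,roll,pitch [ 0.  -0.1 23.9] F [ 1.1  0.2 -0.5] t 14.4 w 0.0197
```

View pics/s24z.png

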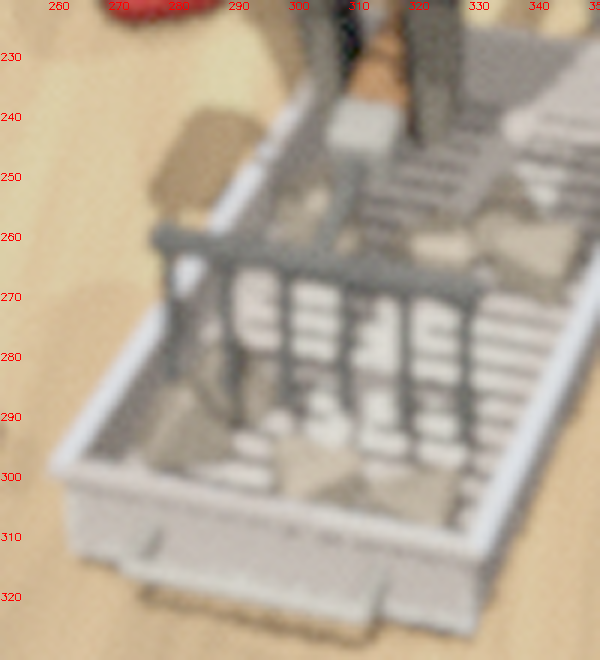

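```bash
python3 -m pendant '[{"grip":1,"x":-0.6,"y":0,"z":0.2,"wx":0,"wy":0,"wz":0},{"grip":1,"x":-0.6,"y":0,"z":0.2,"wx":0,"wy":0,"wz":0}]'
python3 -c "
from h import *
where()
snap(22,('side',))
zoom('side',22,252,220,352,330,6,'s25z.png')"
```

```text
time_s: 14.65
position: [0.5834, 0.0525, 0.1093]
orientation: [2.302, 1.86, -0.297]
wrist_force: [2.0, -0.8, 4.2]
width: 0.0194
tips tray mm [ 2.1 89.9 48.9] yaw,roll,pitch [ 0.1 -0.2 23.9] F [ 2.  -0.8  4.2] t 14.65 w 0.0194
```

View pics/s25z.png

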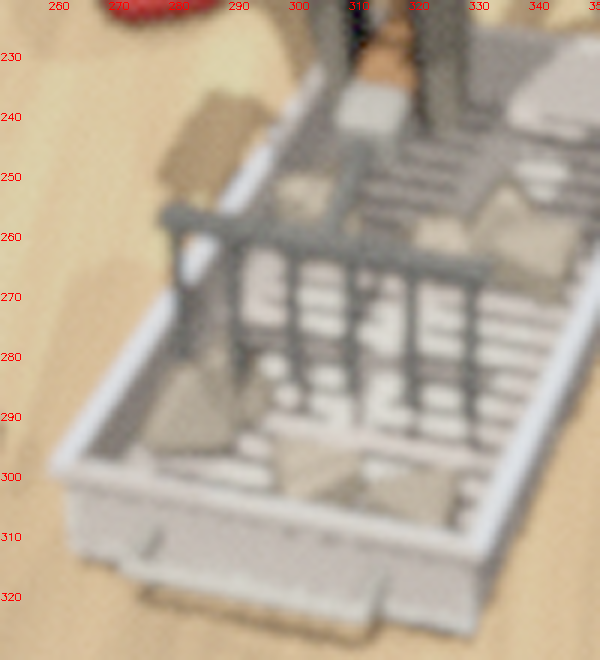

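```bash
python3 -m pendant '[{"grip":1,"x":-0.3,"y":0,"z":-1.3,"wx":0,"wy":0,"wz":0},{"grip":1,"x":-0.5,"y":0,"z":-2,"wx":0,"wy":0,"wz":0},{"grip":1,"x":-0.5,"y":0,"z":-2,"wx":0,"wy":0,"wz":0},{"grip":1,"x":0,"y":0,"z":0,"wx":0,"wy":0,"wz":0}]'
python3 -c "
from h import *
where()
snap(23,('side',))
zoom('side',23,262,240,342,312,9,'s26z.png')"
```

```text
time_s: 15.1
position: [0.5837, 0.0543, 0.166]
orientation: [2.302, 1.859, -0.296]
wrist_force: [0.6, -0.2, -1.6]
width: 0.0197
tips tray mm [  2.   91.7 105.7] yaw,roll,pitch [ 0.1 -0.3 23.8] F [ 0.6 -0.2 -1.6] t 15.1 w 0.0197
```

View pics/s26z.png

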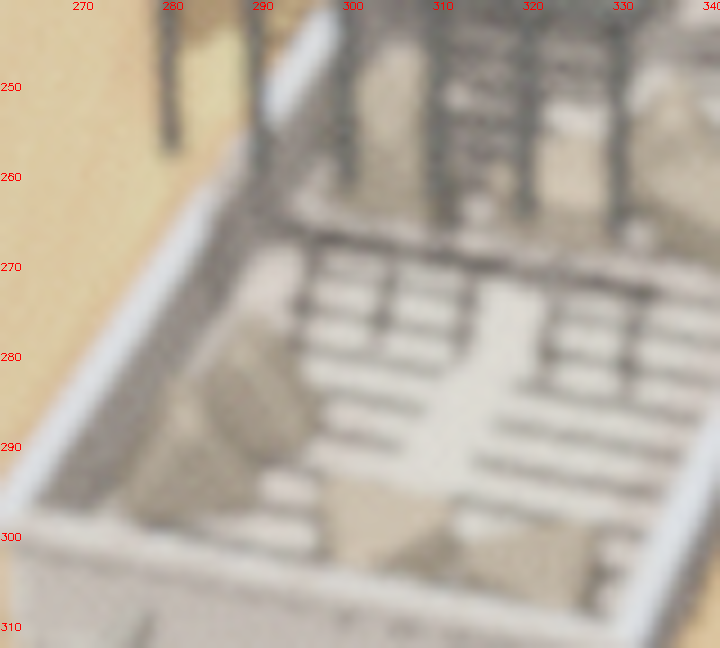

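```bash
python3 -c "
from h import *
c=load('side',23)
for p in((288,277,.0495),(285,283,.0495),(291,290,.0495),(296,284,.02),(281,284,.04),(290,294,.04),(275,297.5,.04)): print(p,(tray(pix2w(c,*p))*1000).round(0))
"
```

```text
(288, 277, 0.0495) [44. 78. 49.]
(285, 283, 0.0495) [42. 99. 49.]
(291, 290, 0.0495) [ 23. 118.  49.]
(296, 284, 0.02) [35. 58. 20.]
(281, 284, 0.04) [54. 93. 40.]
(290, 294, 0.04) [ 25. 118.  40.]
(275, 297.5, 0.04) [ 49. 138.  40.]
```

```bash
python3 -c "
from h import *
c=load('side',23)
for q in((43,78,49.5),(43,98,49.5),(23,98,20),(23,78,20),(63,98,20)): print(q,w2pix(c,world(np.array(q)/1e3)).round(1))
"
```

```text
(43, 78, 49.5) [288.4 277. ]
(43, 98, 49.5) [285.  282.6]
(23, 98, 20) [294.9 296.3]
(23, 78, 20) [298.2 290.5]
(63, 98, 20) [276.2 292.7]
```

```bash
python3 -c "
from h import *
s=go(-7,112,90,3); s=go(-7,112,46,4,s=s)"
```

```text
[{"grip":1,"x":0.79,"y":-0.27,"z":0.27,"wx":0.07,"wy":-0.04,"wz":0.01},{"grip":1,"x":0.78,"y":-0.27,"z":0.26,"wx":0.07,"wy":-0.04,"wz":0.0},{"grip":1,"x":0.79,"y":-0.28,"z":0.27,"wx":0.07,"wy":-0.04,"wz":0.01}]
end err mm [-0.  0. -0.] max step mm 8.73583952427264 deg 0.08022298480858753
[{"grip":1,"x":0.29,"y":0.0,"z":1.06,"wx":-0.0,"wy":-0.0,"wz":-0.0},{"grip":1,"x":0.28,"y":0.0,"z":1.06,"wx":-0.0,"wy":-0.0,"wz":-0.0},{"grip":1,"x":0.29,"y":0.0,"z":1.06,"wx":-0.0,"wy":-0.0,"wz":-0.0},{"grip":1,"x":0.28,"y":0.0,"z":1.07,"wx":-0.0,"wy":-0.0,"wz":-0.0}]
end err mm [-0. -0. -0.] max step mm 10.994139899454343 deg 0.0007285408063637175
```

```bash
python3 -m pendant '[{"grip":1,"x":0.8,"y":-0.27,"z":0.27,"wx":0.07,"wy":0,"wz":0},{"grip":1,"x":0.8,"y":-0.27,"z":0.27,"wx":0.07,"wy":0,"wz":0},{"grip":1,"x":0.8,"y":-0.25,"z":0.27,"wx":0.07,"wy":0,"wz":0},{"grip":1,"x":0.28,"y":0,"z":1.05,"wx":0,"wy":0,"wz":0},{"grip":1,"x":0.28,"y":0,"z":1.05,"wx":0,"wy":0,"wz":0}]'
python3 -m pendant '[{"grip":1,"x":0.28,"y":0,"z":1.05,"wx":0,"wy":0,"wz":0},{"grip":1,"x":0.2,"y":0,"z":0.7,"wx":0,"wy":0,"wz":0},{"grip":1,"x":0,"y":0,"z":0,"wx":0,"wy":0,"wz":0}]'
python3 -c "
from h import *
where()
snap(24,('side',))
zoom('side',24,252,220,352,330,6,'s27z.png')"
```

```text
time_s: 15.65
position: [0.5789, 0.0764, 0.126]
orientation: [2.304, 1.862, -0.306]
wrist_force: [-0.9, -0.1, -2.2]
width: 0.0195
time_s: 15.95
position: [0.5784, 0.0758, 0.1078]
orientation: [2.305, 1.862, -0.308]
wrist_force: [-0.2, -0.1, -1.4]
width: 0.0195
tips tray mm [ -8.1 111.5  47.3] yaw,roll,pitch [-0.   0.2 24. ] F [-0.2 -0.1 -1.4] t 15.95 w 0.0195
```

View pics/s27z.png

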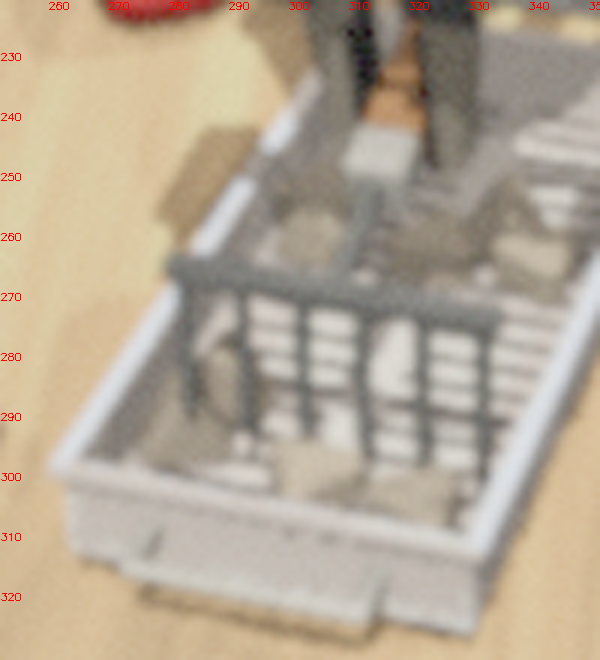

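```bash
python3 -m pendant '[{"grip":1,"x":-0.5,"y":0,"z":0.35,"wx":0,"wy":0,"wz":0},{"grip":1,"x":-0.6,"y":0,"z":0.15,"wx":0,"wy":0,"wz":0},{"grip":1,"x":-0.6,"y":0,"z":0.1,"wx":0,"wy":0,"wz":0},{"grip":1,"x":-0.6,"y":0,"z":0.1,"wx":0,"wy":0,"wz":0}]'
python3 -c "
from h import *
where()
snap(25,('side',))
zoom('side',25,252,220,352,330,6,'s28z.png')"
```

```text
time_s: 16.4
position: [0.5738, 0.0518, 0.1088]
orientation: [2.305, 1.861, -0.305]
wrist_force: [-0.0, 0.4, -2.2]
width: 0.0195
tips tray mm [-7.4 87.1 48.3] yaw,roll,pitch [-0.   0.1 24. ] F [-0.   0.4 -2.2] t 16.4 w 0.0195
```

View pics/s28z.png

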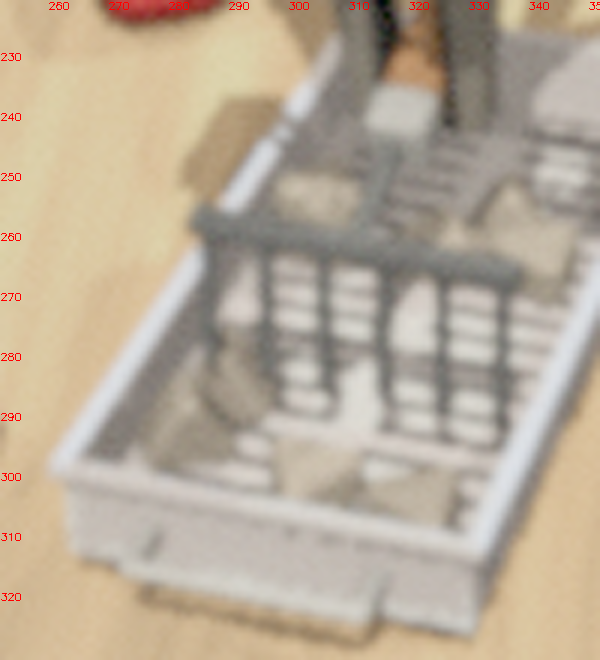

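```bash
python3 -m pendant '[{"grip":1,"x":-0.5,"y":0,"z":-2,"wx":0,"wy":0,"wz":0},{"grip":1,"x":-0.5,"y":0,"z":-2,"wx":0,"wy":0,"wz":0},{"grip":1,"x":-4,"y":0,"z":-0.2,"wx":0,"wy":0,"wz":0},{"grip":1,"x":-4.5,"y":0,"z":1.2,"wx":0,"wy":0,"wz":0},{"grip":1,"x":-4.5,"y":0,"z":1.2,"wx":0,"wy":0,"wz":0}]'
python3 -m pendant '[{"grip":1,"x":-4,"y":0,"z":1.1,"wx":0,"wy":0,"wz":0},{"grip":1,"x":0,"y":0,"z":0,"wx":0,"wy":0,"wz":0}]'
python3 -c "
from h import *
where()
snap(26,('side','top'))
zoom('side',26,262,220,362,315,7,'s29z.png')
zoom('top',26,240,195,340,285,7,'t29z.png')"
```

```text
time_s: 16.95
position: [0.546, -0.0763, 0.1624]
orientation: [2.303, 1.862, -0.305]
wrist_force: [-0.1, -1.2, -1.6]
width: 0.0198
time_s: 17.15
position: [0.5355, -0.1198, 0.1618]
orientation: [2.308, 1.857, -0.309]
wrist_force: [-0.5, 0.7, -1.3]
width: 0.0194
tips tray mm [ -8.4 -88.8 101.2] yaw,roll,pitch [-0.2  0.2 24. ] F [-0.5  0.7 -1.3] t 17.15 w 0.0194
```

View pics/s29z.png

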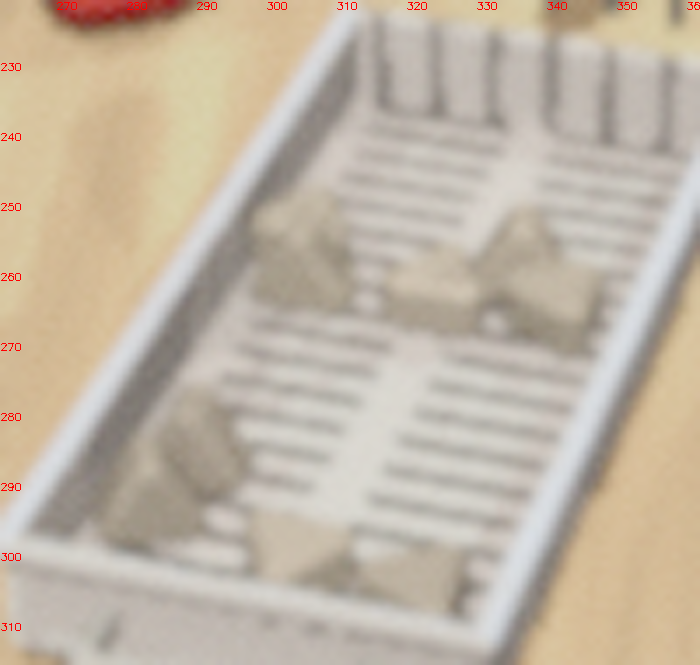

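View pics/t29z.png

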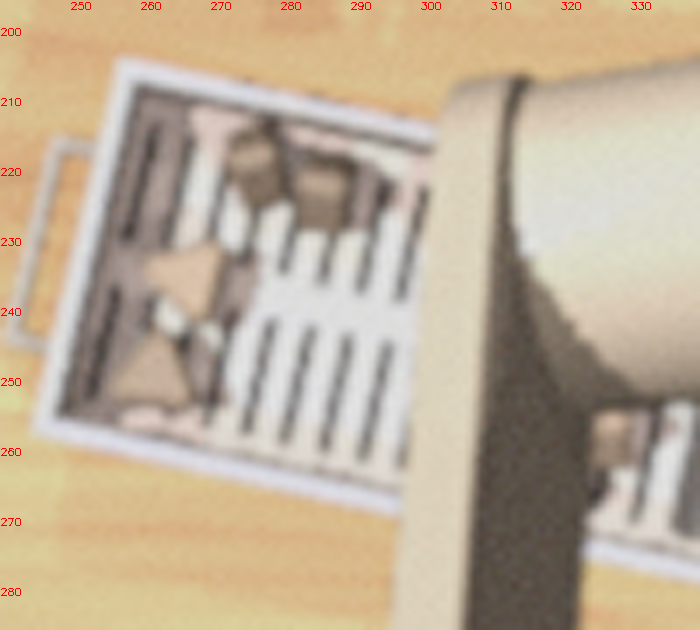

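```bash
python3 -c "
from h import *
c=load('top',26)
for p in((275,219,.045),(285,222,.045),(265,235,.04),(261,249,.04),(326,259,.045)): print(p,(tray(pix2w(c,*p))*1000).round(0))
c=load('side',26)
for n,u,v,z in(('Dt',303,251,.045),('Db',303,256,.04),('Eb',323,256,.04),('Et',335,253,.04),('F',340,262,.04)):
    print(n,(tray(pix2w(c,u,v,z))*1000).round(0))
c=load('top',26)
zoom('top',26,318,245,390,305,9,'t30z.png')
"
```

```text
(275, 219, 0.045) [ 42. 103.  45.]
(285, 222, 0.045) [40. 76. 45.]
(265, 235, 0.04) [ -4. 120.  40.]
(261, 249, 0.04) [-42. 122.  40.]
(326, 259, 0.045) [-32. -49.  45.]
Dt [ 49. -29.  45.]
Db [ 45. -17.  40.]
Eb [  3. -30.  40.]
Et [-18. -49.  40.]
F [-38. -18.  40.]
```

View pics/t30z.png

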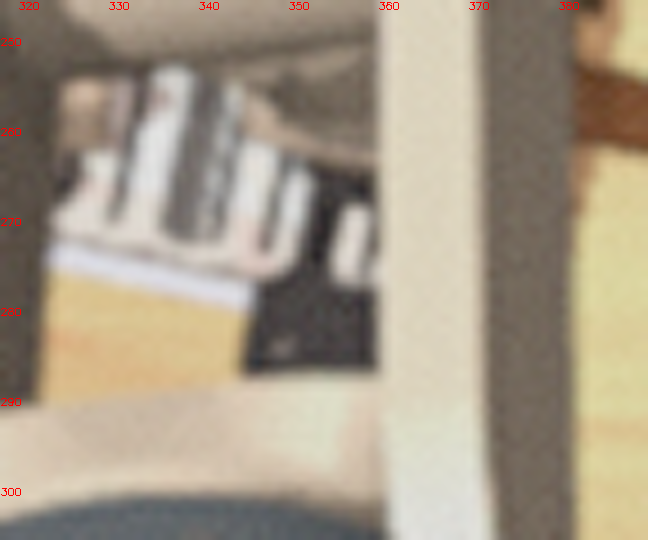

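```bash
cat >> h.py <<'E'
CP=TIPS+np.array([0,-.05,0])  # +u corner tine
CM=TIPS+np.array([0,.05,0])
def wherec(ref=CP):
    p,q,o=cur(); tp,tq=TR(); Rr=q*tq.inv(); t=p-Rr.apply(tp-ref); print("corner tray mm",(tray(t)*1000).round(1)); where()
E
python3 -c "
from h import *
s=go(42,12,80,9,roll=30,ref=CP)"
```

```text
[{"grip":1,"x":1.06,"y":0.4,"z":-0.23,"wx":3.2,"wy":-0.01,"wz":-0.88},{"grip":1,"x":1.05,"y":0.41,"z":-0.26,"wx":3.2,"wy":-0.01,"wz":-0.87},{"grip":1,"x":1.04,"y":0.41,"z":-0.28,"wx":3.2,"wy":-0.01,"wz":-0.88},{"grip":1,"x":1.04,"y":0.41,"z":-0.3,"wx":3.2,"wy":-0.01,"wz":-0.87},{"grip":1,"x":1.03,"y":0.4,"z":-0.33,"wx":3.2,"wy":-0.01,"wz":-0.88}]
[{"grip":1,"x":1.03,"y":0.41,"z":-0.34,"wx":3.2,"wy":-0.01,"wz":-0.87},{"grip":1,"x":1.02,"y":0.39,"z":-0.38,"wx":3.2,"wy":-0.01,"wz":-0.88},{"grip":1,"x":1.01,"y":0.4,"z":-0.39,"wx":3.2,"wy":-0.01,"wz":-0.88},{"grip":1,"x":1.01,"y":0.38,"z":-0.41,"wx":3.2,"wy":-0.01,"wz":-0.87}]
end err mm [-0.  0. -0.] max step mm 11.554217774472377 deg 3.3176669995398242
```

```bash
python3 -m pendant '[{"grip":1,"x":1.05,"y":0.4,"z":-0.23,"wx":3.2,"wy":0,"wz":-0.88},{"grip":1,"x":1.05,"y":0.4,"z":-0.26,"wx":3.2,"wy":0,"wz":-0.88},{"grip":1,"x":1.05,"y":0.4,"z":-0.28,"wx":3.2,"wy":0,"wz":-0.88},{"grip":1,"x":1.05,"y":0.4,"z":-0.3,"wx":3.2,"wy":0,"wz":-0.88},{"grip":1,"x":1.05,"y":0.4,"z":-0.33,"wx":3.2,"wy":0,"wz":-0.88}]'
python3 -m pendant '[{"grip":1,"x":1.0,"y":0.4,"z":-0.34,"wx":3.2,"wy":0,"wz":-0.88},{"grip":1,"x":1.0,"y":0.4,"z":-0.38,"wx":3.2,"wy":0,"wz":-0.88},{"grip":1,"x":1.0,"y":0.4,"z":-0.39,"wx":3.2,"wy":0,"wz":-0.88},{"grip":1,"x":1.0,"y":0.4,"z":-0.4,"wx":3.2,"wy":0,"wz":-0.88},{"grip":1,"x":0,"y":0,"z":0,"wx":0,"wy":0,"wz":0}]'
python3 -c "
from h import *
wherec()
snap(27,('side',))
zoom('side',27,252,190,372,315,6,'s31z.png')
s=go(42,12,26,5,roll=30,ref=CP)"
```

```text
time_s: 17.75
position: [0.5694, -0.0648, 0.1593]
orientation: [-2.311, -1.948, 0.589]
wrist_force: [0.1, 1.3, -1.5]
width: 0.0195
time_s: 18.25
position: [0.5947, -0.0263, 0.1555]
orientation: [-2.109, -1.84, 0.759]
wrist_force: [0.6, 0.0, -2.2]
width: 0.0193
corner tray mm [42.1 15.3 78.3]
tips tray mm [ -1.1  15.  103.4] yaw,roll,pitch [ 0.3 30.1 23.9] F [ 0.6  0.  -2.2] t 18.25 w 0.0193
[{"grip":1,"x":0.19,"y":0.52,"z":0.9,"wx":0.01,"wy":0.01,"wz":0.05},{"grip":1,"x":0.2,"y":0.52,"z":0.89,"wx":0.01,"wy":0.02,"wz":0.05},{"grip":1,"x":0.19,"y":0.52,"z":0.9,"wx":0.02,"wy":0.01,"wz":0.05},{"grip":1,"x":0.2,"y":0.52,"z":0.89,"wx":0.01,"wy":0.02,"wz":0.05},{"grip":1,"x":0.19,"y":0.52,"z":0.9,"wx":0.01,"wy":0.01,"wz":0.05}]
end err mm [-0. -0.  0.] max step mm 10.542603960458285 deg 0.054390244613374036
```

View pics/s31z.png

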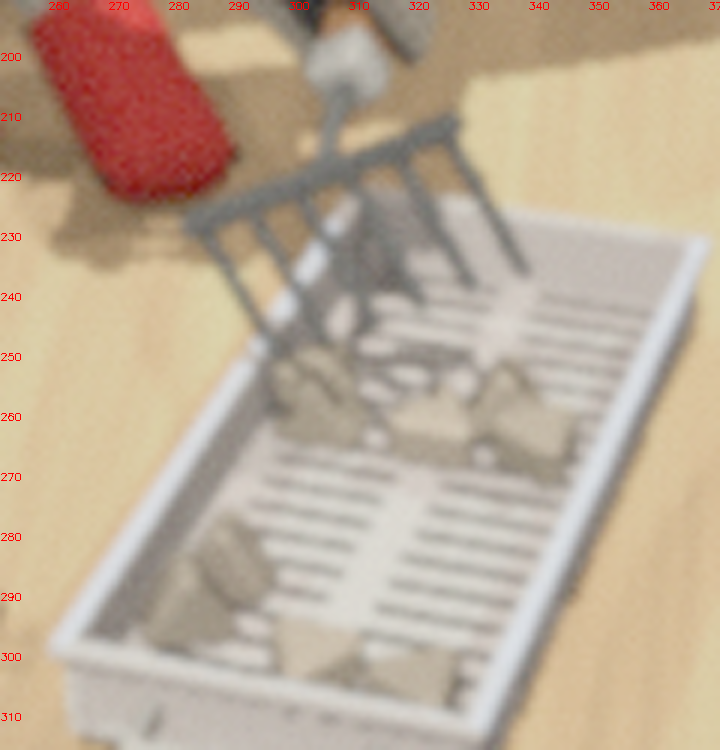

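```bash
python3 -m pendant '[{"grip":1,"x":0.2,"y":0.52,"z":0.9,"wx":0,"wy":0,"wz":0},{"grip":1,"x":0.2,"y":0.52,"z":0.9,"wx":0,"wy":0,"wz":0},{"grip":1,"x":0.2,"y":0.52,"z":0.9,"wx":0,"wy":0,"wz":0},{"grip":1,"x":0.2,"y":0.4,"z":0.7,"wx":0,"wy":0,"wz":0},{"grip":1,"x":0,"y":0,"z":0,"wx":0,"wy":0,"wz":0}]'
python3 -c "
from h import *
wherec()
snap(28,('side',))
zoom('side',28,252,190,372,315,6,'s32z.png')
s=go(42,12,26,2,roll=30,ref=CP);s=go(42,-75,27,10,roll=30,ref=CP,s=s)"
```

```text
time_s: 18.8
position: [0.5921, -0.0295, 0.116]
orientation: [-2.112, -1.838, 0.758]
wrist_force: [-0.7, 0.6, -2.4]
width: 0.0194
corner tray mm [40.5 11.6 38.8]
tips tray mm [-2.8 11.5 63.9] yaw,roll,pitch [ 0.2 30.1 23.9] F [-0.7  0.6 -2.4] t 18.8 w 0.0194
[{"grip":1,"x":0.16,"y":0.37,"z":0.54,"wx":0.0,"wy":0.0,"wz":0.09},{"grip":1,"x":0.17,"y":0.37,"z":0.55,"wx":0.01,"wy":0.01,"wz":0.08}]
end err mm [ 0. -0. -0.] max step mm 6.769443500748265 deg 0.08601782521493666
[{"grip":1,"x":-0.84,"y":-0.01,"z":0.22,"wx":-0.0,"wy":-0.0,"wz":0.0},{"grip":1,"x":-0.84,"y":-0.0,"z":0.22,"wx":-0.0,"wy":-0.0,"wz":0.0},{"grip":1,"x":-0.85,"y":-0.01,"z":0.21,"wx":-0.0,"wy":-0.0,"wz":0.0},{"grip":1,"x":-0.84,"y":-0.0,"z":0.22,"wx":-0.0,"wy":-0.0,"wz":0.0},{"grip":1,"x":-0.84,"y":-0.01,"z":0.22,"wx":-0.0,"wy":-0.0,"wz":0.0}]
[{"grip":1,"x":-0.84,"y":-0.01,"z":0.22,"wx":-0.0,"wy":-0.0,"wz":0.0},{"grip":1,"x":-0.85,"y":-0.0,"z":0.21,"wx":-0.0,"wy":-0.0,"wz":0.0},{"grip":1,"x":-0.84,"y":-0.01,"z":0.22,"wx":-0.0,"wy":-0.0,"wz":0.0},{"grip":1,"x":-0.84,"y":-0.0,"z":0.22,"wx":-0.0,"wy":-0.0,"wz":0.0},{"grip":1,"x":-0.84,"y":-0.01,"z":0.22,"wx":-0.0,"wy":-0.0,"wz":0.0}]
end err mm [-0.  0. -0.] max step mm 8.70067726381016 deg 0.00025457625819669683
```

View pics/s32z.png

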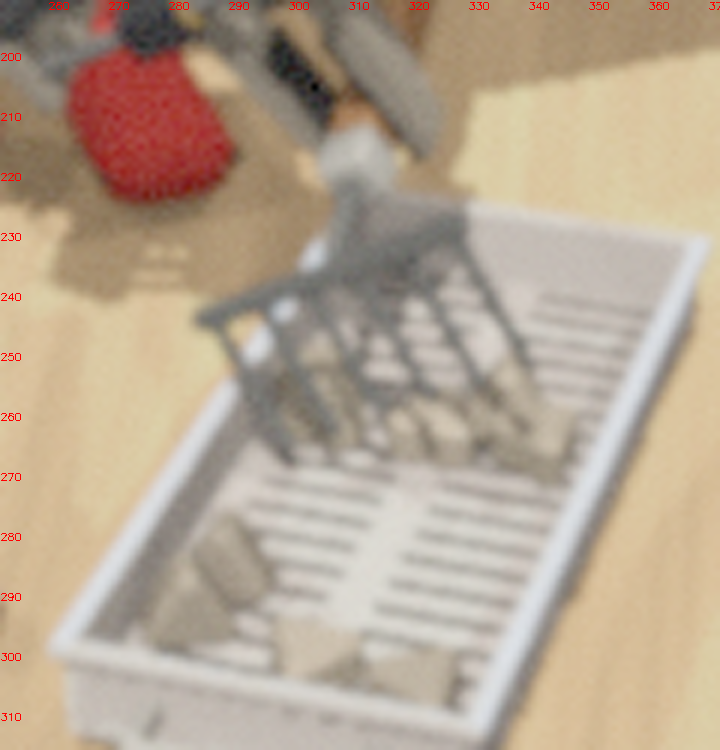

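```bash
python3 -m pendant '[{"grip":1,"x":0.15,"y":0.35,"z":0.5,"wx":0,"wy":0,"wz":0},{"grip":1,"x":0.15,"y":0.35,"z":0.5,"wx":0,"wy":0,"wz":0},{"grip":1,"x":0,"y":0,"z":0,"wx":0,"wy":0,"wz":0}]'
python3 -c "
from h import *
wherec()"
python3 -m pendant '[{"grip":1,"x":-0.85,"y":0,"z":0.22,"wx":0,"wy":0,"wz":0},{"grip":1,"x":-0.85,"y":0,"z":0.22,"wx":0,"wy":0,"wz":0},{"grip":1,"x":-0.85,"y":0,"z":0.22,"wx":0,"wy":0,"wz":0},{"grip":1,"x":-0.85,"y":0,"z":0.22,"wx":0,"wy":0,"wz":0}]'
python3 -c "
from h import *
wherec()
snap(29,('side',))
zoom('side',29,262,190,372,305,6,'s33z.png')"
```

```text
time_s: 19.15
position: [0.5937, -0.0292, 0.104]
orientation: [-2.112, -1.839, 0.757]
wrist_force: [0.2, -0.2, -1.7]
width: 0.0194
corner tray mm [42.  12.3 26.8]
tips tray mm [-1.3 12.1 51.8] yaw,roll,pitch [ 0.2 30.  23.9] F [ 0.2 -0.2 -1.7] t 19.15 w 0.0194
time_s: 19.55
position: [0.5868, -0.0646, 0.1053]
orientation: [-2.114, -1.839, 0.756]
wrist_force: [0.9, 0.5, -2.4]
width: 0.0195
corner tray mm [ 42.9 -23.8  28.2]
tips tray mm [ -0.4 -23.9  53.1] yaw,roll,pitch [ 0.2 30.  23.9] F [ 0.9  0.5 -2.4] t 19.55 w 0.0195
```

View pics/s33z.png

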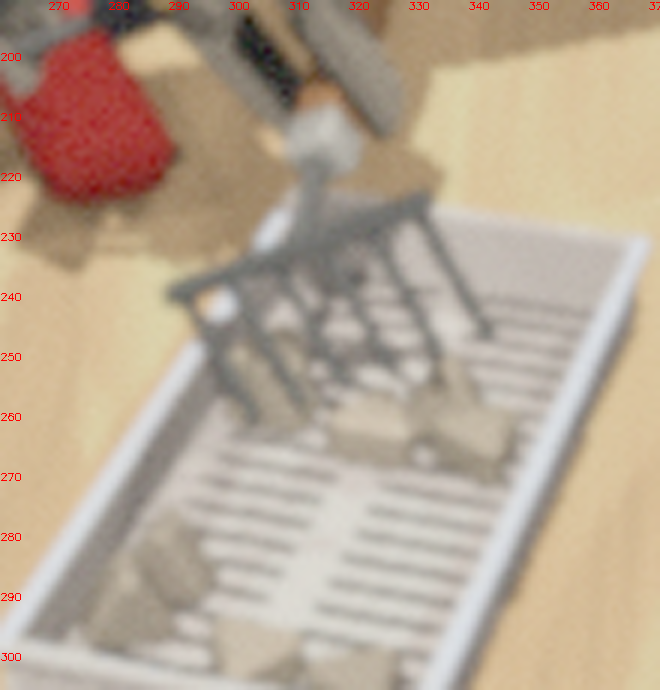

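Column is sliding without force. Continue.

```bash
python3 -m pendant '[{"grip":1,"x":-0.85,"y":0,"z":0.25,"wx":0,"wy":0,"wz":0},{"grip":1,"x":-0.85,"y":0,"z":0.25,"wx":0,"wy":0,"wz":0},{"grip":1,"x":-0.85,"y":0,"z":0.22,"wx":0,"wy":0,"wz":0},{"grip":1,"x":-0.85,"y":0,"z":0.22,"wx":0,"wy":0,"wz":0}]'
python3 -c "
from h import *
wherec()
snap(30,('side',))
zoom('side',30,262,190,372,305,6,'s34z.png')"
```

```text
time_s: 20.0
position: [0.5793, -0.0988, 0.1048]
orientation: [-2.113, -1.839, 0.757]
wrist_force: [0.2, 0.4, -1.8]
width: 0.0196
corner tray mm [ 42.7 -58.8  27.7]
tips tray mm [ -0.6 -58.9  52.7] yaw,roll,pitch [ 0.2 30.  23.9] F [ 0.2  0.4 -1.8] t 20.0 w 0.0196
```

View pics/s34z.png

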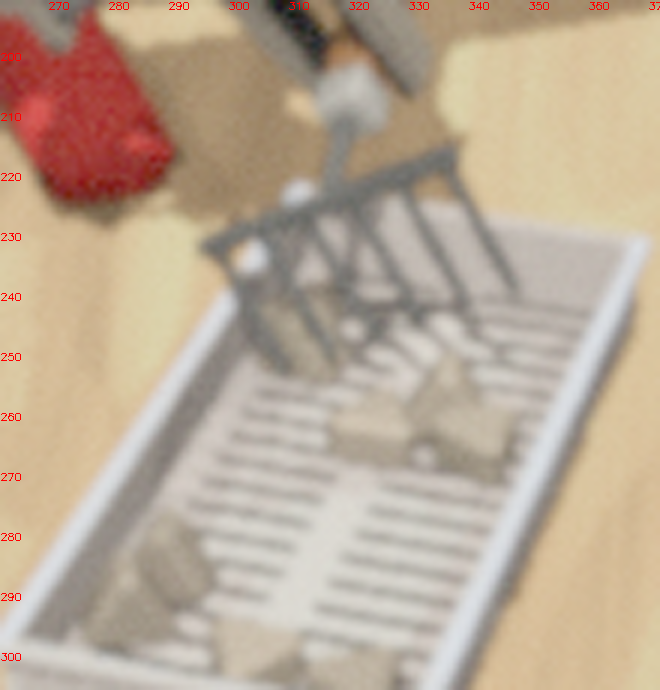

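```bash
python3 -m pendant '[{"grip":1,"x":-0.7,"y":0,"z":0.18,"wx":0,"wy":0,"wz":0},{"grip":1,"x":-0.5,"y":0,"z":0.14,"wx":0,"wy":0,"wz":0},{"grip":1,"x":0,"y":0,"z":0,"wx":0,"wy":0,"wz":0}]'
python3 -c "
from h import *
wherec()
snap(31,('side',))
zoom('side',31,282,200,382,285,7,'s35z.png')"
```

```text
time_s: 20.35
position: [0.5767, -0.1109, 0.1048]
orientation: [-2.113, -1.838, 0.757]
wrist_force: [0.8, -0.8, -0.9]
width: 0.0191
corner tray mm [ 42.8 -71.2  27.7]
tips tray mm [ -0.5 -71.3  52.6] yaw,roll,pitch [ 0.2 30.  23.9] F [ 0.8 -0.8 -0.9] t 20.35 w 0.0191
```

View pics/s35z.png

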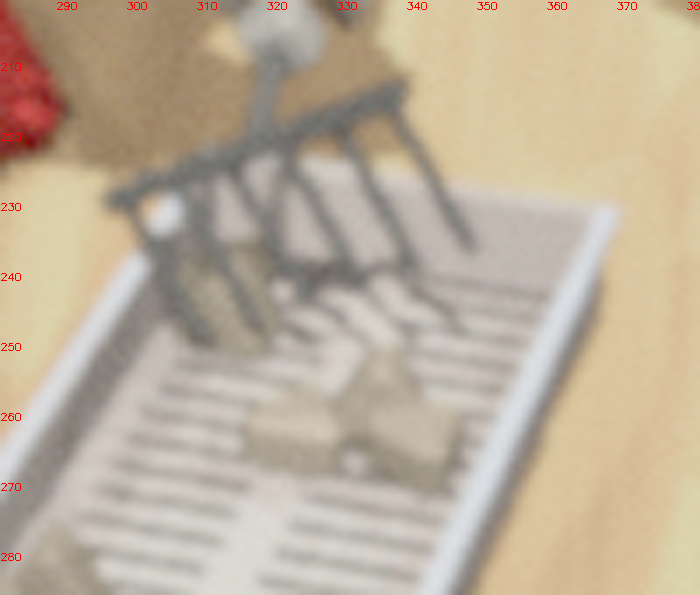

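```bash
python3 -m pendant '[{"grip":1,"x":0,"y":-1.1,"z":-1.9,"wx":0,"wy":0,"wz":0},{"grip":1,"x":-0.4,"y":-1.1,"z":-1.9,"wx":0,"wy":0,"wz":0},{"grip":1,"x":-0.4,"y":-0.9,"z":-1.6,"wx":0,"wy":0,"wz":0}]'
python3 -c "
from h import *
wherec()
snap(32,('side',))
zoom('side',32,262,190,382,315,6,'s36z.png')
s=go(42,126,82,7,roll=30,ref=CP)"
```

```text
time_s: 20.7
position: [0.5785, -0.1038, 0.1684]
orientation: [-2.113, -1.84, 0.757]
wrist_force: [0.2, 0.0, -2.9]
width: 0.0196
corner tray mm [ 43.  -63.8  91.2]
tips tray mm [ -0.3 -64.  116.2] yaw,roll,pitch [ 0.2 30.  23.9] F [ 0.2  0.  -2.9] t 20.7 w 0.0196
[{"grip":1,"x":2.66,"y":0.07,"z":-0.54,"wx":0.04,"wy":0.0,"wz":0.02},{"grip":1,"x":2.67,"y":0.06,"z":-0.55,"wx":0.04,"wy":0.0,"wz":0.02},{"grip":1,"x":2.66,"y":0.06,"z":-0.54,"wx":0.05,"wy":0.0,"wz":0.02},{"grip":1,"x":2.67,"y":0.06,"z":-0.54,"wx":0.04,"wy":0.0,"wz":0.02},{"grip":1,"x":2.66,"y":0.07,"z":-0.55,"wx":0.04,"wy":0.0,"wz":0.02}]
[{"grip":1,"x":2.67,"y":0.05,"z":-0.54,"wx":0.04,"wy":0.0,"wz":0.02},{"grip":1,"x":2.66,"y":0.06,"z":-0.55,"wx":0.04,"wy":0.0,"wz":0.02}]
end err mm [0. 0. 0.] max step mm 27.20031382520158 deg 0.04651006769125794
```

View pics/s36z.png

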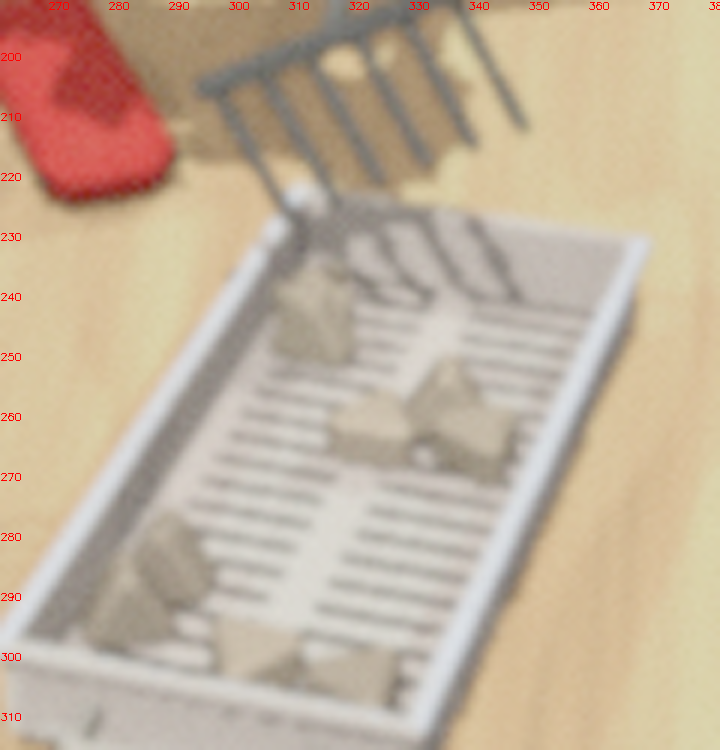

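```bash
python3 -m pendant '[{"grip":1,"x":2.7,"y":0.06,"z":-0.55,"wx":0,"wy":0,"wz":0},{"grip":1,"x":2.7,"y":0.06,"z":-0.55,"wx":0,"wy":0,"wz":0},{"grip":1,"x":2.7,"y":0.06,"z":-0.55,"wx":0,"wy":0,"wz":0},{"grip":1,"x":2.7,"y":0.06,"z":-0.55,"wx":0,"wy":0,"wz":0},{"grip":1,"x":2.7,"y":0.06,"z":-0.55,"wx":0,"wy":0,"wz":0}]'
python3 -m pendant '[{"grip":1,"x":2.7,"y":0.06,"z":-0.55,"wx":0,"wy":0,"wz":0},{"grip":1,"x":2.6,"y":0.06,"z":-0.5,"wx":0,"wy":0,"wz":0},{"grip":1,"x":0,"y":0,"z":0,"wx":0,"wy":0,"wz":0},{"grip":1,"x":0,"y":0,"z":0,"wx":0,"wy":0,"wz":0}]'
python3 -c "
from h import *
wherec()
snap(33,('side','top'))
zoom('side',33,252,210,362,320,6,'s37z.png')
s=go(42,127,40,4,roll=30,ref=CP)
zoom('top',33,240,190,390,290,5,'t37z.png')"
```

```text
time_s: 21.25
position: [0.6054, 0.0318, 0.1583]
orientation: [-2.113, -1.839, 0.757]
wrist_force: [1.0, -0.6, -1.7]
width: 0.0195
time_s: 21.65
position: [0.6156, 0.0837, 0.1545]
orientation: [-2.112, -1.84, 0.758]
wrist_force: [1.4, -0.5, -1.5]
width: 0.0197
corner tray mm [ 39.5 127.2  77.3]
tips tray mm [ -3.8 127.  102.3] yaw,roll,pitch [ 0.3 30.  23.9] F [ 1.4 -0.5 -1.5] t 21.65 w 0.0197
[{"grip":1,"x":0.23,"y":0.51,"z":0.76,"wx":0.01,"wy":0.0,"wz":0.04},{"grip":1,"x":0.22,"y":0.51,"z":0.75,"wx":0.02,"wy":0.01,"wz":0.03},{"grip":1,"x":0.23,"y":0.51,"z":0.76,"wx":0.01,"wy":0.0,"wz":0.04},{"grip":1,"x":0.22,"y":0.51,"z":0.76,"wx":0.02,"wy":0.01,"wz":0.03}]
end err mm [-0. -0.  0.] max step mm 9.407912203071483 deg 0.03836517507807853
```

View pics/s37z.png

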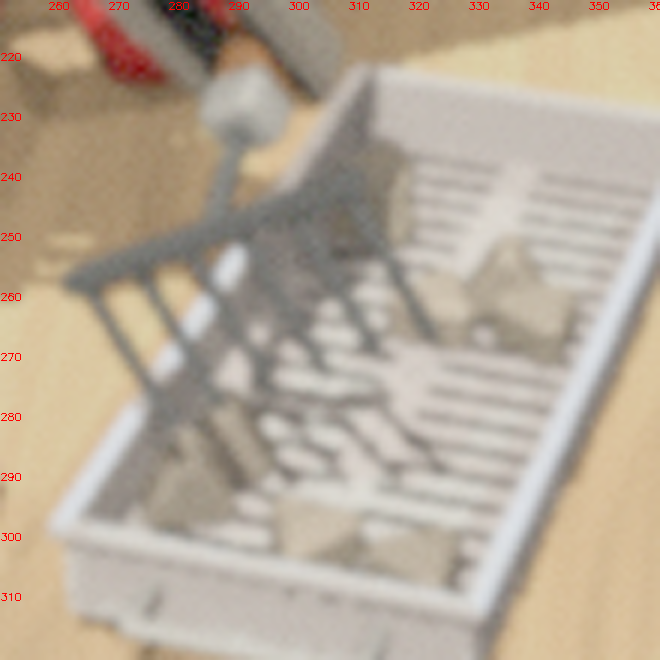

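View pics/t37z.png

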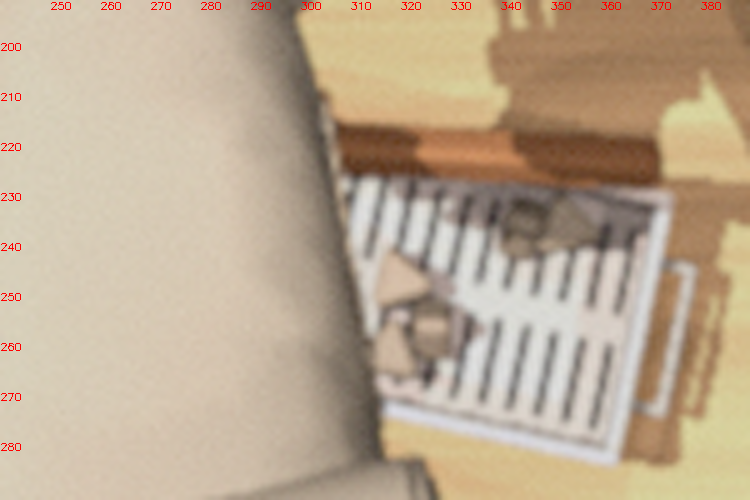

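```bash
python3 -m pendant '[{"grip":1,"x":0.22,"y":0.5,"z":0.75,"wx":0,"wy":0,"wz":0},{"grip":1,"x":0.22,"y":0.5,"z":0.75,"wx":0,"wy":0,"wz":0},{"grip":1,"x":0.22,"y":0.5,"z":0.75,"wx":0,"wy":0,"wz":0},{"grip":1,"x":0.22,"y":0.5,"z":0.75,"wx":0,"wy":0,"wz":0},{"grip":1,"x":0,"y":0,"z":0,"wx":0,"wy":0,"wz":0}]'
python3 -c "
from h import *
wherec()
snap(34,('side',))
zoom('side',34,252,210,362,320,6,'s38z.png')
s=go(42,127,27,2,roll=30,ref=CP)"
```

```text
time_s: 22.25
position: [0.6168, 0.0837, 0.116]
orientation: [-2.111, -1.837, 0.759]
wrist_force: [-0.0, -0.2, -1.3]
width: 0.0195
corner tray mm [ 40.6 127.4  38.8]
tips tray mm [ -2.6 127.3  63.9] yaw,roll,pitch [ 0.2 30.1 24. ] F [-0.  -0.2 -1.3] t 22.25 w 0.0195
[{"grip":1,"x":0.11,"y":0.34,"z":0.52,"wx":-0.01,"wy":0.02,"wz":0.09},{"grip":1,"x":0.12,"y":0.35,"z":0.51,"wx":-0.02,"wy":0.01,"wz":0.08}]
end err mm [0. 0. 0.] max step mm 6.307678478158487 deg 0.08934401532389283
```

View pics/s38z.png

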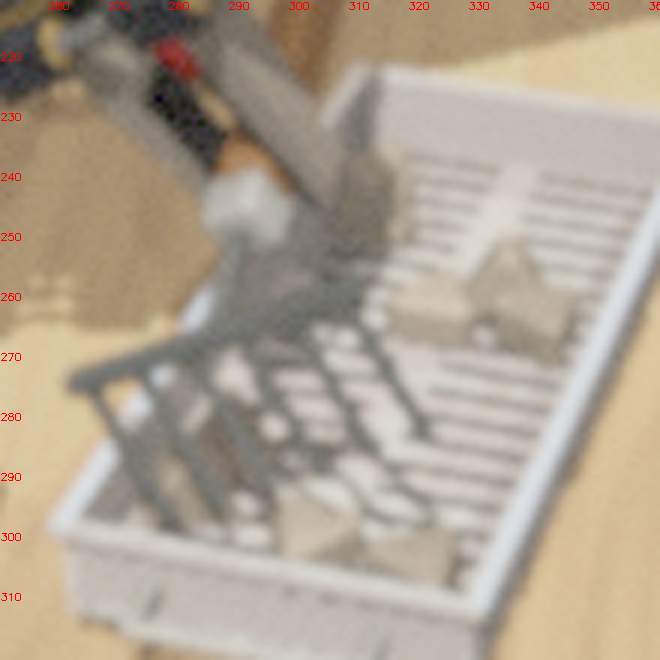

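```bash
python3 -m pendant '[{"grip":1,"x":0.12,"y":0.33,"z":0.5,"wx":0,"wy":0,"wz":0},{"grip":1,"x":0.12,"y":0.33,"z":0.5,"wx":0,"wy":0,"wz":0},{"grip":1,"x":0,"y":0,"z":0,"wx":0,"wy":0,"wz":0}]'
python3 -c "
from h import *
wherec()"
```

```text
time_s: 22.6
position: [0.6178, 0.0835, 0.1049]
orientation: [-2.112, -1.839, 0.758]
wrist_force: [-0.9, -0.3, -1.9]
width: 0.0197
corner tray mm [ 41.8 127.5  27.7]
tips tray mm [ -1.5 127.4  52.7] yaw,roll,pitch [ 0.2 30.  23.9] F [-0.9 -0.3 -1.9] t 22.6 w 0.0197
```

```bash
python3 -m pendant '[{"grip":1,"x":-0.85,"y":0,"z":0.23,"wx":0,"wy":0,"wz":0},{"grip":1,"x":-0.85,"y":0,"z":0.23,"wx":0,"wy":0,"wz":0},{"grip":1,"x":-0.85,"y":0,"z":0.23,"wx":0,"wy":0,"wz":0}]'
python3 -c "
from h import *
wherec()
snap(35,('side',))
zoom('side',35,252,210,362,320,6,'s39z.png')"
```

```text
time_s: 22.9
position: [0.6126, 0.0569, 0.1059]
orientation: [-2.113, -1.839, 0.756]
wrist_force: [0.2, -0.3, -1.0]
width: 0.0196
corner tray mm [ 42.5 100.4  28.8]
tips tray mm [ -0.9 100.2  53.8] yaw,roll,pitch [ 0.2 29.9 23.9] F [ 0.2 -0.3 -1. ] t 22.9 w 0.0196
```

View pics/s39z.png

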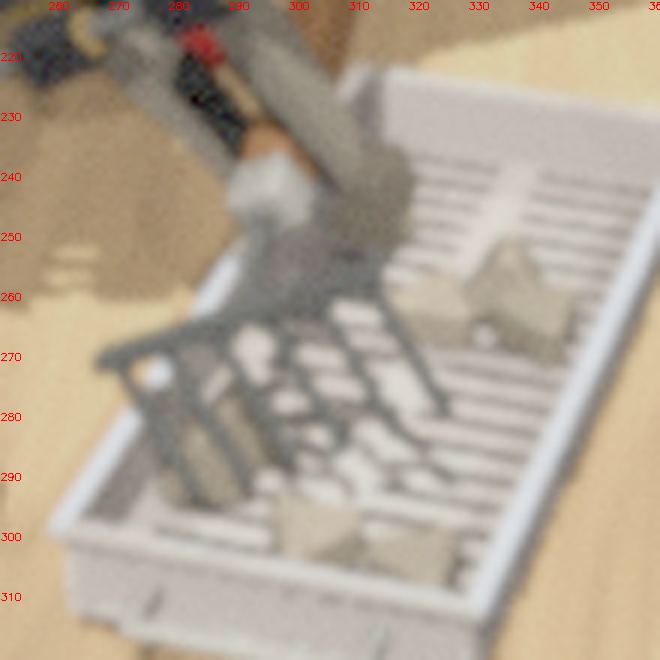

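Moving well. Another ~27 mm.

```bash
python3 -m pendant '[{"grip":1,"x":-0.85,"y":0,"z":0.25,"wx":0,"wy":0,"wz":0},{"grip":1,"x":-0.85,"y":0,"z":0.25,"wx":0,"wy":0,"wz":0},{"grip":1,"x":-0.85,"y":0,"z":0.23,"wx":0,"wy":0,"wz":0},{"grip":1,"x":0,"y":0,"z":0,"wx":0,"wy":0,"wz":0}]'
python3 -c "
from h import *
wherec()
snap(36,('side',))
zoom('side',36,252,210,362,320,6,'s40z.png')"
```

```text
time_s: 23.35
position: [0.6066, 0.0305, 0.1053]
orientation: [-2.114, -1.838, 0.757]
wrist_force: [0.2, -0.2, -1.8]
width: 0.0193
corner tray mm [42.2 73.2 28.1]
tips tray mm [-1.1 73.1 53.1] yaw,roll,pitch [ 0.1 30.  23.9] F [ 0.2 -0.2 -1.8] t 23.35 w 0.0193
```

View pics/s40z.png

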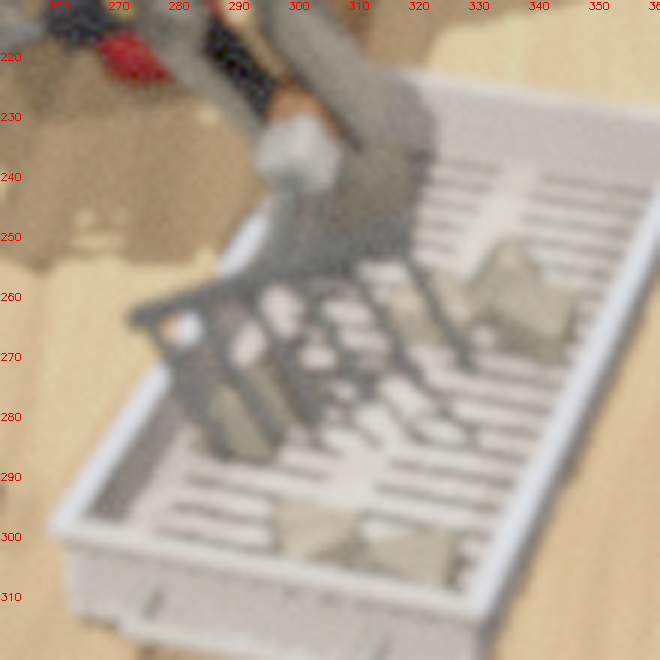

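```bash
python3 -m pendant '[{"grip":1,"x":0.1,"y":-1.1,"z":-1.9,"wx":0,"wy":0,"wz":0},{"grip":1,"x":-0.4,"y":-1.1,"z":-1.9,"wx":0,"wy":0,"wz":0},{"grip":1,"x":-0.4,"y":-1,"z":-1.7,"wx":0,"wy":0,"wz":0}]'
python3 -c "
from h import *
where()
s=go(0,-220,110,11)"
```

```text
time_s: 23.7
position: [0.6082, 0.0396, 0.1696]
orientation: [-2.112, -1.839, 0.757]
wrist_force: [0.7, 0.6, -1.9]
width: 0.0197
tips tray mm [ -1.6  82.4 117.4] yaw,roll,pitch [ 0.2 30.  23.9] F [ 0.7  0.6 -1.9] t 23.7 w 0.0197
[{"grip":1,"x":-2.62,"y":-0.24,"z":0.83,"wx":-2.63,"wy":-0.01,"wz":0.73},{"grip":1,"x":-2.63,"y":-0.25,"z":0.83,"wx":-2.62,"wy":-0.0,"wz":0.72},{"grip":1,"x":-2.62,"y":-0.25,"z":0.81,"wx":-2.63,"wy":-0.01,"wz":0.73},{"grip":1,"x":-2.63,"y":-0.26,"z":0.8,"wx":-2.63,"wy":-0.0,"wz":0.73},{"grip":1,"x":-2.64,"y":-0.26,"z":0.79,"wx":-2.62,"wy":-0.01,"wz":0.73}]
[{"grip":1,"x":-2.64,"y":-0.26,"z":0.78,"wx":-2.63,"wy":-0.0,"wz":0.72},{"grip":1,"x":-2.64,"y":-0.26,"z":0.77,"wx":-2.63,"wy":-0.01,"wz":0.73},{"grip":1,"x":-2.64,"y":-0.27,"z":0.75,"wx":-2.62,"wy":-0.0,"wz":0.73},{"grip":1,"x":-2.65,"y":-0.26,"z":0.74,"wx":-2.63,"wy":-0.01,"wz":0.73},{"grip":1,"x":-2.65,"y":-0.27,"z":0.73,"wx":-2.63,"wy":-0.0,"wz":0.72}]
[{"grip":1,"x":-2.65,"y":-0.26,"z":0.72,"wx":-2.62,"wy":-0.01,"wz":0.73}]
end err mm [0. 0. 0.] max step mm 27.619825339561896 deg 2.7256162193859996
```

```bash
python3 -m pendant '[{"grip":1,"x":-2.6,"y":-0.25,"z":0.82,"wx":-2.63,"wy":0,"wz":0.73},{"grip":1,"x":-2.6,"y":-0.25,"z":0.82,"wx":-2.63,"wy":0,"wz":0.73},{"grip":1,"x":-2.6,"y":-0.25,"z":0.82,"wx":-2.63,"wy":0,"wz":0.73},{"grip":1,"x":-2.6,"y":-0.25,"z":0.8,"wx":-2.63,"wy":0,"wz":0.73},{"grip":1,"x":-2.6,"y":-0.25,"z":0.8,"wx":-2.63,"wy":0,"wz":0.73}]'
python3 -m pendant '[{"grip":1,"x":-2.6,"y":-0.25,"z":0.78,"wx":-2.63,"wy":0,"wz":0.73},{"grip":1,"x":-2.6,"y":-0.25,"z":0.76,"wx":-2.63,"wy":0,"wz":0.73},{"grip":1,"x":-2.6,"y":-0.25,"z":0.75,"wx":-2.63,"wy":0,"wz":0.73},{"grip":1,"x":-2.6,"y":-0.25,"z":0.75,"wx":-2.63,"wy":0,"wz":0.73},{"grip":1,"x":-2.6,"y":-0.25,"z":0.74,"wx":-2.63,"wy":0,"wz":0.73}]'
python3 -m pendant '[{"grip":1,"x":-2.6,"y":-0.25,"z":0.7,"wx":-2.63,"wy":0,"wz":0.73}]'
python3 -c "
from h import *
where()
snap(37,('side','top'))
zoom('side',37,252,210,382,325,6,'s41z.png')
zoom('top',37,240,195,390,295,5,'t41z.png')"
```

```text
time_s: 24.2
position: [0.5661, -0.0917, 0.1691]
orientation: [-2.321, -1.951, 0.581]
wrist_force: [-0.2, -0.3, -2.9]
width: 0.0195
time_s: 24.7
position: [0.5251, -0.2214, 0.1687]
orientation: [2.322, 1.885, -0.348]
wrist_force: [0.5, -0.4, -1.8]
width: 0.0193
time_s: 24.8
position: [0.5169, -0.2471, 0.1688]
orientation: [2.304, 1.858, -0.301]
wrist_force: [0.3, -0.7, -1.8]
width: 0.0195
tips tray mm [   0.4 -217.1  108.3] yaw,roll,pitch [-0.  -0.2 24. ] F [ 0.3 -0.7 -1.8] t 24.8 w 0.0195
```

View pics/s41z.png

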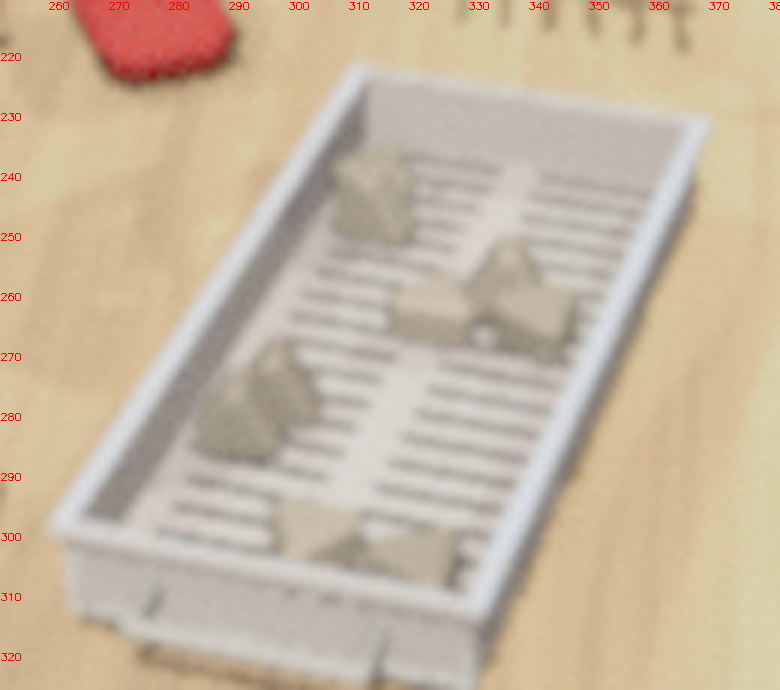

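View pics/t41z.png

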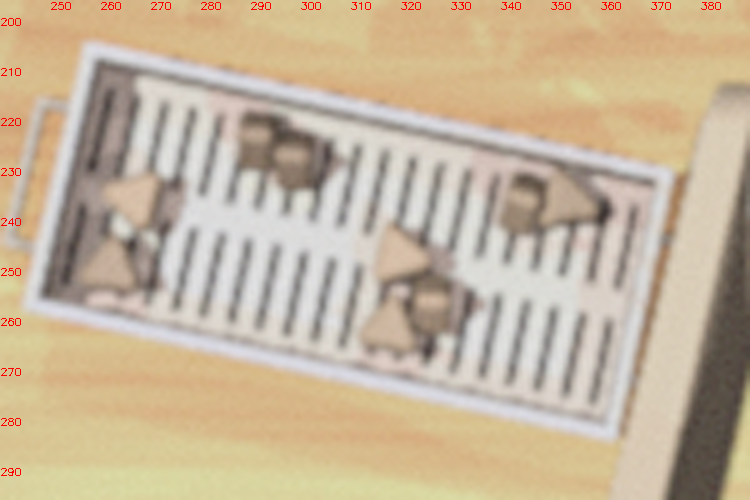

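```bash
python3 -c "
from h import *
c=load('top',37)
for n,u,v,z in(('A_b',289.5,223,.045),('A_t',297,227,.045),('B',265,235,.04),('C',261,249,.04),('D_b',343,236,.045),('D_t',352,236,.04),('E_b',318,246,.04),('E_t',324,256,.045),('F',316.5,260.5,.04)):
    print(n,(tray(pix2w(c,u,v,z))*1000).round(0))
print('F corners',[(tray(pix2w(c,u,v,.04))[:2]*1000).round(0) for u,v in((310.5,264),(322,266.5),(316,253.5))])
zoom('top',37,305,225,365,275,12,'t42z.png')
s=go(-40,8,90,10,roll=-30,ref=CM)
"
```

```text
A_b [40. 64. 45.]
A_t [34. 43. 45.]
B [ -4. 120.  40.]
C [-42. 122.  40.]
D_b [ 36. -79.  45.]
D_t [  42. -102.   40.]
E_b [ -3. -21.  40.]
E_t [-25. -42.  45.]
F [-40. -26.  40.]
F corners [array([-53., -13.]), array([-53., -43.]), array([-23., -21.])]
[{"grip":1,"x":2.19,"y":-0.26,"z":-0.58,"wx":-2.9,"wy":0.0,"wz":0.76},{"grip":1,"x":2.19,"y":-0.27,"z":-0.59,"wx":-2.89,"wy":0.0,"wz":0.76},{"grip":1,"x":2.18,"y":-0.26,"z":-0.6,"wx":-2.9,"wy":0.01,"wz":0.76},{"grip":1,"x":2.18,"y":-0.26,"z":-0.62,"wx":-2.89,"wy":-0.0,"wz":0.76},{"grip":1,"x":2.18,"y":-0.26,"z":-0.63,"wx":-2.9,"wy":0.0,"wz":0.76}]
[{"grip":1,"x":2.17,"y":-0.25,"z":-0.64,"wx":-2.89,"wy":0.0,"wz":0.77},{"grip":1,"x":2.17,"y":-0.25,"z":-0.65,"wx":-2.9,"wy":0.01,"wz":0.76},{"grip":1,"x":2.17,"y":-0.25,"z":-0.67,"wx":-2.9,"wy":-0.0,"wz":0.76},{"grip":1,"x":2.16,"y":-0.24,"z":-0.68,"wx":-2.89,"wy":0.0,"wz":0.76},{"grip":1,"x":2.16,"y":-0.23,"z":-0.69,"wx":-2.9,"wy":0.0,"wz":0.76}]
end err mm [ 0. -0.  0.] max step mm 22.804190417746625 deg 2.994120536352964
```

View pics/t42z.png

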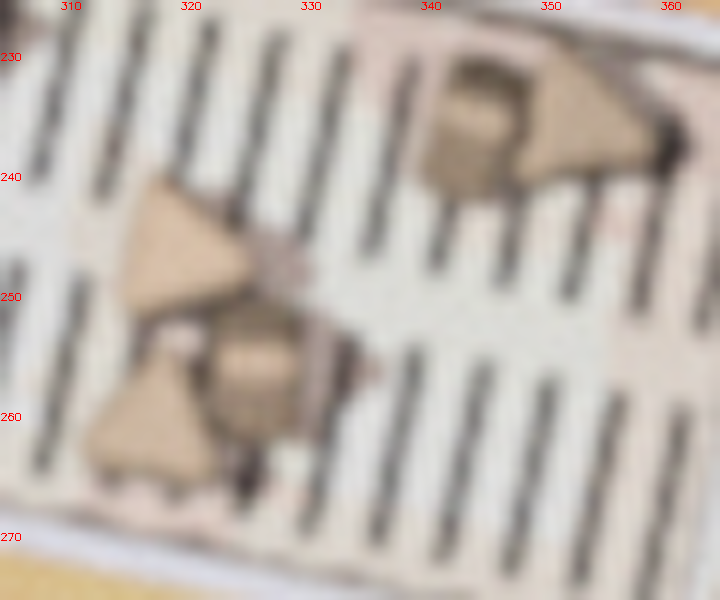

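```bash
python3 -c "
from h import *
s=go(40,-56,85,8,roll=30,ref=CP); s=go(40,-56,40,4,roll=30,ref=CP,s=s)
"
```

```text
[{"grip":1,"x":1.98,"y":0.35,"z":-0.45,"wx":3.62,"wy":-0.01,"wz":-1.0},{"grip":1,"x":1.98,"y":0.35,"z":-0.47,"wx":3.62,"wy":-0.0,"wz":-1.0},{"grip":1,"x":1.98,"y":0.36,"z":-0.49,"wx":3.63,"wy":-0.01,"wz":-1.0},{"grip":1,"x":1.96,"y":0.35,"z":-0.52,"wx":3.62,"wy":-0.0,"wz":-1.0},{"grip":1,"x":1.96,"y":0.36,"z":-0.54,"wx":3.62,"wy":-0.01,"wz":-1.0}]
[{"grip":1,"x":1.96,"y":0.36,"z":-0.56,"wx":3.62,"wy":-0.0,"wz":-1.0},{"grip":1,"x":1.94,"y":0.36,"z":-0.59,"wx":3.62,"wy":-0.01,"wz":-1.0},{"grip":1,"x":1.94,"y":0.35,"z":-0.6,"wx":3.63,"wy":-0.0,"wz":-1.0}]
end err mm [-0.1 -0.  -0. ] max step mm 20.642700008185336 deg 3.7574947294832546
[{"grip":1,"x":0.25,"y":0.56,"z":0.94,"wx":-0.0,"wy":-0.0,"wz":0.0},{"grip":1,"x":0.26,"y":0.57,"z":0.94,"wx":-0.0,"wy":-0.0,"wz":0.0},{"grip":1,"x":0.25,"y":0.56,"z":0.94,"wx":-0.0,"wy":-0.0,"wz":0.0},{"grip":1,"x":0.26,"y":0.56,"z":0.94,"wx":-0.0,"wy":-0.0,"wz":0.0}]
end err mm [-0.  0. -0.] max step mm 11.244723282034519 deg 0.0013073198907640159
```

```bash
python3 -m pendant '[{"grip":1,"x":2.0,"y":0.35,"z":-0.45,"wx":3.62,"wy":0,"wz":-1},{"grip":1,"x":2.0,"y":0.35,"z":-0.45,"wx":3.62,"wy":0,"wz":-1},{"grip":1,"x":2.0,"y":0.35,"z":-0.5,"wx":3.62,"wy":0,"wz":-1},{"grip":1,"x":1.95,"y":0.35,"z":-0.5,"wx":3.62,"wy":0,"wz":-1},{"grip":1,"x":1.95,"y":0.35,"z":-0.55,"wx":3.62,"wy":0,"wz":-1}]'
python3 -m pendant '[{"grip":1,"x":1.95,"y":0.35,"z":-0.55,"wx":3.62,"wy":0,"wz":-1},{"grip":1,"x":1.95,"y":0.35,"z":-0.6,"wx":3.62,"wy":0,"wz":-1},{"grip":1,"x":1.95,"y":0.35,"z":-0.6,"wx":3.62,"wy":0,"wz":-1},{"grip":1,"x":0.25,"y":0.56,"z":0.94,"wx":0,"wy":0,"wz":0},{"grip":1,"x":0,"y":0,"z":0,"wx":0,"wy":0,"wz":0}]'
python3 -c "
from h import *
wherec()
s=go(40,-56,40,3,roll=30,ref=CP)
"
```

```text
time_s: 25.4
position: [0.5564, -0.1486, 0.1645]
orientation: [-2.281, -1.93, 0.618]
wrist_force: [-0.2, -1.5, -2.1]
width: 0.0194
time_s: 25.9
position: [0.5781, -0.0922, 0.1486]
orientation: [-2.11, -1.838, 0.759]
wrist_force: [-0.8, 0.3, -1.6]
width: 0.0196
corner tray mm [ 39.9 -52.6  71.3]
tips tray mm [ -3.4 -52.8  96.4] yaw,roll,pitch [ 0.2 30.1 23.9] F [-0.8  0.3 -1.6] t 25.9 w 0.0196
[{"grip":1,"x":0.13,"y":0.51,"z":0.91,"wx":-0.02,"wy":0.02,"wz":0.08},{"grip":1,"x":0.13,"y":0.51,"z":0.9,"wx":-0.02,"wy":0.02,"wz":0.07},{"grip":1,"x":0.13,"y":0.52,"z":0.91,"wx":-0.03,"wy":0.02,"wz":0.08}]
end err mm [ 0. -0. -0.] max step mm 10.48607464121709 deg 0.08090694068847838
```

```bash
python3 -m pendant '[{"grip":1,"x":0.15,"y":0.52,"z":0.9,"wx":0,"wy":0,"wz":0},{"grip":1,"x":0.15,"y":0.52,"z":0.9,"wx":0,"wy":0,"wz":0},{"grip":1,"x":0.2,"y":0.52,"z":0.9,"wx":0,"wy":0,"wz":0},{"grip":1,"x":0,"y":0,"z":0,"wx":0,"wy":0,"wz":0}]'
python3 -c "
from h import *
wherec()
snap(38,('side',))
zoom('side',38,272,200,382,305,6,'s43z.png')
s=go(40,-56,27,2,roll=30,ref=CP)
"
```

```text
time_s: 26.3
position: [0.5768, -0.0954, 0.1178]
orientation: [-2.112, -1.836, 0.759]
wrist_force: [-0.4, -0.4, -2.2]
width: 0.0195
corner tray mm [ 39.5 -56.1  40.5]
tips tray mm [ -3.8 -56.2  65.6] yaw,roll,pitch [ 0.1 30.1 23.9] F [-0.4 -0.4 -2.2] t 26.3 w 0.0195
[{"grip":1,"x":0.16,"y":0.35,"z":0.6,"wx":-0.02,"wy":-0.01,"wz":0.07},{"grip":1,"x":0.16,"y":0.35,"z":0.6,"wx":-0.02,"wy":-0.0,"wz":0.06}]
end err mm [-0. -0.  0.] max step mm 7.134473332260284 deg 0.06896025401079287
```

View pics/s43z.png

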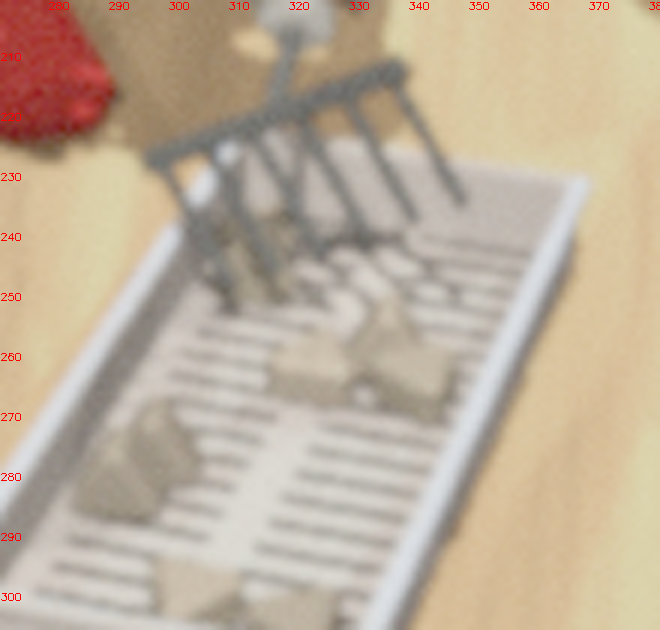

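```bash
python3 -m pendant '[{"grip":1,"x":0.15,"y":0.35,"z":0.58,"wx":0,"wy":0,"wz":0},{"grip":1,"x":0.15,"y":0.35,"z":0.58,"wx":0,"wy":0,"wz":0},{"grip":1,"x":-0.75,"y":0,"z":0.2,"wx":0,"wy":0,"wz":0},{"grip":1,"x":-0.75,"y":0,"z":0.2,"wx":0,"wy":0,"wz":0},{"grip":1,"x":-0.75,"y":0,"z":0.2,"wx":0,"wy":0,"wz":0}]'
python3 -m pendant '[{"grip":1,"x":-0.7,"y":0,"z":0.2,"wx":0,"wy":0,"wz":0},{"grip":1,"x":0,"y":0,"z":0,"wx":0,"wy":0,"wz":0}]'
python3 -c "
from h import *
wherec()
snap(39,('side',))
zoom('side',39,272,200,382,305,6,'s44z.png')
"
```

```text
time_s: 26.85
position: [0.5732, -0.1187, 0.1055]
orientation: [-2.113, -1.838, 0.757]
wrist_force: [1.5, 0.4, -1.9]
width: 0.02
time_s: 27.05
position: [0.5714, -0.1263, 0.1055]
orientation: [-2.114, -1.837, 0.757]
wrist_force: [0.2, -0.2, -1.8]
width: 0.0198
corner tray mm [ 41.  -87.4  28.3]
tips tray mm [ -2.3 -87.5  53.3] yaw,roll,pitch [ 0.1 30.  23.9] F [ 0.2 -0.2 -1.8] t 27.05 w 0.0198
```

View pics/s44z.png

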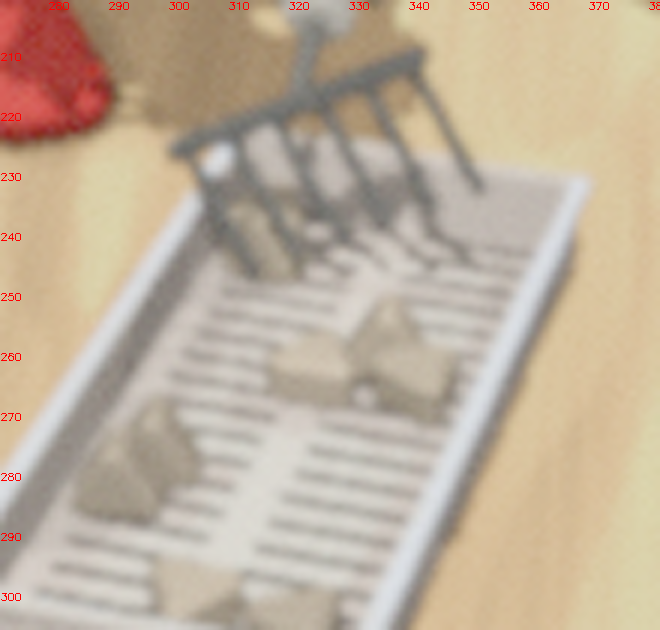

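```bash
python3 -m pendant '[{"grip":1,"x":0.1,"y":-1.1,"z":-1.9,"wx":0,"wy":0,"wz":0},{"grip":1,"x":-0.4,"y":-1.1,"z":-1.9,"wx":0,"wy":0,"wz":0},{"grip":1,"x":-0.4,"y":-1,"z":-1.7,"wx":0,"wy":0,"wz":0}]'
python3 -c "
from h import *
where()
s=go(0,-225,110,7)"
```

```text
time_s: 27.4
position: [0.573, -0.1173, 0.1697]
orientation: [-2.113, -1.838, 0.757]
wrist_force: [-0.2, -0.3, -1.9]
width: 0.0196
tips tray mm [ -2.8 -78.4 117.6] yaw,roll,pitch [ 0.2 30.  23.9] F [-0.2 -0.3 -1.9] t 27.4 w 0.0196
[{"grip":1,"x":-1.97,"y":-0.35,"z":0.73,"wx":-4.13,"wy":-0.01,"wz":1.14},{"grip":1,"x":-1.98,"y":-0.37,"z":0.69,"wx":-4.13,"wy":-0.01,"wz":1.13},{"grip":1,"x":-1.99,"y":-0.38,"z":0.68,"wx":-4.13,"wy":-0.01,"wz":1.14},{"grip":1,"x":-1.99,"y":-0.38,"z":0.64,"wx":-4.13,"wy":-0.01,"wz":1.14},{"grip":1,"x":-2.01,"y":-0.39,"z":0.62,"wx":-4.13,"wy":-0.01,"wz":1.13}]
[{"grip":1,"x":-2.01,"y":-0.4,"z":0.59,"wx":-4.13,"wy":-0.01,"wz":1.14},{"grip":1,"x":-2.01,"y":-0.4,"z":0.56,"wx":-4.13,"wy":-0.01,"wz":1.14}]
end err mm [-0.   0.1  0. ] max step mm 21.315759683395935 deg 4.284200280802771
```

```bash
python3 -m pendant '[{"grip":1,"x":-2,"y":-0.35,"z":0.72,"wx":-4.13,"wy":0,"wz":1.14},{"grip":1,"x":-2,"y":-0.37,"z":0.7,"wx":-4.13,"wy":0,"wz":1.14},{"grip":1,"x":-2,"y":-0.38,"z":0.67,"wx":-4.13,"wy":0,"wz":1.14},{"grip":1,"x":-2,"y":-0.38,"z":0.64,"wx":-4.13,"wy":0,"wz":1.14},{"grip":1,"x":-2,"y":-0.4,"z":0.62,"wx":-4.13,"wy":0,"wz":1.14}]'
python3 -m pendant '[{"grip":1,"x":-2,"y":-0.4,"z":0.59,"wx":-4.13,"wy":0,"wz":1.14},{"grip":1,"x":-2,"y":-0.4,"z":0.56,"wx":-4.13,"wy":0,"wz":1.14},{"grip":1,"x":0,"y":0,"z":0,"wx":0,"wy":0,"wz":0}]'
python3 -c "
from h import *
where()
snap(40,('side','top'))
zoom('side',40,252,210,382,325,6,'s45z.png')
zoom('top',40,240,195,390,295,5,'t45z.png')"
```

```text
time_s: 27.9
position: [0.5312, -0.2169, 0.1701]
orientation: [2.359, 1.943, -0.453]
wrist_force: [0.6, -0.3, -1.5]
width: 0.0197
time_s: 28.2
position: [0.512, -0.2564, 0.1703]
orientation: [2.306, 1.856, -0.303]
wrist_force: [-0.1, 0.2, -1.7]
width: 0.0193
tips tray mm [  -2.3 -227.2  109.8] yaw,roll,pitch [-0.2 -0.  24. ] F [-0.1  0.2 -1.7] t 28.2 w 0.0193
```

View pics/s45z.png

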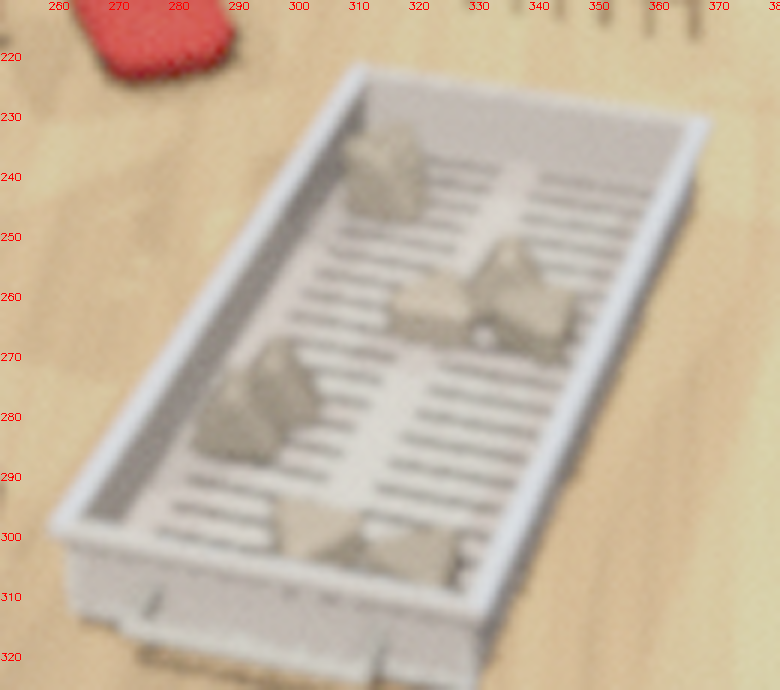

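View pics/t45z.png

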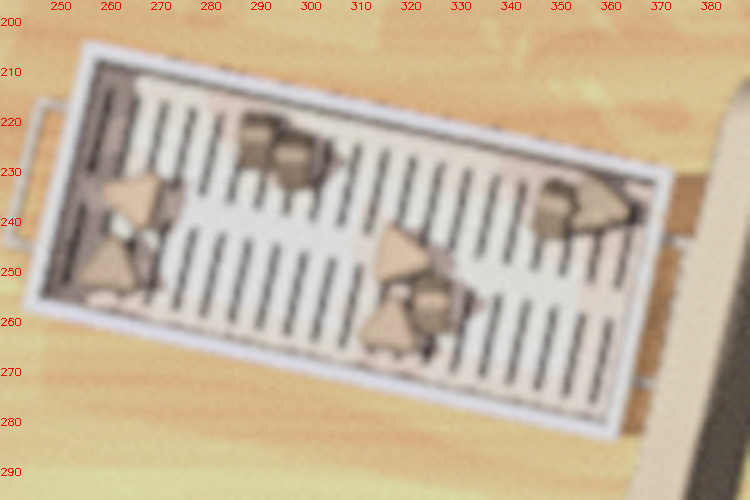

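Run:
```python
from h import *
zoom('top',40,335,222,375,252,18,'t46z.png')
zoom('side',40,298,222,330,254,18,'s46z.png')
c=load('top',40)
for n,u,v,z in(('D_b',349,237,.045),('D_t',358,236.5,.04),('c1',356,230,.04),('c2',364,236,.04),('c3',354.5,241,.04)): print(n,(tray(pix2w(c,u,v,z))*1000).round(0))
```

```text
D_b [ 37. -95.  45.]
D_t [  44. -118.   40.]
c1 [  60. -109.   40.]
c2 [  49. -133.   40.]
c3 [  31. -111.   40.]
```

View pics/t46z.png

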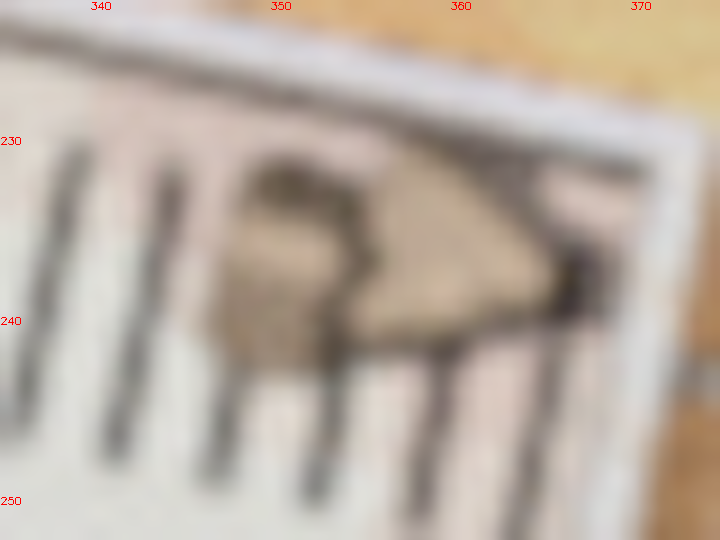

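View pics/s46z.png

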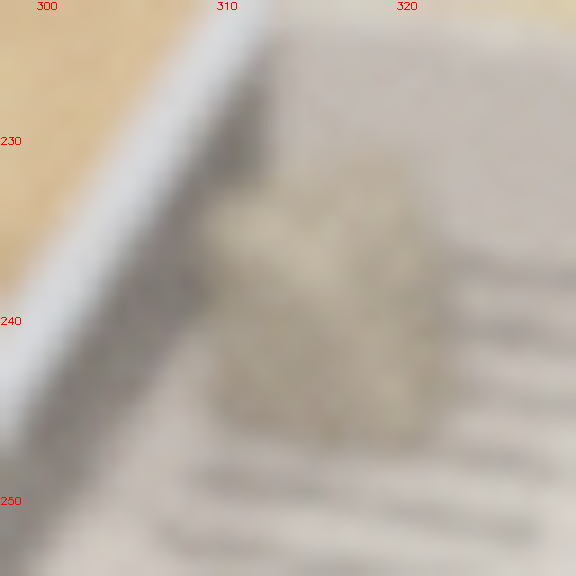

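Run:
```python
from h import *
c=load('side',40)
for q in((60,-109,40),(49,-133,40),(31,-111,40),(31,-111,20),(37,-85,49.5),(37,-105,49.5),(17,-85,20),(57,-85,20)): print(q,w2pix(c,world(np.array(q)/1e3)).round(1))
c=load('top',40)
print("top")
for q in((37,-85,49.5),(37,-105,49.5),(17,-85,20),(57,-85,20),(57,-105,20)): print(q,w2pix(c,world(np.array(q)/1e3)).round(1))
```

```text
(60, -109, 40) [309.5 234.1]
(49, -133, 40) [317.2 229.7]
(31, -111, 40) [321.8 235.6]
(31, -111, 20) [321.8 242.9]
(37, -85, 49.5) [315.9 237.2]
(37, -105, 49.5) [318.5 232.9]
(17, -85, 20) [324.3 249.7]
(57, -85, 20) [307.6 246.9]
top
(37, -85, 49.5) [345.2 236. ]
(37, -105, 49.5) [352.8 237.7]
(17, -85, 20) [343.3 244.7]
(57, -85, 20) [346.5 230.1]
(57, -105, 20) [353.9 231.7]
```

Run:
```python
from h import *
tr=TR()
P,Q=tool_for([.523,-.349,.030],93.07,0,0,ref=np.zeros(3),tr=tr); s=rows(P,Q,8)
P,Q=tool_for([.523,-.349,.003],93.07,0,0,ref=np.zeros(3),tr=tr); s=rows(P,Q,3,s)
```

```text
[{"grip":1,"x":-0.66,"y":0.35,"z":1.7,"wx":-0.11,"wy":2.97,"wz":-1.93},{"grip":1,"x":-0.77,"y":0.31,"z":1.66,"wx":-0.1,"wy":2.98,"wz":-1.93},{"grip":1,"x":-0.85,"y":0.29,"z":1.62,"wx":-0.11,"wy":2.97,"wz":-1.93},{"grip":1,"x":-0.95,"y":0.25,"z":1.58,"wx":-0.1,"wy":2.98,"wz":-1.93},{"grip":1,"x":-1.04,"y":0.22,"z":1.52,"wx":-0.11,"wy":2.97,"wz":-1.94}]
[{"grip":1,"x":-1.13,"y":0.18,"z":1.47,"wx":-0.11,"wy":2.98,"wz":-1.93},{"grip":1,"x":-1.2,"y":0.14,"z":1.4,"wx":-0.1,"wy":2.97,"wz":-1.93},{"grip":1,"x":-1.28,"y":0.09,"z":1.35,"wx":-0.11,"wy":2.98,"wz":-1.93}]
end err mm [-0. -0. -0.] max step mm 18.563452565704143 deg 3.548207302838654
[{"grip":1,"x":-0.14,"y":-0.0,"z":0.89,"wx":0.0,"wy":-0.0,"wz":-0.0},{"grip":1,"x":-0.14,"y":-0.0,"z":0.89,"wx":0.0,"wy":-0.0,"wz":-0.0},{"grip":1,"x":-0.14,"y":-0.0,"z":0.88,"wx":0.0,"wy":-0.0,"wz":-0.0}]
end err mm [ 0. -0.  0.] max step mm 8.989040697424297 deg 0.0009285178720526534
```

```bash
python3 -m pendant '[{"grip":1,"x":-0.65,"y":0.35,"z":1.7,"wx":-0.1,"wy":2.98,"wz":-1.93},{"grip":1,"x":-0.75,"y":0.3,"z":1.65,"wx":-0.1,"wy":2.98,"wz":-1.93},{"grip":1,"x":-0.85,"y":0.3,"z":1.6,"wx":-0.1,"wy":2.98,"wz":-1.93},{"grip":1,"x":-0.95,"y":0.25,"z":1.55,"wx":-0.1,"wy":2.98,"wz":-1.93},{"grip":1,"x":-1.05,"y":0.2,"z":1.5,"wx":-0.1,"wy":2.98,"wz":-1.93}]'
python3 -m pendant '[{"grip":1,"x":-1.15,"y":0.2,"z":1.45,"wx":-0.1,"wy":2.98,"wz":-1.93},{"grip":1,"x":-1.2,"y":0.15,"z":1.4,"wx":-0.1,"wy":2.98,"wz":-1.93},{"grip":1,"x":-1.3,"y":0.1,"z":1.3,"wx":-0.1,"wy":2.98,"wz":-1.93},{"grip":1,"x":0,"y":0,"z":0,"wx":0,"wy":0,"wz":0},{"grip":1,"x":0,"y":0,"z":0,"wx":0,"wy":0,"wz":0}]'
python3 - <<'E'
from h import *
tr=TR(); where(); print(cur()[0])
P,Q=tool_for([.523,-.349,.003],93.07,0,0,ref=np.zeros(3),tr=tr); s=rows(P,Q,3)
snap(41,("side",)); zoom('side',41,300,110,420,235,5,'s47z.png')
E
```

```text
time_s: 28.8
position: [0.5214, -0.3113, 0.0964]
orientation: [-2.261, -2.166, 0.011]
wrist_force: [0.6, 0.5, -1.6]
width: 0.0192
time_s: 29.3
position: [0.5241, -0.3456, 0.0529]
orientation: [-2.079, -2.194, -0.162]
wrist_force: [0.5, -0.6, -0.2]
width: 0.0192
tips tray mm [   1.8 -297.9   31.2] yaw,roll,pitch [15.3  0.1 -0.1] F [ 0.5 -0.6 -0.2] t 29.3 w 0.0192
[ 0.52411809 -0.34557804  0.05294604]
[{"grip":1,"x":-0.14,"y":-0.03,"z":0.89,"wx":-0.04,"wy":-0.02,"wz":-0.0},{"grip":1,"x":-0.15,"y":-0.04,"z":0.89,"wx":-0.04,"wy":-0.02,"wz":-0.01},{"grip":1,"x":-0.14,"y":-0.03,"z":0.89,"wx":-0.04,"wy":-0.02,"wz":-0.0}]
end err mm [0.  0.  0.1] max step mm 9.039584924293578 deg 0.044810356052941806
```

View pics/s47z.png

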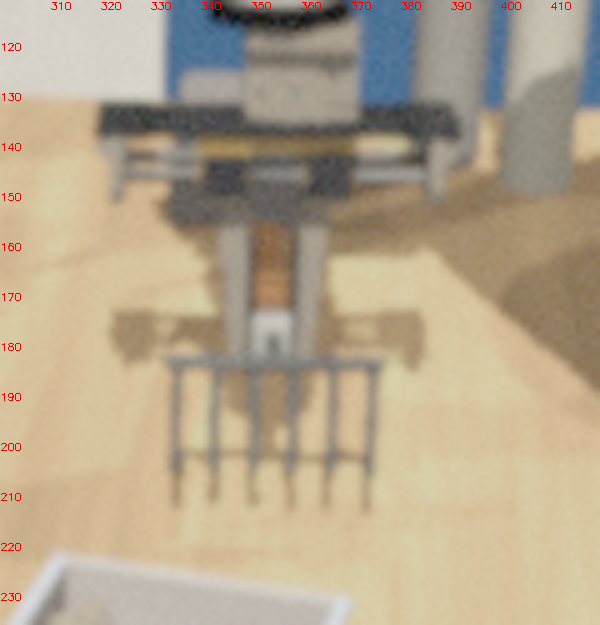

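```bash
python3 -m pendant '[{"grip":1,"x":-0.14,"y":0,"z":0.89,"wx":0,"wy":0,"wz":0},{"grip":1,"x":-0.14,"y":0,"z":0.89,"wx":0,"wy":0,"wz":0},{"grip":1,"x":-0.14,"y":0,"z":0.85,"wx":0,"wy":0,"wz":0},{"grip":1,"x":-0.03,"y":0,"z":0.2,"wx":0,"wy":0,"wz":0},{"grip":1,"x":0,"y":0,"z":0,"wx":0,"wy":0,"wz":0}]'
python3 -c "
from h import *
where();print(cur()[0],TR()[0])"
```

```text
time_s: 29.85
position: [0.5235, -0.3456, 0.0245]
orientation: [-2.078, -2.195, -0.163]
wrist_force: [-0.9, 0.3, -1.3]
width: 0.0192
tips tray mm [   1.1 -298.1    2.8] yaw,roll,pitch [15.3  0.1 -0.1] F [-0.9  0.3 -1.3] t 29.85 w 0.0192
[ 0.52347074 -0.34559559  0.02449269] [ 0.00323773 -0.00025459  0.02284769]
```

```bash
python3 -m pendant '[{"grip":1,"x":0,"y":0,"z":0.12,"wx":0,"wy":0,"wz":0},{"grip":1,"x":0,"y":0,"z":0.05,"wx":0,"wy":0,"wz":0},{"grip":1,"x":0,"y":0,"z":0,"wx":0,"wy":0,"wz":0}]'
python3 -m pendant '[{"grip":3,"x":0,"y":0,"z":0,"wx":0,"wy":0,"wz":0},{"grip":4.5,"x":0,"y":0,"z":0,"wx":0,"wy":0,"wz":0},{"grip":6,"x":0,"y":0,"z":0,"wx":0,"wy":0,"wz":0},{"grip":7,"x":0,"y":0,"z":0,"wx":0,"wy":0,"wz":0},{"grip":7,"x":0,"y":0,"z":0,"wx":0,"wy":0,"wz":0}]'
python3 -m pendant '[{"grip":7,"x":0.1,"y":0,"z":-1,"wx":0,"wy":0,"wz":0},{"grip":7,"x":0.3,"y":0,"z":-2,"wx":0,"wy":0,"wz":0},{"grip":7,"x":0.4,"y":0,"z":-3,"wx":0,"wy":0,"wz":0},{"grip":7,"x":0.4,"y":0,"z":-3,"wx":0,"wy":0,"wz":0},{"grip":7,"x":0.4,"y":0,"z":-3,"wx":0,"wy":0,"wz":0}]'
python3 -m pendant '[{"grip":7,"x":-4,"y":0,"z":-2,"wx":0,"wy":0,"wz":0},{"grip":7,"x":-4,"y":0,"z":-1,"wx":0,"wy":0,"wz":0},{"grip":7,"x":-4,"y":-2,"z":0,"wx":0,"wy":0,"wz":0},{"grip":7,"x":-4,"y":-2,"z":0,"wx":0,"wy":0,"wz":0},{"grip":7,"x":0,"y":0,"z":0,"wx":0,"wy":0,"wz":0}]'
python3 -c "
from h import *
snap(42); zoom('side',42,252,150,402,325,4,'s48z.png')
zoom('top',42,240,195,400,295,5,'t48z.png')
cv2.imwrite('pics/top42.png',load('top',42)[0][:,:,::-1])"
```

```text
time_s: 30.15
position: [0.5238, -0.3459, 0.0236]
orientation: [-2.08, -2.196, -0.163]
wrist_force: [-0.3, 0.9, -0.2]
width: 0.0193
time_s: 30.65
position: [0.5237, -0.3458, 0.0234]
orientation: [-2.079, -2.196, -0.163]
wrist_force: [0.2, -1.2, -0.4]
width: 0.0578
time_s: 31.15
position: [0.5238, -0.3486, 0.1463]
orientation: [-2.079, -2.196, -0.163]
wrist_force: [0.2, -0.7, -0.1]
width: 0.0703
time_s: 31.65
position: [0.4899, -0.5178, 0.1487]
orientation: [-2.084, -2.192, -0.161]
wrist_force: [-0.8, -0.7, -0.1]
width: 0.0699
```

View pics/s48z.png

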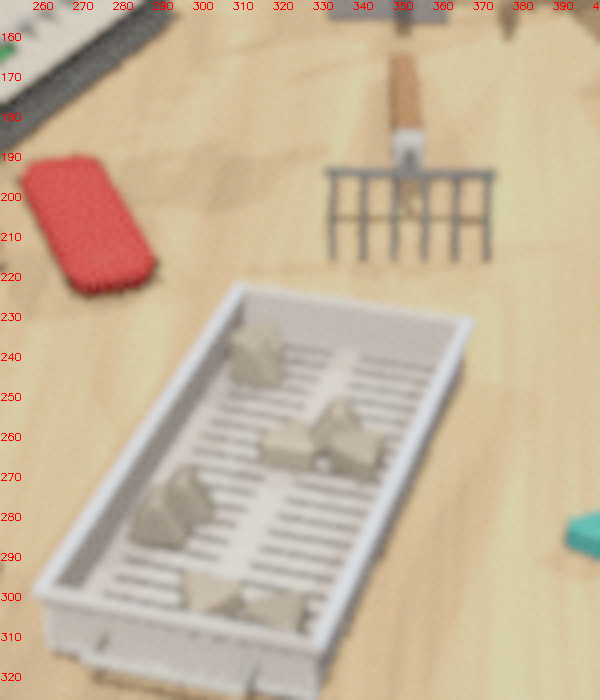

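View pics/t48z.png

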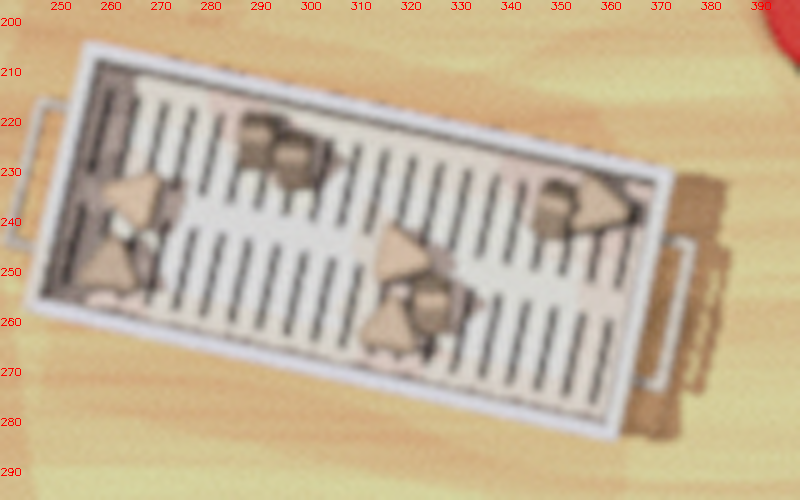

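View pics/top42.png

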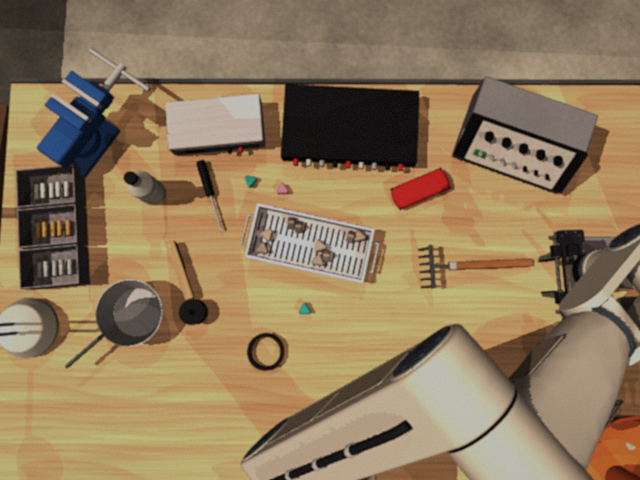

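```bash
python3 -c "
from workcell import r
print(r.sign_off(), r.get_obs()['time_s'])"
```

```text
the job is handed in; nothing more can be done
the job is handed in; nothing more can be done
```

I raked the nine stones out into one layer, laid the rake back flat where it had been lying, and handed the job in at about 32 s of the 69 s allowed.

**How it went:** I skimmed the three upper stones off the heap with the rake, then dragged the rest down the tray. I finished by dragging pairs with the rake rolled so that only the corner tines were low.

**Final layout:** positions along the tray, measured from its centre in the top view, in mm:

| Part of the tray | Stones at | Required |
|---|---|---|
| Heap end, last quarter (beyond +75) | +122, +120 | at least 2 |
| In between | +64 | – |
| Middle third (within ±50) | +43, −21, −26, −42 | at least 2 |
| Far end, last quarter (beyond −75) | −95, −118 | at least 2 |

The widest spacing between neighbouring stones along the length is 64 mm. All nine are in the tray, and the things round it look unmoved in the last pictures.

**What was less than ideal:**
- **Tines pressing:** while I was skimming, the tines twice rested on a stone that had turned up on edge, with about 6 N. I lifted the rake off both times as soon as I saw it.
- **Stones on edge:** four stones (+64, +43, −42, −95) stand on a side face instead of lying flat. They touch their neighbours, but I see none lying on another.
- **Uneven across the width:** the spread along the length meets the counts. Across the width it is patchier, and the robot-side half of the far end is bare.

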